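# Change over the rod-polishing rig and put it in slow gear

## Robot

A 6-joint arm with a two-finger parallel gripper is mounted at the origin on the work surface; the furniture and walls round the work are solid. World frame = base frame: x ahead of the robot, y to its left, z up, the work surface at z = 0. Lengths are in m, angles in rad, forces in N, time in s.
With the tool pointing down it reaches from about 0.375 to 0.9 m from the base axis. Payload 3.1 kg.
Tool frame: the origin (TCP) lies at the very end of the fingers, on their centre line; the grasp point (between the pads) lies 19 mm behind it (hold_point_z is the distance from the TCP to the grasp point, in m); x points along the fingers, y is the direction in which the jaws open and shut, and the axes are right-handed (so a half turn about x gives the same grasp; the last joint's range is limited). The gripper opens to 87 mm and grips with 3 to 60 N. Pads are 19 mm wide; open, the fingers measure 117 mm over their backs; the gripper's body (75 mm by 190 mm) begins 51 mm behind the grasp point.
Start: joints at [-1.484, 0.527, 1.433, -0, 1.181, -0.178], TCP at [0.164, -0.603, 0.223] pointing down, gripper open.
Joint ranges: [-3.08, 3.08], [-0.75, 2.2], [0.22, 2.44], [-1.43, 4.57], [0, 2.65], [-2.85, 2.85]. Speed limits (rad/s): [2.79, 2.79, 3.14, 3.14, 3.14, 3.14].

## Interface

Orientations are given as a unit quaternion [x, y, z, w].
In Python, from rig import * gives the robot as it stands.
- The arm moves only by the tool send_rows, never from a script. Its argument "steps" is a list that holds one entry, the list of rows, each a list of 6 numbers: the shift along the tool's x, y, z in cm, then the turn, a rotation vector about the tool's x, y, z in units of 6 degrees (1.0 is 6 degrees). In form: [[[x, y, z, wx, wy, wz], ...]]. A call has 1 to 8 rows; each row shifts and turns the pose as measured when the row begins, along the tool's axes as they then stand; what a row does not reach is not made up. A row lasts 1/12 s, in which the tool goes at most 41.7 mm and 7.16 degrees, less where a joint would pass 70% of its speed; a pose out of reach is approached as far as the arm can. A call is refused whole if a number of a shift passes 4.17 or a number of a turn 1, either way. A call with a gripper value outside its range is refused whole. "gripper" is the closure, from 0 (fully open) to 1 (shut), set as the call begins (left out, the last holds). The fingers move at their own pace and stop on an object; "force" is the grip in N (left out, the last holds). Time passes only in rows, so rows that do not move let the fingers close. It gives the time, the measured TCP pose, the force and the opening at its end, in the units of the state.
- get_obs(): the state, without advancing time (a new reading comes with each control period).
- camera(name): name is "scene" or "top" or "wrist"; returns (picture, depth): 480x640x3 uint8, red, green, blue; 480x640 float32, m along the optical axis (not along the pixel's ray), 0 where there is no reading.
- camera_params(name): a dict with "intrinsics" (3x3 intrinsics, pixels), "D" ([k1, k2, p1, p2, k3] as OpenCV has them; the pictures are not rectified), "position" and "attitude" of the camera in the world; the wrist camera has in their place "T_tool_cam" (4x4, takes a point from camera to tool coordinates, whose origin is the TCP and whose axes are the tool frame's). Camera axes: x right, y down, z forward; pixel columns grow to the right and rows downward; lengths in m; the calibration is good to about 2 mm. A picture is of the moment at which its call begins: read the wrist's pose just before it. camera_params takes no time and is no camera call.
- hand_in(): hands the job in, once; it reports no verdict.
The state is a dict: "time": time; "q": joint angles; "joint_velocities": joint speeds; "joint_torque": joint torques, N m; "position": TCP position; "tool_rot": TCP orientation; "ft_force": force on the tool from outside, world axes, zero at the start; "moment": the same for the moment, N m; "grip_width": finger opening in m.
Only numpy, scipy, OpenCV 4.12 (cv2) and the standard library are available. Lean on these libraries where they do the work, as an engineer would, in place of code of your own. Each camera call takes 0.05 s, during which the arm holds its last target.

## Task

Change over the polishing rig: take the shift lever out of gear into neutral, squeeze the tailstock's release and draw the tailstock fully back until it latches, then move the finished rods from the rig into the tray at the left, lying flat. Lay every fresh rod from the mat at the right in a spindle position of its own, squeeze and slide the tailstock fully home so that it latches with every fresh rod held between its cups, and only then shift into slow gear: across the neutral slot to the right, then fully forward. Keep the lever in neutral whenever the tailstock is not home, and leave the spacer block and the solder spool alone.

Things in the scene. Friction and masses are not known exactly. Their poses are not given: they have to be found in the camera images.
- rig: Three-spindle rig on a grey bed 190 mm (x) x 469 mm (y, from -268 to +201), bolted down. Its y axis is the rods' direction and points to the gearbox end, at the robot's left; x points away from the robot, z up; origin on the table under the middle of the home position of the middle rod. Face plates of headstock and tailstock are 92 mm high; a motor stands behind the gearbox.
- vees (a point): Middle between the two rows of white nylon vees, at rig x = 0, y = -12, 70 mm above the table. The rows stand at rig y = -46 and +22, each 14 mm wide, tops 73 mm high, with 90-degree vees at rig x = -54, 0 and +54 that carry the rods with their axis 70 mm high. Between the rows nothing is higher than 34 mm. Same axes as the rig.
- spindle_1 (a point): Middle of a rod's final (home) place in the spindle position nearest the robot (rig x = -54 mm), 70 mm above the table. Same axes as the rig. A rod is lowered into the vees while the tailstock is back, with its centre about 20 mm to the -y side of this point (10 to 30 is possible); the tailstock sliding home then pushes it along to this point.
- spindle_2 (a point): The same for the middle spindle position (rig x = 0).
- spindle_3 (a point): The same for the spindle position farthest from the robot (rig x = +54 mm).
- head_cup (a point): Mouth of the middle one of three fixed headstock cups (round, 33 mm wide, bore 19 mm, 9 mm deep, 54 mm apart), at rig y = +92, 70 mm above the table, opening to -y. Same axes as the rig.
- tail_cup (a point): Mouth of the middle one of the three tailstock cups, alike but opening to +y; moves with the tailstock: at rig y = -92 when home, -132 when fully back. Same axes as the rig.
- rod_1 (a point): Centre of a fresh aluminium standoff rod (2 or 3 lie on the mat). y axis along the rod, both ends alike. 200 mm long: round body 22 mm thick from -64 to +64 mm, hexagonal collars 28 mm across flats from 64 to 78, round spigots 14 mm thick to 100. About 0.22 kg. It lies on the mat on its collars, centre 17 mm above the table. Grasp across the round body near the middle.
- rod_2 (a point): Centre of a second, identical fresh rod, if present.
- rod_3 (a point): Centre of a third, identical fresh rod, if present.
- mat: Black rubber mat 230 mm (x) x 220 mm (y), 3 mm thick, fixed on the table at the right; the fresh rods lie on it side by side roughly along its y axis, about 70 mm apart. Origin at its centre on the table.
- finished_1 (a point): Centre of a finished rod, the same shape as the fresh ones; one or two sit in the rig at the start, in the nearest (finished_1) and farthest (finished_2) spindle positions, held in the cups. When the tailstock is back its far spigot still sits 9 mm deep in the headstock cup: slide it about 20 mm along the vees towards the tailstock (1 to 3 N), then lift it out.
- finished_2 (a point): Centre of a second finished rod, if present.
- tray: Shallow grey tray for the finished rods, fixed on the table at the left, 180 mm (x) x 230 mm (y) outside, walls 4 mm thick and 30 mm high, floor 4 mm thick. A rod lies flat in it along the tray's y axis, centre 18 mm above the table; two fit side by side, for example at x = -40 and +40. Origin at its centre on the table.
- knob (a point): Centre of the shift lever's black ball knob, 36 mm across, 200 mm above the table when upright. The lever's crossed pivots lie 180 mm below it, at rig x = 0, y = 157, z = 20 mm. The 9 mm stem passes the H gate 100 mm above the table: a cross (neutral) slot along rig y and two gear slots along rig x at its left and right ends, 13 mm wide.
- lever_select (a joint): Tilt of the lever along the neutral slot, rad: -0.21 = left end (rig +y), +0.21 = right end (rig -y); the knob moves about 38 mm each way. It can change only while the lever is in neutral. It stays where it is left; 1 to 2 N at the knob moves it.
- lever_shift (a joint): Fore-and-aft tilt of the lever, rad: 0 = neutral, +0.24 = fully forward (rig +x, away from the robot), -0.24 = fully rearward; the knob moves about 43 mm each way. Only within about 0.02 of 0 can it cross between the slots. It starts rearward in the left slot. Slow gear is the right slot, forward (select +0.21, shift +0.24). It stays where it is left; 1 to 2 N moves it.
- tailstock_unit (a joint): Travel of the tailstock carriage, m: 0 = home (cups close on the rods), 0.040 = fully back (towards rig -y). Starts home and latched. Once released it slides with 2 to 6 N.
- tail_grip (a point): Grip point of the tailstock, 115 mm high, at rig x = 0, y = -156 when home. The fixed black grip post's outer face is 11 mm to its +y side, the sprung release paddle's outer face 24 mm to its -y side (11 mm when squeezed); 40 to 44 mm wide in x, tops 131 to 135 mm high. Squeeze them together here, fingers closing along rig y (5 to 6 N): the paddle swings to the post and lifts the pawl.
- paddle (a joint): Angle of the release paddle, rad: 0 = released with the pawl dropped in a notch (latched), 0.20 = fully squeezed. Above about 0.16 the pawl is clear and the carriage slides. The notches are at the ends of the travel, home and fully back; between them a released pawl rides on a bar and the paddle stays at about 0.14.
- spacer: Aluminium spacer block 50 x 30 x 30 mm in front of the rig: leave it alone.
- spool: Green-flanged spool of solder wire, 62 mm across and 46 mm high, standing in front of the rig: leave it alone.

How it is judged:
By the outcome, as a careful person would: the job done as asked, in the order asked, and still so for the second after the job is handed in, with the robot touching nothing.
Of rod1, rod2, rod3 only 2 to 3 are there at a start; the rules pass over those that are not, and their reading is None.
Of done1, done2 only 1 to 2 are there at a start; the rules pass over those that are not, and their reading is None.
At some moment in a run one of rod1, rod2, rod3, done1, done2 may be knocked a few centimetres aside while the robot is not near it.
Once in a run the grip may slacken for a moment while it holds something.
It also fails if it takes over 210 s, if anything falls off the work surface, if the arm or the gripper's body presses on something with over 40 N, if the wrist force passes 120 N, or if a joint passes its speed limit or range.

## Working session

There is one attempt and no reset: what is moved stays moved. The work goes in short steps, Python scripts to look and compute and a tool call to move; the robot and the scene stay as the last step left them, time stands still between calls to the robot, and variables do not carry over. Pictures are saved under pics/ and viewed, and the job is handed in when it is done.

Besides the shell and the picture viewer there is one more tool, called after "Call:" by a JSON object that holds its "method" and its "body". send_rows: Moves the arm, as the interface text tells. Its arguments: {"type":"object","properties":{"steps":{"type":"array"},"gripper":{"type":"number"},"force":{"type":"number"}},"required":["steps"]}

```bash
ls; mkdir -p pics
python3 - <<'E'
from rig import *
import cv2,numpy as np
o=get_obs()
for k,v in o.items(): print(k,np.round(v,4) if not isinstance(v,str) else v)
for n in("scene","top","wrist"):
    p,d=camera(n); cv2.imwrite(f"pics/{n}0.png",p[:,:,::-1]); np.save(f"pics/{n}0.npy",d)
    print(n,camera_params(n))
E
```

```text
pics
time 0.0
q [-1.4835  0.5285  1.4339 -0.      1.1814 -0.1785]
joint_velocities [ 0.001  -0.0008  0.      0.0006 -0.0005 -0.0008]
joint_torque [-6.00000e-04 -4.40044e+01 -1.76594e+01  6.32000e-02  5.82000e-02
 -2.00000e-04]
position [ 0.1641 -0.6023  0.2216]
tool_rot [ 0.7009  0.0945 -0.7008  0.0929]
ft_force [0.4901 0.1713 0.0117]
moment [-0.0107  0.0293 -0.0639]
grip_width 0.0868
scene {'intrinsics': array([[496.30628986,   0.        , 320.16658313],
       [  0.        , 496.30628986, 237.58404377],
       [  0.        ,   0.        ,   1.        ]]), 'D': array([-0.03655307,  0.        ,  0.        ,  0.        ,  0.        ]), 'position': array([0.02088473, 0.85968915, 1.03766338]), 'attitude': array([-0.2338302 ,  0.88362752, -0.39090746,  0.10824604])}
top {'intrinsics': array([[453.86221683,   0.        , 316.93837813],
       [  0.        , 453.86221683, 237.93917901],
       [  0.        ,   0.        ,   1.        ]]), 'D': array([0.01689141, 0.        , 0.        , 0.        , 0.        ]), 'position': array([0.33153101, 0.01248589, 1.24913005]), 'attitude': array([-0.70353068,  0.70585091, -0.05854864,  0.05823344])}
wrist {'intrinsics': array([[363.42872001,   0.        , 318.19103352],
       [  0.        , 363.42872001, 242.76139783],
       [  0.        ,   0.        ,   1.        ]]), 'D': array([0.02534256, 0.        , 0.        , 0.        , 0.        ]), 'T_tool_cam': array([[ 1.04714997e-04, -2.82362768e-01,  9.59307696e-01,
        -1.62520119e-01],
       [ 9.99999910e-01,  4.24560505e-04,  1.58083705e-05,
         2.01554175e-04],
       [-4.11747855e-04,  9.59307608e-01,  2.82362787e-01,
        -7.86532705e-02],
       [ 0.00000000e+00,  0.00000000e+00,  0.00000000e+00,
         1.00000000e+00]])}
```

View pics/scene0.png

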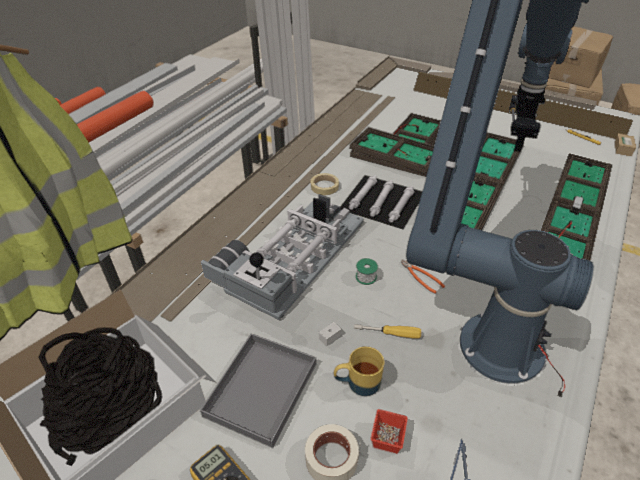

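View pics/top0.png

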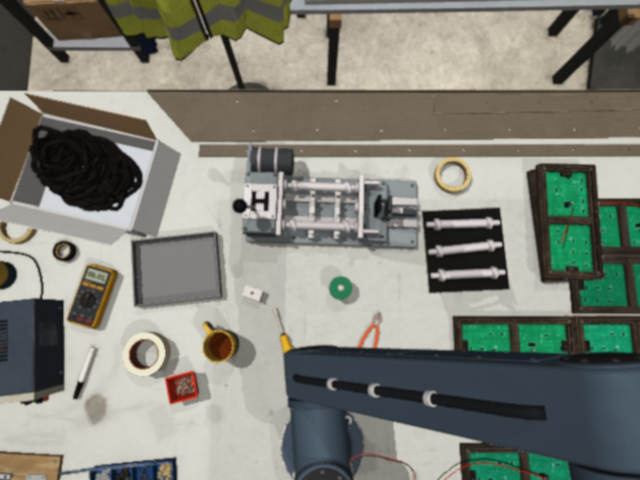

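View pics/wrist0.png

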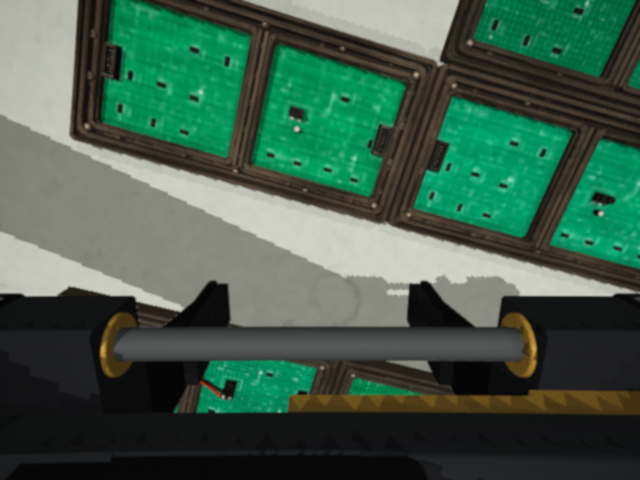

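```bash
cat > h.py <<'E'
import numpy as np,cv2,sys
from scipy.spatial.transform import Rotation as R
from rig import *
def cam(n):
    c=camera_params(n);K=c['intrinsics'];D=c['D']
    if n=='wrist':
        o=get_obs();T=np.eye(4);T[:3,:3]=R.from_quat(o['tool_rot']).as_matrix();T[:3,3]=o['position']
        T=T@c['T_tool_cam']; return K,D,T[:3,:3],T[:3,3]
    return K,D,R.from_quat(c['attitude']).as_matrix(),c['position']
def cast(c,uv,z):
    K,D,Rm,p=c
    n=cv2.undistortPoints(np.array(uv,float).reshape(-1,1,2),K,D).reshape(-1,2)
    r=np.c_[n,np.ones(len(n))]@Rm.T
    s=(z-p[2])/r[:,2]
    return p+r*s[:,None]
def proj(c,P):
    K,D,Rm,p=c
    r=cv2.Rodrigues(Rm.T)[0]
    return cv2.projectPoints(np.array(P,float).reshape(-1,1,3),r,-Rm.T@p,K,D)[0].reshape(-1,2)
def cloud(c,d):
    K,D,Rm,p=c
    v,u=np.mgrid[0:480,0:640]
    n=cv2.undistortPoints(np.stack([u.ravel(),v.ravel()],1).astype(float).reshape(-1,1,2),K,D).reshape(-1,2)
    P=np.c_[n,np.ones(len(n))]*d.reshape(-1,1)
    return (P@Rm.T+p).reshape(480,640,3)
E
python3 - <<'E'
from h import *
a=cv2.imread('pics/top0.png')
cv2.imwrite('pics/t1.png',cv2.resize(a[140:300,225:425],None,fx=4,fy=3.75*4/3.75,interpolation=cv2.INTER_CUBIC)[:600])
P=cloud(cam('top'),np.load('pics/top0.npy'))
for v,u in [(320,250),(212,330),(240,300),(180,300),(180,350),(205,240),(267,180),(205,380)]: print(u,v,np.round(P[v,u],4))
E
```

```text
250 320 [0.3154 0.1934 0.0005]
330 212 [ 0.6091 -0.0248  0.0214]
300 240 [0.531  0.0581 0.0205]
300 180 [0.7013 0.0585 0.0207]
350 180 [ 0.6988 -0.0811  0.0274]
240 205 [0.5841 0.1922 0.2095]
180 267 [0.4594 0.3875 0.0059]
380 205 [ 0.6012 -0.1475  0.1344]
```

View pics/t1.png

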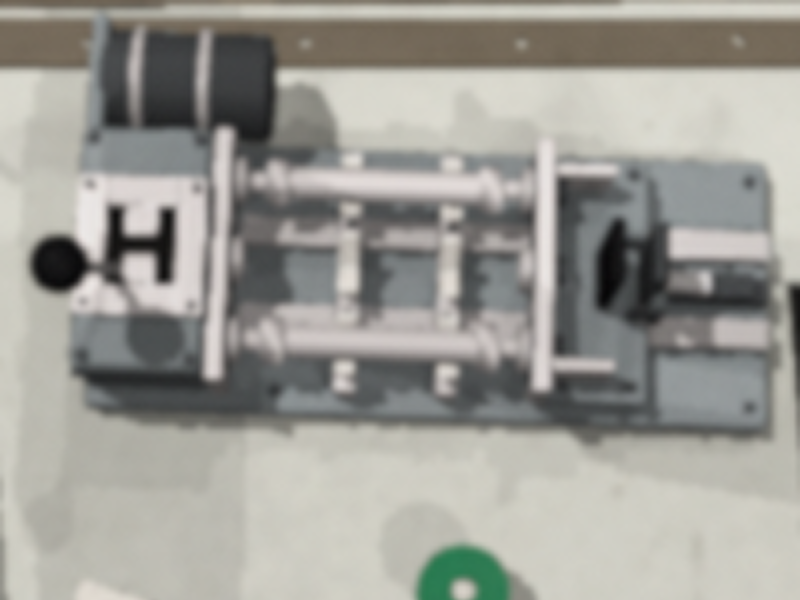

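```bash
cat >> h.py <<'E'
def rodfit(Q):
    # Q Nx2 -> centre, dir
    m=Q.mean(0);u,s,vt=np.linalg.svd(Q-m,full_matrices=False);d=vt[0]
    if d[1]<0:d=-d
    return m,d
E
python3 - <<'E'
from h import *
P=cloud(cam('top'),np.load('pics/top0.npy'));x,y,z=P[...,0],P[...,1],P[...,2]
reg=(x>.5)&(x<.75)&(y>-.12)&(y<.14)
for lo,hi in [(.074,.088)]:
  m=(reg&(z>lo)&(z<hi)).astype(np.uint8)
  n,l,s,c=cv2.connectedComponentsWithStats(m)
  for i in range(1,n):
    if s[i,4]>30:
      q=P[l==i]; mm,d=rodfit(q[:,:2]); t=(q[:,:2]-mm)@d
      print(s[i],np.round(mm,4),np.round(d,4),np.round([t.min(),t.max()],4), np.round(q[:,2].mean(),4))
m=((x>.45)&(x<.8)&(y>-.35)&(y<.3)&(z>.01)&(z<.03))
b=P[m]; print(len(b),b.min(0),b.max(0))
m8=m.astype(np.uint8)*255;cv2.imwrite('pics/m1.png',cv2.resize(m8[140:300,225:425],None,fx=3,fy=3))
# mat rods
reg=(x>.4)&(x<.75)&(y>-.5)&(y<-.2)
m=(reg&(z>.016)&(z<.05)).astype(np.uint8)
n,l,s,c=cv2.connectedComponentsWithStats(m)
for i in range(1,n):
    if s[i,4]>30:
      q=P[l==i]; mm,d=rodfit(q[:,:2]); t=(q[:,:2]-mm)@d
      print(s[i],np.round(mm,4),np.round(d,4),np.round([t.min(),t.max()],4), np.round(q[:,2].max(),4))
zz=np.clip(z*1000*1.8,0,255).astype(np.uint8)
cv2.imwrite('pics/z1.png',cv2.resize(zz[140:300,225:425],None,fx=4,fy=4,interpolation=cv2.INTER_NEAREST)[:600])
E
```

```text
[269 157  24  15 154] [0.7212 0.1076] [-0.0795  0.9968] [-0.0316  0.0326] 0.0816
[281 179  78  14 557] [0.6687 0.0026] [0.0324 0.9995] [-0.1008  0.104 ] 0.0798
[363 180   4  11  37] [ 0.6696 -0.1154] [-0.9999  0.0171] [-0.0123  0.013 ] 0.0804
[281 197   5  15  38] [0.6178 0.1016] [-0.9953  0.0966] [-0.0198  0.0184] 0.0823
[355 200   5  14  39] [ 0.6111 -0.0926] [-0.9999  0.0109] [-0.0157  0.0196] 0.0831
[280 216  82  22 580] [0.5613 0.0064] [0.0446 0.999 ] [-0.1105  0.1014] 0.0797
[361 224   7   9  38] [ 0.5508 -0.1121] [0.9927 0.1209] [-0.0096  0.013 ] 0.0822
4840 [ 0.45022038 -0.34983498  0.01003352] [0.79941416 0.29943307 0.02999689]
[435 162  36  30 344] [ 0.7051 -0.3695] [-0.0923  0.9957] [-0.0511  0.0481] 0.0309
[ 393  180   25   67 1498] [ 0.6065 -0.2323] [-0.9998  0.021 ] [-0.0953  0.0938] 0.0499
[427 217  73  13 556] [ 0.5767 -0.3892] [-0.0281  0.9996] [-0.1006  0.0973] 0.0365
[429 239  73  18 571] [ 0.5083 -0.3906] [-0.1072  0.9942] [-0.1016  0.0979] 0.0366
[431 267  75  15 614] [ 0.4372 -0.3937] [-0.035   0.9994] [-0.1017  0.0979] 0.035
```

View pics/z1.png

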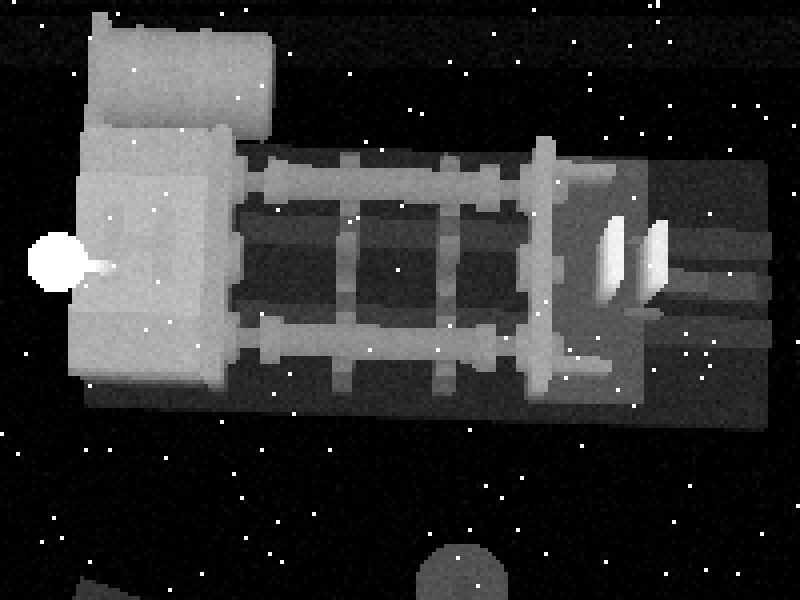

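```bash
cat >> h.py <<'E'
def go(p,jaw,):
    """remaining: shift in tool axes (cm) and turn about tool x (units of 6deg) to TCP p, tool x down, jaw dir (xy) up to sign"""
    o=get_obs();Rm=R.from_quat(o['tool_rot']).as_matrix();
    j=np.array([jaw[0],jaw[1],0.]);j/=np.linalg.norm(j)
    best=None
    for s in(1,-1):
        X=np.array([0,0,-1.]);Y=s*j;Z=np.cross(X,Y);T=np.c_[X,Y,Z]
        w=R.from_matrix(Rm.T@T).as_rotvec()
        print('turn(units)',np.round(np.degrees(w)/6,2),'q6 after',np.round(o['q'][5]+w[0],2))
    d=np.array(p)-o['position'];print('t',o['time'],'shift now-frame cm',np.round(Rm.T@d*100,2),'world cm',np.round(d*100,2),'F',np.round(o['ft_force'],1),'w',round(float(o['grip_width']),4))
E
python3 - <<'E'
from h import *
o=get_obs();print(np.round(R.from_quat(o['tool_rot']).as_matrix(),3))
P=cloud(cam('top'),np.load('pics/top0.npy'));x,y,z=P[...,0],P[...,1],P[...,2]
m=(z>.195)&(x>.5)&(x<.7)&(y>.1)&(y<.3); print('knob',np.median(P[m],0),P[m][:,2].max(),m.sum())
m=(z>.12)&(x>.5)&(x<.7)&(y>-.25)&(y<-.1); 
n,l,s,c=cv2.connectedComponentsWithStats(m.astype(np.uint8))
for i in range(1,n):
  if s[i,4]>20: print('post',P[l==i].mean(0),s[i])
# tray
m=(z>.02)&(z<.04)&(x>.3)&(x<.65)&(y>.2)&(y<.55)
n,l,s,c=cv2.connectedComponentsWithStats(m.astype(np.uint8))
for i in range(1,n):
  if s[i,4]>50: print('tray',cv2.minAreaRect(P[l==i][:,:2].astype(np.float32)*1000),s[i])
E
```

```text
[[-0.     0.263 -0.965]
 [ 0.002 -0.965 -0.263]
 [-1.    -0.002 -0.   ]]
knob [0.58530353 0.19584403 0.20551937] 0.21375037177522893 167
post [ 0.60895612 -0.14407613  0.13298882] [377 194   4  18  67]
post [ 0.60849348 -0.17247703  0.12937139] [388 195   4  16  63]
tray ((506.4647216796875, 400.78167724609375), (286.6146240234375, 231.27435302734375), 6.083772659301758) [131 197  90 110 727]
```

Call:
{"method": "send_rows", "body": {"steps": [[[-4,0,0,0.97,0,0],[-4,0,0,0.97,0,0],[-4,0,0,0.97,0,0],[-4,0,0,0,0,0],[-1,-3.1,-2.2,0,0,0],[0,-3.1,-2.2,0,0,0],[0,-3.1,-2.2,0,0,0],[0,-3.1,-2.2,0,0,0]]], "gripper": 0}}

```text
time: 0.82
position: [0.2565, -0.4863, 0.3955]
tool_rot: [-0.706, 0.021, 0.707, 0.027]
ft_force: [1.6, 0.4, 1.0]
grip_width: 0.0868
```

Call:
{"method": "send_rows", "body": {"steps": [[[0,-3.1,-2.2,0,0,0],[0,-3.1,-2.2,0,0,0],[0,-3.1,-2.2,0,0,0],[0,-3.1,-2.2,0,0,0],[0,-3.1,-2.2,0,0,0],[0,-3.1,-2.2,0,0,0],[0,-3.1,-2.2,0,0,0],[0,-3.1,-2.2,0,0,0]]]}}

```text
time: 1.48
position: [0.4547, -0.2369, 0.3968]
tool_rot: [-0.706, 0.022, 0.707, 0.029]
ft_force: [0.2, -0.3, -0.2]
grip_width: 0.0869
```

Call:
{"method": "send_rows", "body": {"steps": [[[0,-3.1,-2.2,0,0,0],[0,-3.1,-2.2,0,0,0],[0,-3.1,-2.2,0,0,0],[0,-3.1,-2.2,0,0,0],[0,-3.1,-2.2,0,0,0],[0,-3.1,-2.2,0,0,0],[0,-3.1,-2.2,0,0,0],[0,-2,-1,0,0,0]]]}}

```text
time: 2.15
position: [0.6418, 0.0047, 0.396]
tool_rot: [-0.705, 0.02, 0.709, 0.028]
ft_force: [-0.1, -0.3, 0.6]
grip_width: 0.0871
```

Run:
```python
from h import *
go([.615,.0,.4],(0.038,.999))
c=cam('wrist');np.savez('pics/w1c.npz',K=c[0],D=c[1],R=c[2],p=c[3])
p,d=camera('wrist');cv2.imwrite('pics/w1.png',p[:,:,::-1]);np.save('pics/w1.npy',d)
print(get_obs()['position'],get_obs()['q'])
```

```text
turn(units) [29.71  0.17 -0.09] q6 after 4.58
turn(units) [-0.29  0.06  0.11] q6 after 1.44
t 2.15 shift now-frame cm [-0.4   0.64  2.64] world cm [-2.68 -0.47  0.4 ] F [-0.1 -0.3  0.6] w 0.0871
[0.64276186 0.00810304 0.39554812] [-0.16786357  0.42320614  1.13549414  0.01434022  1.58996701  1.46818493]
```

View pics/w1.png

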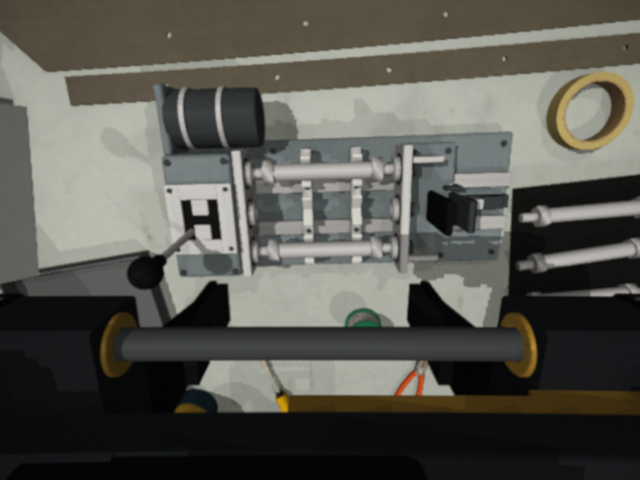

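```bash
cat >> h.py <<'E'
def shot(n,name):
    c=cam(n);p,d=camera(n);b=p[:,:,::-1].copy();cv2.imwrite(f'pics/{name}.png',b);np.save(f'pics/{name}.npy',d)
    np.savez(f'pics/{name}_c.npz',K=c[0],D=c[1],R=c[2],p=c[3])
    return c,b,d
def load(name):
    z=np.load(f'pics/{name}_c.npz');return (z['K'],z['D'],z['R'],z['p']),cv2.imread(f'pics/{name}.png'),np.load(f'pics/{name}.npy')
def crop(b,u0,v0,u1,v1,f,name):
    cv2.imwrite(f'pics/{name}.png',cv2.resize(b[v0:v1,u0:u1],None,fx=f,fy=f,interpolation=cv2.INTER_CUBIC))
E
python3 - <<'E'
from h import *
c,b,d=shot('wrist','w2')
crop(b,120,70,520,300,2,'w2c')
P=cloud(c,d);x,y,z=P[...,0],P[...,1],P[...,2]
print(get_obs()['position'], 'table z',np.median(z[280:300,280:330]))
reg=(x>.45)&(x<.8)&(y>-.12)&(y<.14)
m=(reg&(z>.074)&(z<.088)).astype(np.uint8)
n,l,s,_=cv2.connectedComponentsWithStats(m)
for i in range(1,n):
    if s[i,4]>100:
      q=P[l==i]; mm,dd=rodfit(q[:,:2]); t=(q[:,:2]-mm)@dd
      print(s[i],np.round(mm,4),np.round(dd,4),np.round([t.min(),t.max()],4), np.round(q[:,2].max(),4))
zz=np.clip(z*1000*1.8,0,255).astype(np.uint8)
crop(cv2.merge([zz]*3),120,70,520,300,2,'w2z')
E
```

```text
[0.6411121  0.00535186 0.39554698] table z 0.0001526838976580458
[ 207   88   58   59 1209] [0.7481 0.1053] [0.9997 0.0236] [-0.0344  0.035 ] 0.088
[ 239  146  168  128 5386] [0.6258 0.0023] [0.0416 0.9991] [-0.1008  0.1122] 0.088
[411 242   9  20 117] [ 0.5572 -0.1141] [0.9992 0.0403] [-0.0109  0.0137] 0.0875
```

View pics/w2c.png

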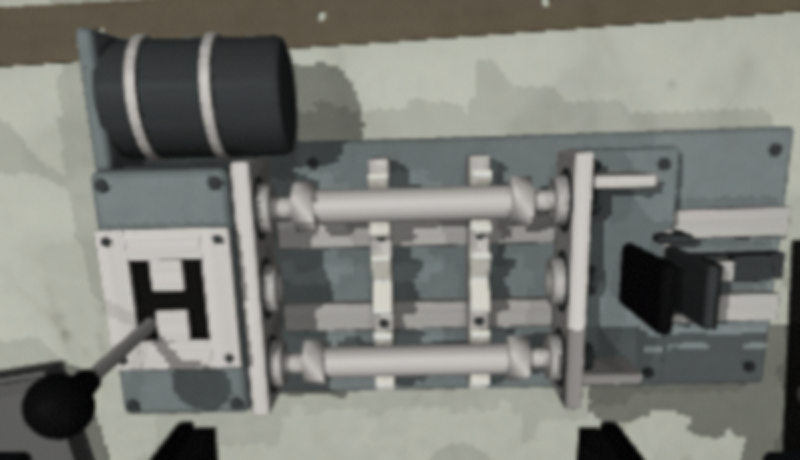

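View pics/w2z.png

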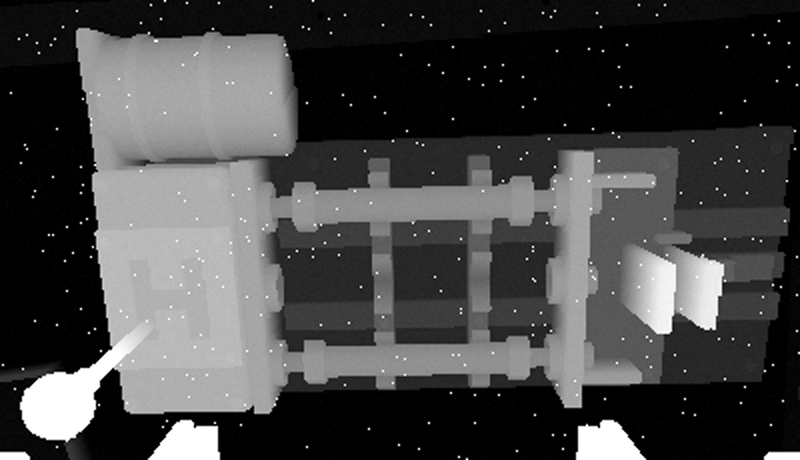

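```bash
cat >> h.py <<'E'
from scipy.optimize import least_squares
def cyl(P,x0,y0,hx,th,zc,L=.058,zmin=None):
    """fit axis x = a + b*s of round body r=11mm near (x0,y0), dir (th small) ; returns x at y0, slope dx/dy, zc"""
    q=P.reshape(-1,3); s=q[:,1]-y0
    m=(abs(q[:,0]-x0-th*s)<hx)&(abs(s)<L)&(q[:,2]>(zc+.003 if zmin is None else zmin))&(q[:,2]<zc+.016)
    q=q[m];s=s[m]
    f=lambda p:np.hypot(q[:,0]-x0-p[0]-p[1]*s,q[:,2]-zc-p[2])-.011
    r=least_squares(f,[0,th,0],loss='soft_l1',f_scale=.001)
    return x0+r.x[0],r.x[1],zc+r.x[2],m.sum(),np.sqrt(np.mean(f(r.x)**2))
E
python3 - <<'E'
from h import *
for nm in('w2','top0'):
    if nm=='top0': c=cam('top');d=np.load('pics/top0.npy')
    else: c,b,d=load(nm)
    P=cloud(c,d);x,y,z=P[...,0],P[...,1],P[...,2]
    for x0 in(.669,.560):
        print(nm,np.round(cyl(P,x0,.004,.016,.04,.07),4))
    # extents along rod: collars z>.078 wide
    for x0 in(.669,.561):
        th=.04; r=x-(x0+th*(y-.004))
        t=(y-.004)+th*(x-x0)
        m=(abs(r)<.016)&(abs(r)>.0118)&(z>.066)&(z<.086)&(abs(t)<.084)
        tt=t[m]; print('collar pts',m.sum(), 'neg',np.round(np.percentile(tt[tt<0],[3,50,97]),4),'pos',np.round(np.percentile(tt[tt>0],[3,50,97]),4))
    # vee rows: z .055-.074 between
    th=.04
    t=(y-.004)+th*(x-.615); r=(x-.615)-th*(y-.004)
    for lo,hi in((-.034,-.02),(.02,.034)):
        m=(r>lo)&(r<hi)&(z>.068)&(z<.076)&(abs(t)<.07); tt=t[m]
        for g in(tt[tt<-.012],tt[tt>-.012]): 
            if len(g): print('vee',lo,len(g),np.round([g.mean(),*np.percentile(g,[5,95])],4))
    # plates top z~.092
    for a,b_ in((.08,.13),(-.13,-.08)):
        m=(t>a)&(t<b_)&(z>.089)&(z<.095)&(abs(r)<.09)
        if m.sum()>20: print('plate',m.sum(),np.polyfit(r[m],t[m],1).round(4),np.round(np.percentile(r[m],[2,98]),4),np.round(np.percentile(t[m],[3,97]),4))
E
```

```text
w2 [6.737e-01 3.670e-02 7.020e-02 1.459e+03 8.000e-04]
w2 [5.658e-01 3.820e-02 7.010e-02 1.152e+03 8.000e-04]
collar pts 492 neg [-0.0776 -0.0433 -0.0031] pos [0.0034 0.0309 0.0725]
collar pts 566 neg [-0.0745 -0.04   -0.0037] pos [0.0032 0.0352 0.076 ]
vee -0.034 39 [-0.048  -0.0659 -0.0409]
vee -0.034 43 [0.0255 0.0149 0.065 ]
vee 0.02 41 [-0.0465 -0.0524 -0.0406]
vee 0.02 41 [0.0217 0.0161 0.0269]
plate 1490 [0.0092 0.1072] [-0.0748  0.0855] [0.1002 0.1149]
plate 1231 [ 0.0048 -0.1068] [-0.0749  0.087 ] [-0.1127 -0.1011]
top0 [6.704e-01 4.830e-02 6.950e-02 3.210e+02 2.000e-03]
top0 [5.625e-01 4.270e-02 6.970e-02 3.350e+02 1.900e-03]
collar pts 36 neg [-0.0781 -0.0592 -0.0413] pos [0.0152 0.0384 0.0761]
collar pts 51 neg [-0.0742 -0.0642 -0.0399] pos [0.0162 0.0675 0.0785]
vee 0.02 4 [-0.0469 -0.0504 -0.0433]
vee 0.02 2 [0.0214 0.019  0.0238]
plate 326 [0.0156 0.1101] [-0.0795  0.0817] [0.1014 0.1273]
plate 247 [ 0.0007 -0.1058] [-0.0787  0.083 ] [-0.1118 -0.0993]
```

```bash
cat >> h.py <<'E'
O=np.array([.619,.004]);TH=.036
EX=np.array([np.cos(TH),-np.sin(TH)]);EY=np.array([np.sin(TH),np.cos(TH)])
def rig(x,y,z): p=O+EX*x+EY*y; return np.array([p[0],p[1],z])
def torig(p): d=np.array(p)[...,:2]-O; return np.stack([d@EX,d@EY],-1)
def sph(q,r,c0):
    f=lambda p:np.linalg.norm(q-p,axis=1)-r
    s=least_squares(f,c0,loss='soft_l1',f_scale=.001);return s.x,np.sqrt(np.mean(s.fun**2))
E
python3 - <<'E'
from h import *
c,b,d=load('w2');P=cloud(c,d).reshape(-1,3)
g=b.max(2).ravel()<70
m=g&(P[:,2]>.18)&(P[:,2]<.23)&(P[:,1]>.13)&(P[:,1]<.26)&(P[:,0]>.5)&(P[:,0]<.65)
q=P[m];c0=q.mean(0)-[0,0,.01]
k,e=sph(q,.018,c0);print(k,e,len(q),torig(k))
P2=cloud(cam('top'),np.load('pics/top0.npy')).reshape(-1,3)
m=(P2[:,2]>.19)&(P2[:,2]<.23)&(P2[:,1]>.13)&(P2[:,1]<.26)&(P2[:,0]>.5)&(P2[:,0]<.65)
k2,e=sph(P2[m],.018,P2[m].mean(0)-[0,0,.01]);print(k2,e,m.sum(),torig(k2))
# model
a,bb=-.24,-.21
print('model', 180*np.sin(.21),180*np.sin(.24),20+180*np.cos(.21)*np.cos(.24))
# posts
m=(P[:,2]>.128)&(P[:,2]<.137)&(P[:,1]<-.1)&(P[:,1]>-.2)&(P[:,0]>.55)&(P[:,0]<.7)
r=torig(P[m]);z=P[m][:,2]
print(np.histogram(r[:,1],bins=np.arange(-.2,-.13,.004)),np.percentile(r[:,0],[2,98]))
go(k+[0,0,.06],EY)
E
```

```text
[0.59056906 0.19693233 0.19307868] 0.0006379266667881212 980 [-0.03535659  0.19178403]
[0.58819514 0.19762815 0.19237643] 0.0013543166472145176 178 [-0.03775401  0.19239396]
model 37.52278197229792 42.78647275688422 190.9997422491498
(array([  0,   0,   0,   0,  54, 103, 115,   0,   0,   0,   0,  55, 122,
       146,   0,   0,   0]), array([-0.2  , -0.196, -0.192, -0.188, -0.184, -0.18 , -0.176, -0.172,
       -0.168, -0.164, -0.16 , -0.156, -0.152, -0.148, -0.144, -0.14 ,
       -0.136, -0.132])) [-0.01857721  0.02090595]
turn(units) [29.72  0.18 -0.11] q6 after 4.58
turn(units) [-0.28  0.07  0.12] q6 after 1.44
t 2.25 shift now-frame cm [ 14.52 -18.61   6.19] world cm [ -5.05  19.16 -14.25] F [-0.6 -0.9 -0.6] w 0.087
```

Call:
{"method": "send_rows", "body": {"steps": [[[0,-3.1,1,-0.28,0.07,0.12],[0,-3.1,1.05,0,0,0],[0,-3.1,1,0,0,0],[1,-3.1,1,0,0,0],[3,-3.1,1,0,0,0],[4,-3,1,0,0,0],[3,0,0,0,0,0],[0,0,0,0,0,0]]], "gripper": 0}}

```text
time: 2.92
position: [0.587, 0.1866, 0.2875]
tool_rot: [0.707, -0.017, -0.706, -0.013]
ft_force: [-0.5, -0.1, -0.5]
grip_width: 0.0871
```

Run:
```python
from h import *
c,b,d=shot('wrist','w3')
P=cloud(c,d).reshape(-1,3);g=b.max(2).ravel()<80
m=g&(P[:,2]>.17)&(P[:,2]<.225)&(abs(P[:,1]-.196)<.03)&(abs(P[:,0]-.59)<.03)
k,e=sph(P[m],.018,P[m].mean(0)-[0,0,.01]);print(k,e,m.sum(),torig(k))
go(k-[0,0,.019],EY)
```

```text
[0.59058232 0.19671125 0.19293338] 0.0007115094921846389 1828 [-0.03533537  0.19156357]
turn(units) [29.94 -0.07  0.08] q6 after 4.88
turn(units) [-0.06 -0.05 -0.05] q6 after 1.74
t 2.9667 shift now-frame cm [11.64 -1.04 -0.12] world cm [  0.22   0.98 -11.65] F [-0.2  0.3  0.3] w 0.0873
```

View pics/w3.png

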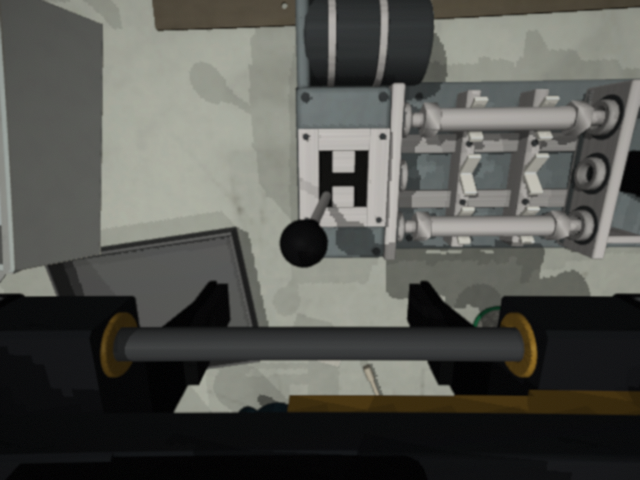

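Run:
```python
from h import *
c,b,d=load('w3');P=cloud(c,d)
m=(b.max(2)<50).astype(np.uint8); m[:145]=0;m[212:]=0;m[:,:315]=0;m[:,372:]=0
ys,xs=np.nonzero(m);print(xs.min(),xs.max(),ys.min(),ys.max())
for z in(.1,):
  print(np.round(torig(cast(c,[(xs.min(),181),(xs.max()+1,181),(362,ys.min()),(362,ys.max()+1),(340,151),(344,172.),(344,188)],z)),4))
print(P[172,300],P[160,344],b[165:195,346].max(1))
```

```text
320 367 151 206
[[-0.0012  0.1783]
 [-0.0015  0.1324]
 [ 0.0263  0.139 ]
 [-0.0266  0.1374]
 [ 0.0265  0.1595]
 [ 0.0071  0.1555]
 [-0.008   0.1553]]
[0.6338217  0.20069294 0.10344653] [0.64294953 0.15903571 0.10178805] [189 186 184 183 184 182 165 115  51  22  16  18  19  19  18  18  20  18
  18  21  60 119 166 182 184 185 185 183 183 184]
```

Call:
{"method": "send_rows", "body": {"steps": [[[4,-0.4,-0.1,0,0,0],[4,-0.4,0,0,0,0],[2.6,-0.2,0,0,0,0],[1,0,0,0,0,0],[0,0,0,0,0,0]]]}}

```text
time: 3.38
position: [0.6019, 0.1913, 0.1855]
tool_rot: [0.717, -0.019, -0.697, -0.016]
ft_force: [0.5, -0.3, 0.6]
grip_width: 0.0873
```

Run:
```python
from h import *
go(np.array([.5906,.1968,.193])-[0,0,.019],EY)
```

```text
turn(units) [29.87 -0.05  0.43] q6 after 4.89
turn(units) [-0.12 -0.27 -0.03] q6 after 1.75
t 3.3833 shift now-frame cm [ 1.12 -0.49  1.19] world cm [-1.13  0.55 -1.15] F [ 0.5 -0.3  0.6] w 0.0873
```

Call:
{"method": "send_rows", "body": {"steps": [[[0.6,-0.3,0.6,-0.1,-0.2,0],[0.5,-0.2,0.5,0,-0.1,0],[0,0,0,0,0,0]]]}}

```text
time: 3.63
position: [0.5952, 0.1952, 0.1794]
tool_rot: [0.708, -0.015, -0.706, -0.014]
ft_force: [-0.4, 0.6, 0.8]
grip_width: 0.0871
```

Run:
```python
from h import *
go(np.array([.5906,.1968,.193])-[0,0,.019],EY)
```

```text
turn(units) [29.95 -0.03  0.06] q6 after 4.89
turn(units) [-0.05 -0.04 -0.02] q6 after 1.75
t 3.6333 shift now-frame cm [ 0.54 -0.14  0.47] world cm [-0.46  0.16 -0.54] F [-0.4  0.6  0.8] w 0.0871
```

Call:
{"method": "send_rows", "body": {"steps": [[[0.7,-0.2,0.6,0,0,0],[0,0,0,0,0,0]]]}}

```text
time: 3.8
position: [0.5907, 0.1976, 0.1748]
tool_rot: [0.71, -0.015, -0.704, -0.014]
ft_force: [-0.8, 0.1, -0.0]
grip_width: 0.0872
```

Call:
{"method": "send_rows", "body": {"steps": [[[0,0,0,0,0,0],[0,0,0,0,0,0],[0,0,0,0,0,0],[0,0,0,0,0,0],[0,0,0,0,0,0],[0,0,0,0,0,0]]], "gripper": 1, "force": 15}}

```text
time: 4.3
position: [0.5916, 0.1984, 0.1772]
tool_rot: [0.712, -0.014, -0.702, -0.014]
ft_force: [-0.4, -0.1, -0.5]
grip_width: 0.0548
```

Run:
```python
from h import *
go(np.array([.5906,.1968,.193])-[0,0,.019],EY)
```

```text
turn(units) [ 2.996e+01 -1.000e-02  2.000e-01] q6 after 4.9
turn(units) [-0.04 -0.13 -0.  ] q6 after 1.75
t 4.3 shift now-frame cm [0.32 0.16 0.09] world cm [-0.1  -0.16 -0.32] F [-0.4 -0.1 -0.5] w 0.0548
```

Call:
{"method": "send_rows", "body": {"steps": [[[0.2,0.1,0,0,-0.1,0],[0.1,0,0,0,0,0],[0,0,0,0,0,0],[0,0,0,0,0,0],[0,0,0,0,0,0]]]}}

```text
time: 4.72
position: [0.5917, 0.1971, 0.174]
tool_rot: [0.708, -0.014, -0.706, -0.014]
ft_force: [-0.9, -0.3, 1.2]
grip_width: 0.0344
```

Run:
```python
from h import *
go(np.array([.5906,.1968,.193])-[0,0,.019],EY)
go(rig(0,.157+.0375,.196-.019),EY)
```

```text
turn(units) [ 2.996e+01 -1.000e-02  3.000e-02] q6 after 4.89
turn(units) [-0.04 -0.02 -0.  ] q6 after 1.75
t 4.7167 shift now-frame cm [0.   0.04 0.11] world cm [-0.11 -0.03 -0.  ] F [-0.9 -0.3  1.2] w 0.0344
turn(units) [ 2.996e+01 -1.000e-02  3.000e-02] q6 after 4.89
turn(units) [-0.04 -0.02 -0.  ] q6 after 1.75
t 4.7167 shift now-frame cm [-0.29 -0.26 -3.42] world cm [3.43 0.12 0.3 ] F [-0.9 -0.3  1.2] w 0.0344
```

Call:
{"method": "send_rows", "body": {"steps": [[[-0.1,0,-0.6,0,0,0],[-0.1,0,-0.8,0,0,0],[-0.1,0,-0.8,0,0,0],[0,0,-0.8,0,0,0],[0,0,-0.5,0,0,0],[0,0,0,0,0,0]]]}}

```text
time: 5.22
position: [0.6288, 0.1961, 0.1776]
tool_rot: [-0.706, 0.014, 0.708, 0.015]
ft_force: [-1.6, 0.6, 1.7]
grip_width: 0.035
```

Run:
```python
from h import *
go(rig(0,.157+.0375,.196-.019),EY)
```

```text
turn(units) [ 2.995e+01  1.000e-02 -3.000e-02] q6 after 4.88
turn(units) [-0.05  0.02  0.01] q6 after 1.74
t 5.2167 shift now-frame cm [ 0.06 -0.21  0.29] world cm [-0.28  0.22 -0.06] F [-1.6  0.6  1.7] w 0.035
```

Call:
{"method": "send_rows", "body": {"steps": [[[0,0,0.3,0,0,0],[0,0,0,0,0,0]]]}}

```text
time: 5.38
position: [0.6278, 0.1962, 0.1776]
tool_rot: [0.707, -0.014, -0.706, -0.015]
ft_force: [-0.1, -0.4, 0.8]
grip_width: 0.0351
```

Run:
```python
from h import *
go(rig(0,.157+.0375,.196-.019),EY)
c,b,d=shot('wrist','w4')
c,b,d=shot('top','t4')
P=cloud(c,d)
```

```text
turn(units) [2.995e+01 1.000e-02 2.000e-02] q6 after 4.88
turn(units) [-0.05 -0.01  0.01] q6 after 1.74
t 5.3833 shift now-frame cm [ 0.06 -0.21  0.18] world cm [-0.18  0.22 -0.06] F [-0.1 -0.4  0.8] w 0.0351
```

View pics/w4.png

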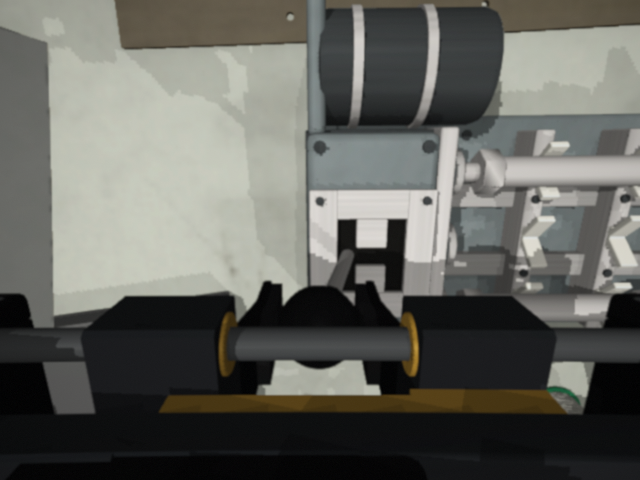

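Call:
{"method": "send_rows", "body": {"steps": [[[0,0,0,0,0,0],[0,0,0,0,0,0],[0,0,0,0,0,0],[0,0,0,0,0,0],[-3,0,0,0,0,0],[-4,0,0,0,0,0],[-4,0,0,0,0,0],[0,0,0,0,0,0]]], "gripper": 0.3}}

```text
time: 6.15
position: [0.6243, 0.1952, 0.2862]
tool_rot: [-0.703, 0.015, 0.711, 0.013]
ft_force: [1.7, -0.1, 1.9]
grip_width: 0.0607
```

```bash
cat >> h.py <<'E'
def knob(c,b,d):
    P=cloud(c,d).reshape(-1,3);g=b.max(2).ravel()<80;r=torig(P)
    m=g&(P[:,2]>.17)&(P[:,2]<.225)&(abs(r[:,0])<.07)&(abs(r[:,1]-.157)<.065)
    k,e=sph(P[m],.018,np.median(P[m],0)-[0,0,.01]);kr=torig(k);print('knob',k,e,m.sum(),kr,'shift',np.arcsin(kr[0]/.18),'select',-np.arcsin((kr[1]-.157)/.18))
E
python3 - <<'E'
from h import *
c,b,d=shot('wrist','w5');knob(c,b,d)
go(rig(0,-.156,.096),EY)
E
```

```text
knob [0.62626627 0.19611764 0.19654579] 0.0004911319921110305 1865 [0.00034682 0.19225469] shift 0.0019267676292442342 select -0.19713371834698812
turn(units) [29.95 -0.06 -0.25] q6 after 4.88
turn(units) [-0.04  0.16 -0.04] q6 after 1.74
t 6.2 shift now-frame cm [18.79 34.62 -0.81] world cm [ -0.91 -34.68 -18.67] F [-0.4  0.  -0.8] w 0.0604
```

View pics/w5.png

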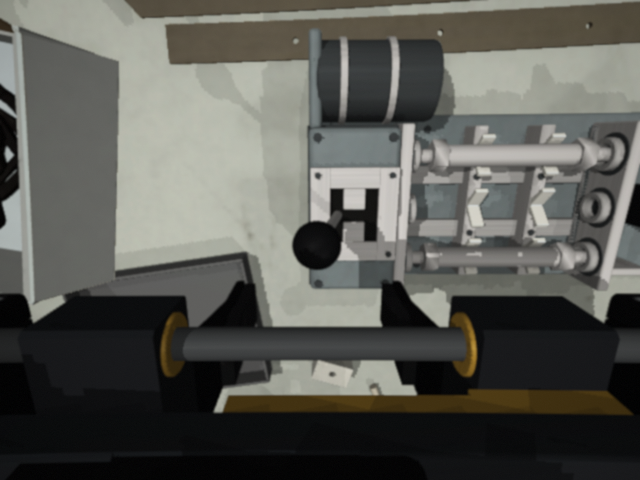

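Call:
{"method": "send_rows", "body": {"steps": [[[0,4.1,-0.1,0,0.16,0],[0,4.1,-0.1,0,0,0],[0,4.1,-0.1,0,0,0],[0,4.1,-0.1,0,0,0],[0,4.1,-0.1,0,0,0],[0,4.1,-0.1,0,0,0],[0,4.1,-0.1,0,0,0],[0,4.1,-0.1,0,0,0]]]}}

```text
time: 6.87
position: [0.6137, -0.131, 0.2747]
tool_rot: [-0.704, 0.007, 0.711, 0.009]
ft_force: [1.2, 1.4, -0.2]
grip_width: 0.0609
```

Call:
{"method": "send_rows", "body": {"steps": [[[3,1.5,0,0,0,0],[4,0,0,0,0,0],[1,0,0,0,0,0],[0,0,0,0,0,0]]]}}

```text
time: 7.2
position: [0.6112, -0.1597, 0.189]
tool_rot: [-0.704, 0.013, 0.71, 0.012]
ft_force: [0.0, -0.5, 0.7]
grip_width: 0.0609
```

Run:
```python
from h import *
c,b,d=shot('wrist','w6');P=cloud(c,d).reshape(-1,3)
m=(P[:,2]>.12)&(P[:,2]<.14)&(b.max(2).ravel()<90);r=torig(P);m&=(abs(r[:,0])<.04)&(abs(r[:,1]+.16)<.05)
print(m.sum());h=np.histogram(r[m][:,1],bins=np.arange(-.2,-.13,.003));print(h[0],h[1].round(3),np.percentile(r[m][:,0],[2,98]),P[m][:,2].max())
go(rig(0,-.156,.096),EY)
```

```text
1955
[  0   0   0   0   0 101 263 294 254   0   0   0   0   0  69 339 322 292
  21   0   0   0   0] [-0.2   -0.197 -0.194 -0.191 -0.188 -0.185 -0.182 -0.179 -0.176 -0.173
 -0.17  -0.167 -0.164 -0.161 -0.158 -0.155 -0.152 -0.149 -0.146 -0.143
 -0.14  -0.137 -0.134 -0.131] [-0.01817862  0.02177965] 0.137076512909392
turn(units) [-2.999e+01  2.000e-02  1.600e-01] q6 after -1.96
turn(units) [ 0.01  0.1  -0.02] q6 after 1.18
t 7.25 shift now-frame cm [ 9.31 -0.76 -0.35] world cm [ 0.27  0.73 -9.31] F [-1.7 -0.1 -0.2] w 0.0611
```

View pics/w6.png

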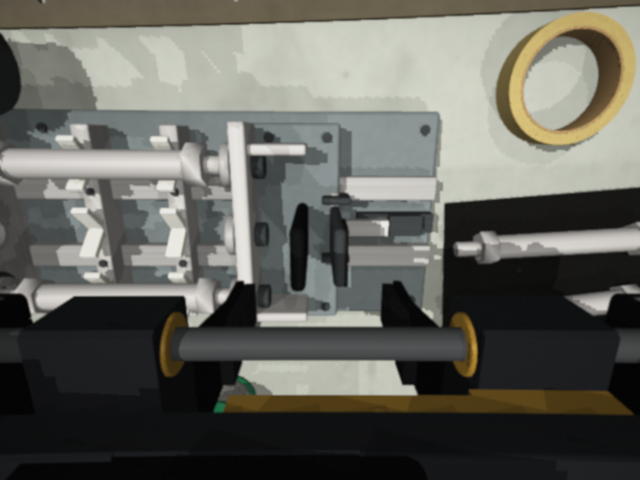

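Call:
{"method": "send_rows", "body": {"steps": [[[0,-0.15,-0.35,0,0.1,0],[3,0,0,0,0,0],[3,0,0,0,0,0],[2,0,0,0,0,0],[1,0,0,0,0,0],[0,0,0,0,0,0]]]}}

```text
time: 7.75
position: [0.6215, -0.1564, 0.1032]
tool_rot: [0.713, -0.013, -0.701, -0.008]
ft_force: [-0.8, 0.9, 0.5]
grip_width: 0.0609
```

Run:
```python
from h import *
go(rig(0,-.156,.096),EY)
```

```text
turn(units) [-29.95   0.1   -0.25] q6 after -1.96
turn(units) [ 0.05 -0.16 -0.06] q6 after 1.19
t 7.75 shift now-frame cm [ 0.7  -0.43  0.84] world cm [-0.81  0.45 -0.72] F [-0.8  0.9  0.5] w 0.0609
```

Call:
{"method": "send_rows", "body": {"steps": [[[0.6,-0.1,0.8,0,-0.16,0],[0.1,-0.2,0.2,0,0,0],[0,0,0,0,0,0]]]}}

```text
time: 8.0
position: [0.6134, -0.1525, 0.0989]
tool_rot: [0.708, -0.013, -0.706, -0.007]
ft_force: [-0.9, -0.1, 0.2]
grip_width: 0.0613
```

Run:
```python
from h import *
go(rig(0,-.156,.096),EY)
```

```text
turn(units) [-29.93   0.13  -0.06] q6 after -1.95
turn(units) [ 0.07 -0.04 -0.08] q6 after 1.19
t 8.0 shift now-frame cm [ 0.29 -0.06  0.01] world cm [-0.01  0.06 -0.29] F [-0.9 -0.1  0.2] w 0.0613
```

Call:
{"method": "send_rows", "body": {"steps": [[[0.2,0,0,0,0,0],[0,0,0,0,0,0],[0,0,0,0,0,0],[0,0,0,0,0,0],[0,0,0,0,0,0],[0,0,0,0,0,0],[0,0,0,0,0,0],[0,0,0,0,0,0]]], "gripper": 1, "force": 14}}

```text
time: 8.67
position: [0.6151, -0.1558, 0.1003]
tool_rot: [0.71, -0.015, -0.704, -0.005]
ft_force: [-0.6, -2.0, 0.4]
grip_width: 0.0247
```

Run:
```python
from h import *
go(rig(0,-.156,.096),EY)
```

```text
turn(units) [-29.93   0.22  -0.15] q6 after -1.95
turn(units) [ 0.06 -0.1  -0.14] q6 after 1.19
t 8.6667 shift now-frame cm [ 0.43 -0.4   0.19] world cm [-0.17  0.39 -0.43] F [-0.6 -2.   0.4] w 0.0247
```

Call:
{"method": "send_rows", "body": {"steps": [[[0.2,-0.1,0.1,0,-0.1,0],[0,0,0,0,0,0],[0,0,0,0,0,0]]]}}

```text
time: 8.92
position: [0.6152, -0.1557, 0.1001]
tool_rot: [0.707, -0.016, -0.707, -0.004]
ft_force: [0.1, -1.8, -1.1]
grip_width: 0.0246
```

Run:
```python
from h import *
go(rig(0,-.196,.096),EY)
```

```text
turn(units) [-2.993e+01  2.500e-01 -2.000e-02] q6 after -1.94
turn(units) [ 0.07 -0.01 -0.16] q6 after 1.2
t 8.9167 shift now-frame cm [0.47 3.62 0.22] world cm [-0.32 -3.62 -0.41] F [ 0.1 -1.8 -1.1] w 0.0246
```

Call:
{"method": "send_rows", "body": {"steps": [[[0.3,0,0.1,0,0,-0.1],[0,0,0,0,0,0],[0,0,0,0,0,0]]], "force": 25, "gripper": 1}}

```text
time: 9.17
position: [0.6152, -0.1556, 0.1002]
tool_rot: [0.708, -0.013, -0.706, -0.007]
ft_force: [0.1, -1.1, -2.7]
grip_width: 0.0241
```

Run:
```python
from h import *
go(rig(0,-.196,.096),EY)
c,b,d=shot('wrist','w7')
```

```text
turn(units) [-29.92   0.11  -0.06] q6 after -1.95
turn(units) [ 0.08 -0.04 -0.07] q6 after 1.19
t 9.1667 shift now-frame cm [0.44 3.63 0.23] world cm [-0.33 -3.62 -0.42] F [ 0.1 -1.1 -2.7] w 0.0241
```

View pics/w7.png

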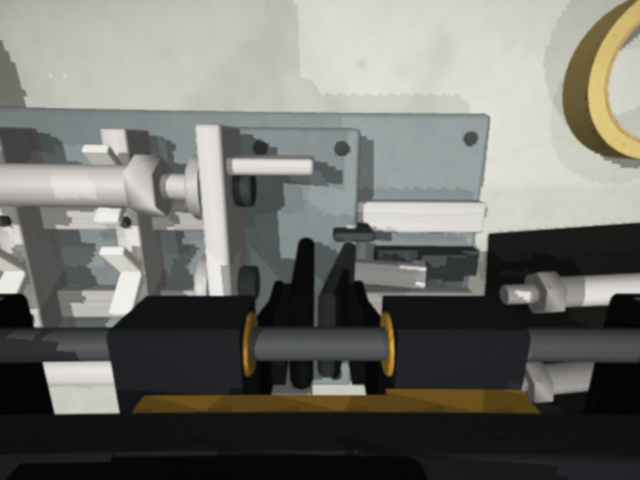

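Call:
{"method": "send_rows", "body": {"steps": [[[0,0.4,0,0,0,0],[0,0.6,0,0,0,0],[0,0.6,0,0,0,0]]]}}

```text
time: 9.47
position: [0.6147, -0.1686, 0.1001]
tool_rot: [0.708, -0.01, -0.706, -0.009]
ft_force: [0.0, 2.4, 2.4]
grip_width: 0.0243
```

Call:
{"method": "send_rows", "body": {"steps": [[[0,0.7,0,0,0,0],[0,0.7,0,0,0,0],[0,0.7,0,0,0,0],[0,0.5,0,0,0,0],[0,0.4,0,0,0,0],[0,0,0,0,0,0]]]}}

```text
time: 9.97
position: [0.6137, -0.1936, 0.0999]
tool_rot: [0.708, -0.006, -0.706, -0.018]
ft_force: [-1.2, -1.0, 0.3]
grip_width: 0.0243
```

Run:
```python
from h import *
go(rig(0,-.196,.096),EY)
```

```text
turn(units) [-29.97  -0.25  -0.03] q6 after -2.03
turn(units) [ 0.03 -0.02  0.16] q6 after 1.11
t 9.9667 shift now-frame cm [ 0.39 -0.16  0.18] world cm [-0.18  0.17 -0.39] F [-1.2 -1.   0.3] w 0.0243
```

Call:
{"method": "send_rows", "body": {"steps": [[[0,0.4,0,0,0,0.1],[0,0.4,0,0,0,0],[0,0.5,0,0,0,0]]]}}

```text
time: 10.22
position: [0.6136, -0.1938, 0.0997]
tool_rot: [0.707, -0.002, -0.706, -0.024]
ft_force: [3.1, 18.4, 4.6]
grip_width: 0.0253
```

Run:
```python
from h import *
go(rig(0,-.196,.096),EY)
```

```text
turn(units) [2.999e+01 4.500e-01 1.000e-02] q6 after 4.24
turn(units) [-0.01 -0.01  0.29] q6 after 1.1
t 10.2167 shift now-frame cm [ 0.37 -0.18  0.17] world cm [-0.16  0.2  -0.37] F [ 3.1 18.4  4.6] w 0.0253
```

Call:
{"method": "send_rows", "body": {"steps": [[[0,0,0,0,0,0.1],[0,0,0,0,0,0.1],[0,0,0,0,0,0],[0,0,0,0,0,0],[0,0,0,0,0,0]]], "gripper": 0.35}}

```text
time: 10.63
position: [0.6138, -0.1984, 0.0998]
tool_rot: [0.708, -0.012, -0.706, -0.014]
ft_force: [-0.3, 0.3, -0.8]
grip_width: 0.0501
```

Run:
```python
from h import *
go(rig(0,-.196,.096),EY)
```

```text
turn(units) [-30.    -0.04  -0.03] q6 after -2.02
turn(units) [ 0.   -0.02  0.03] q6 after 1.12
t 10.6333 shift now-frame cm [ 0.38 -0.64  0.21] world cm [-0.18  0.65 -0.38] F [-0.3  0.3 -0.8] w 0.0501
```

Call:
{"method": "send_rows", "body": {"steps": [[[-2,0,0,0,0,0],[-4,0,0,0,0,0],[-4,0,0,0,0,0],[-4,0,0,-0.5,0,0],[0,0,0,-0.5,0,0]]]}}

```text
time: 11.05
position: [0.6119, -0.2008, 0.2402]
tool_rot: [-0.704, -0.027, 0.709, -0.021]
ft_force: [2.1, -0.6, 1.1]
grip_width: 0.0566
```

Run:
```python
from h import *
c,b,d=shot('wrist','w8');P=cloud(c,d).reshape(-1,3)
m=(P[:,2]>.12)&(P[:,2]<.14)&(b.max(2).ravel()<90);r=torig(P);m&=(abs(r[:,0])<.04)&(abs(r[:,1]+.19)<.05)
print(m.sum());h=np.histogram(r[m][:,1],bins=np.arange(-.24,-.16,.003));print(h[0],h[1].round(3))
go(rig(-.054,0,.25),EX)
```

```text
1338
[  0   0   0   0   0   0 164 190 198  76   0   0   0   0   0 157 222 216
 115   0   0   0   0   0   0   0] [-0.24  -0.237 -0.234 -0.231 -0.228 -0.225 -0.222 -0.219 -0.216 -0.213
 -0.21  -0.207 -0.204 -0.201 -0.198 -0.195 -0.192 -0.189 -0.186 -0.183
 -0.18  -0.177 -0.174 -0.171 -0.168 -0.165 -0.162]
turn(units) [-13.99  -0.     0.17] q6 after -0.46
turn(units) [16.01  0.17  0.  ] q6 after 2.68
t 11.1 shift now-frame cm [ -1.04 -20.88   3.07] world cm [-4.51 20.6   1.32] F [ 0.  -1.4  0.6] w 0.0565
```

View pics/w8.png

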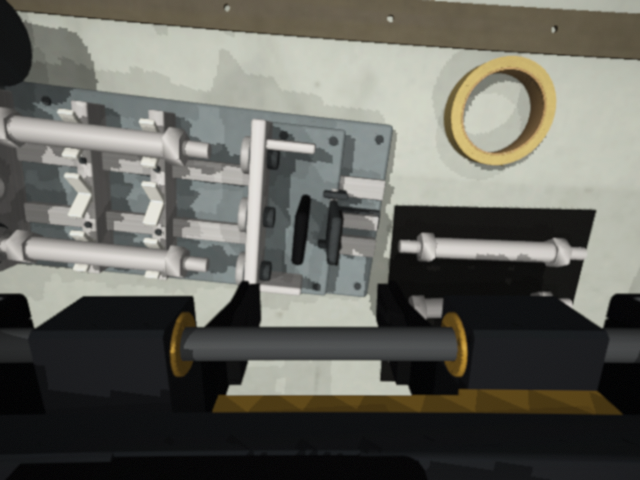

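Call:
{"method": "send_rows", "body": {"steps": [[[0,-2,0,-1,0,0],[0,-2,0,-1,0,0],[0,-2,0,-1,0,0],[0,-2,0,-1,0,0],[0,-2,0,-1,0,0],[0,-1,0,-1,0,0],[0,0,-1,-1,0,0],[0,0,-2,-1,0,0]]], "gripper": 0.42}}

```text
time: 11.77
position: [0.5897, -0.075, 0.2302]
tool_rot: [-0.627, -0.326, 0.638, -0.307]
ft_force: [-0.3, -1.1, -0.3]
grip_width: 0.0506
```

Call:
{"method": "send_rows", "body": {"steps": [[[0,0,-2,-1,0,0],[0,0,-2,-1,0,0],[0,0,-2,-1,0,0],[0,0,-2,-1,0,0],[0,0,-1,-1,0,0],[0,0,0,-1,0,0],[0,0,0,0,0,0]]]}}

```text
time: 12.35
position: [0.6261, 0.0113, 0.2193]
tool_rot: [0.492, 0.519, -0.502, 0.486]
ft_force: [-0.1, -0.7, -0.1]
grip_width: 0.0504
```

Run:
```python
from h import *
go(rig(-.054,0,.25),EX)
c,b,d=shot('wrist','w9');P=cloud(c,d)
for x in(-.054,.054):
    p=rig(x,0,.07); print(np.round(cyl(P,p[0],p[1],.016,.036,.07),4), p)
```

```text
turn(units) [ 0.45 -0.21  0.42] q6 after -0.14
turn(units) [-29.54  -0.64  -0.33] q6 after -3.28
t 12.35 shift now-frame cm [-2.81 -6.24  0.4 ] world cm [-6.11 -0.53  3.07] F [-0.1 -0.7 -0.1] w 0.0504
[5.658e-01 3.690e-02 7.010e-02 2.627e+03 6.000e-04] [0.56503499 0.00594358 0.07      ]
[6.736e-01 3.700e-02 7.020e-02 2.775e+03 6.000e-04] [0.67296501 0.00205642 0.07      ]
```

View pics/w9.png

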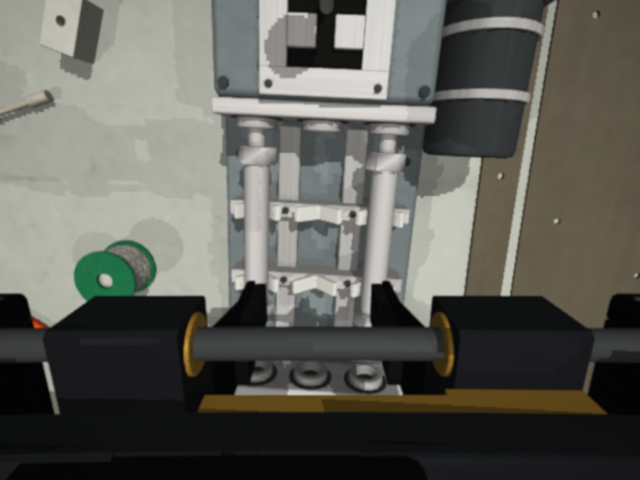

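```bash
sed -i 's/^O=.*/O=np.array([.6197,.0038]);TH=.037/' h.py
python3 - <<'E'
from h import *
for nm in('w9','w2'):
  c,b,d=load(nm);P=cloud(c,d).reshape(-1,3);r=torig(P)
  for x in(-.054,.054):
    m=(abs(r[:,0]-x)<.004)&(abs(r[:,1])<.13)&(P[:,2]>.06)&(P[:,2]<.1)
    t=r[m][:,1];z=P[m][:,2]
    bins=np.arange(-.112,.112,.002);i=np.digitize(t,bins)
    med=np.array([np.median(z[i==k]) if (i==k).sum()>3 else np.nan for k in range(1,len(bins))])
    print(nm,x);print(*[f'{bb*1000:.0f}:{mm*1000:.0f}' for bb,mm in zip(bins,med) if mm==mm and (abs(abs(bb)-.071)<.014 or abs(bb)>.094)])
  for x in(-.027,.027):
    m=(abs(r[:,0]-x)<.006)&(P[:,2]>.067)&(P[:,2]<.077)
    for y in(-.046,.022):
      mm=m&(abs(r[:,1]-y)<.012);print('vee',y,mm.sum(),np.percentile(r[mm][:,1],[3,50,97]).round(4))
E
```

```text
w9 -0.054
58:81 60:81 62:83 64:84 66:84 68:84 70:85 72:84 74:84 76:84 78:76 80:76 82:77 84:77 94:87 96:86 98:87 100:92 102:92 104:92 106:92 108:93
w9 0.054
-74:84 -72:84 58:81 60:81 62:81 64:84 66:84 68:84 70:84 72:84 74:84 76:84 78:77 80:76 82:77 84:77 94:86 96:86 98:87 100:91 102:93 104:92 106:93 108:93Traceback (most recent call last):
  File "<stdin>", line 13, in <module>
    return _quantile_unchecked(
        a, q, axis, out, overwrite_input, method, keepdims, weights)
    return _ureduce(a,
                    func=_quantile_ureduce_func,
    ...<5 lines>...
                    overwrite_input=overwrite_input,
                    method=method)
    r = func(a, **kwargs)
    result = _quantile(arr,
                       quantiles=q,
    ...<2 lines>...
                       out=out,
                       weights=wgt)
    slices_having_nans = np.isnan(arr[-1, ...])
                                  ~~~^^^^^^^^^
IndexError: index -1 is out of bounds for axis 0 with size 0
```

Call:
{"method": "send_rows", "body": {"steps": [[[0,-2.1,0.1,0.45,-0.2,0.4],[0,-2.1,0.1,0,0,0],[0,-2,0.1,0,0,0],[1,0,0,0,0,0],[3,0,0,0,0,0],[2,0,0,0,0,0],[0,0,0,0,0,0]]]}}

```text
time: 12.98
position: [0.5589, 0.0064, 0.1551]
tool_rot: [-0.518, -0.482, 0.519, -0.48]
ft_force: [-0.3, 0.1, -0.5]
grip_width: 0.0504
```

Run:
```python
from h import *
go(rig(-.054,0,.057),EX)
```

```text
turn(units) [-0.36 -0.01  0.04] q6 after -0.15
turn(units) [2.964e+01 6.000e-02 2.000e-02] q6 after 2.99
t 12.9833 shift now-frame cm [9.8  0.72 0.02] world cm [ 0.68 -0.06 -9.81] F [-0.3  0.1 -0.5] w 0.0504
```

Call:
{"method": "send_rows", "body": {"steps": [[[0,0.6,0,-0.36,0,0],[3,0.1,0,0,0,0],[3,0,0,0,0,0],[2,0,0,0,0,0],[0,0,0,0,0,0]]]}}

```text
time: 13.4
position: [0.568, 0.0028, 0.075]
tool_rot: [0.513, 0.487, -0.513, 0.487]
ft_force: [-0.7, -0.6, -0.3]
grip_width: 0.0506
```

Run:
```python
from h import *
go(rig(-.054,0,.057),EX)
```

```text
turn(units) [-0.15 -0.01 -0.  ] q6 after -0.16
turn(units) [ 2.985e+01 -0.000e+00  1.000e-02] q6 after 2.99
t 13.4 shift now-frame cm [ 1.8  -0.24 -0.29] world cm [-0.23  0.3  -1.8 ] F [-0.7 -0.6 -0.3] w 0.0506
```

Call:
{"method": "send_rows", "body": {"steps": [[[0.9,-0.2,-0.3,-0.1,0,0],[0.9,0,0,0,0,0],[0,0,0,0,0,0]]]}}

```text
time: 13.65
position: [0.5676, 0.005, 0.0577]
tool_rot: [0.512, 0.488, -0.511, 0.489]
ft_force: [-0.4, 0.2, -0.1]
grip_width: 0.0507
```

Run:
```python
from h import *
go(rig(-.054,0,.057),EX)
```

```text
turn(units) [-0.09 -0.   -0.02] q6 after -0.15
turn(units) [ 2.991e+01 -4.000e-02  1.000e-02] q6 after 2.99
t 13.65 shift now-frame cm [ 0.07 -0.19 -0.07] world cm [-0.19  0.08 -0.07] F [-0.4  0.2 -0.1] w 0.0507
```

Call:
{"method": "send_rows", "body": {"steps": [[[0,-0.2,0,-0.1,0,0],[0,0,0,0,0,0],[0,0,0,0,0,0],[0,0,0,0,0,0],[0,0,0,0,0,0],[0,0,0,0,0,0],[0,0,0,0,0,0]]], "gripper": 1, "force": 25}}

```text
time: 14.23
position: [0.5643, 0.0052, 0.0611]
tool_rot: [0.509, 0.491, -0.508, 0.492]
ft_force: [0.8, -0.5, -2.5]
grip_width: 0.0213
```

Run:
```python
from h import *
go(rig(-.054,-.02,.057),EX)
```

```text
turn(units) [ 0.03  0.   -0.02] q6 after -0.15
turn(units) [-2.997e+01  3.000e-02  1.000e-02] q6 after -3.29
t 14.2333 shift now-frame cm [0.41 0.13 1.93] world cm [ 0.07 -1.93 -0.41] F [ 0.8 -0.5 -2.5] w 0.0213
```

Call:
{"method": "send_rows", "body": {"steps": [[[0,0.1,0.5,0,0,0],[0,0,0.6,0,0,0],[0,0,0.6,0,0,0],[0,0,0.4,0,0,0],[0,0,0,0,0,0]]]}}

```text
time: 14.65
position: [0.5636, -0.016, 0.061]
tool_rot: [0.509, 0.492, -0.508, 0.49]
ft_force: [-2.1, 2.5, 0.8]
grip_width: 0.0213
```

Run:
```python
from h import *
go(rig(-.054,-.02,.057),EX)
c,b,d=shot('wrist','w10')
```

```text
turn(units) [ 0.02 -0.02  0.  ] q6 after -0.19
turn(units) [-2.998e+01 -1.000e-02 -4.000e-02] q6 after -3.34
t 14.65 shift now-frame cm [ 0.4   0.13 -0.18] world cm [ 0.14  0.18 -0.4 ] F [-2.1  2.5  0.8] w 0.0213
```

View pics/w10.png

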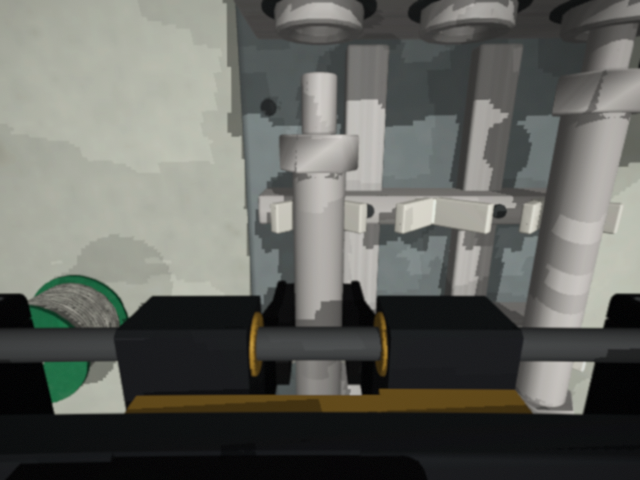

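Call:
{"method": "send_rows", "body": {"steps": [[[-1.5,0,0,0,0,0],[-3.5,0,0,0,0,0],[-4,0,0,0,0,0],[-4,0,0,0,0,0],[-2,0,0,0,0,0],[0,0,0,0,0,0]]]}}

```text
time: 15.2
position: [0.5659, -0.0202, 0.2134]
tool_rot: [-0.509, -0.49, 0.509, -0.491]
ft_force: [1.0, -0.2, -2.8]
grip_width: 0.0211
```

Run:
```python
from h import *
P=cloud(cam('top'),np.load('pics/top0.npy'));x,y,z=P[...,0],P[...,1],P[...,2]
# tray floor: z 0-.012 & gray pixels
b=cv2.imread('pics/top0.png')
m=((b.max(2)<150)&(b.max(2)>80)&(b.max(2).astype(int)-b.min(2)<25)).astype(np.uint8); m[:, :128]=0;m[:,226:]=0;m[:225]=0;m[312:]=0
m=cv2.morphologyEx(m,cv2.MORPH_OPEN,np.ones((3,3)))
n,l,s,c=cv2.connectedComponentsWithStats(m);i=1+s[1:,4].argmax();print(s[i])
cn=max(cv2.findContours((l==i).astype(np.uint8),0,2)[0],key=cv2.contourArea)
print(cv2.minAreaRect(cn)); bx=cv2.boxPoints(cv2.minAreaRect(cn));print(bx)
for zz in(.004,.03):print(cast(cam('top'),bx,zz).round(4), cast(cam('top'),bx,zz).mean(0))
bb=b.copy();cv2.drawContours(bb,[cn],-1,(0,0,255),1);crop(bb,110,210,250,330,4,'tray')
mm=(z>.022)&(z<.036)&(x>.36)&(x<.60)&(y>.24)&(y<.52);q=P[mm]
print(len(q),np.percentile(q[:,0],[1,99]),np.percentile(q[:,1],[1,99]))
print(get_obs()['grip_width'],get_obs()['position'])
```

```text
[ 138  236   88   72 5287]
((179.53465270996094, 271.8465270996094), (64.67741394042969, 89.45384216308594), 84.2894058227539)
[[131.81187 244.1188 ]
 [220.8218  235.2178 ]
 [227.25743 299.57425]
 [138.24751 308.47525]]
[[0.5236 0.5239 0.004 ]
 [0.5479 0.2789 0.004 ]
 [0.3703 0.2558 0.004 ]
 [0.3476 0.4952 0.004 ]] [0.44735229 0.38846679 0.004     ]
[[0.5196 0.5132 0.03  ]
 [0.5433 0.2734 0.03  ]
 [0.3695 0.2507 0.03  ]
 [0.3473 0.4851 0.03  ]] [0.44493379 0.3806158  0.03      ]
573 [0.36132391 0.55734874] [0.27346367 0.51579223]
0.021145514938913812 [ 0.56586775 -0.02015409  0.21337848]
```

View pics/tray.png

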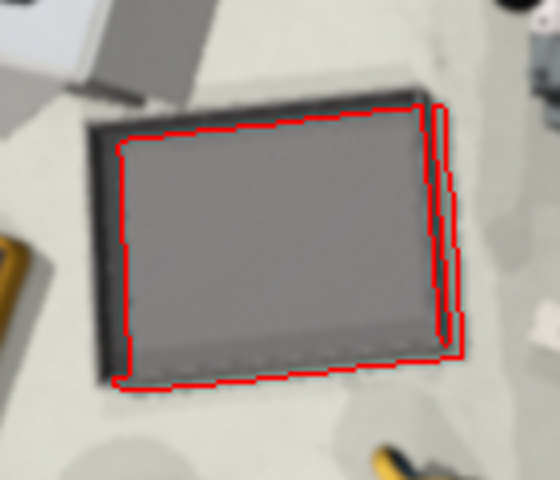

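Run:
```python
from h import *
q=cast(cam('top'),[(132.5,240.5),(218,233),(226,299.2),(135.5,306.2)],.03);print(q.round(4),q.mean(0))
e=[np.linalg.norm(q[i]-q[(i+1)%4]) for i in range(4)];print(e)
go([.447,.385,.213],EX)
```

```text
[[0.5296 0.512  0.03  ]
 [0.5495 0.2813 0.03  ]
 [0.3705 0.2541 0.03  ]
 [0.3532 0.4927 0.03  ]] [0.45070347 0.38502496 0.03      ]
[np.float64(0.2316080474360515), np.float64(0.18103370160779036), np.float64(0.2392677799080903), np.float64(0.17735741816955408)]
turn(units) [ 0.    0.01 -0.  ] q6 after -0.19
turn(units) [-3.e+01  0.e+00  2.e-02] q6 after -3.34
t 15.2 shift now-frame cm [-3.000e-02 -1.336e+01 -4.005e+01] world cm [-1.189e+01  4.052e+01 -4.000e-02] F [ 1.  -0.2 -2.8] w 0.0211
```

Call:
{"method": "send_rows", "body": {"steps": [[[0,-1.7,-3.7,0,0,0],[0,-1.7,-3.7,0,0,0],[0,-1.7,-3.7,0,0,0],[0,-1.7,-3.7,0,0,0],[0,-1.7,-3.7,0,0,0],[0,-1.7,-3.7,0,0,0],[0,-1.7,-3.7,0,0,0],[0,-1.7,-3.7,0,0,0]]]}}

```text
time: 15.87
position: [0.4469, 0.2784, 0.2018]
tool_rot: [0.514, 0.48, -0.513, 0.492]
ft_force: [-0.4, 0.8, -2.0]
grip_width: 0.0213
```

Call:
{"method": "send_rows", "body": {"steps": [[[0,-1.7,-3.7,0,0,0],[0,-1.2,-3,-0.4,0,0],[0,-0.5,-2,-0.4,0,0],[0,0,0,-0.3,0,0],[0,0,0,0,0,0],[0,0,0,0,0,0]]]}}

```text
time: 16.37
position: [0.4079, 0.3765, 0.1892]
tool_rot: [0.478, 0.514, -0.484, 0.523]
ft_force: [1.2, 0.6, -2.1]
grip_width: 0.0211
```

Run:
```python
from h import *
go([.411,.382,.1],(.997,.08))
c,b,d=shot('wrist','w11')
```

```text
turn(units) [-0.04  0.15 -0.03] q6 after 0.48
turn(units) [29.96 -0.04 -0.23] q6 after 3.62
t 16.3667 shift now-frame cm [ 8.91  0.33 -0.67] world cm [ 0.31  0.55 -8.92] F [ 1.2  0.6 -2.1] w 0.0211
```

View pics/w11.png

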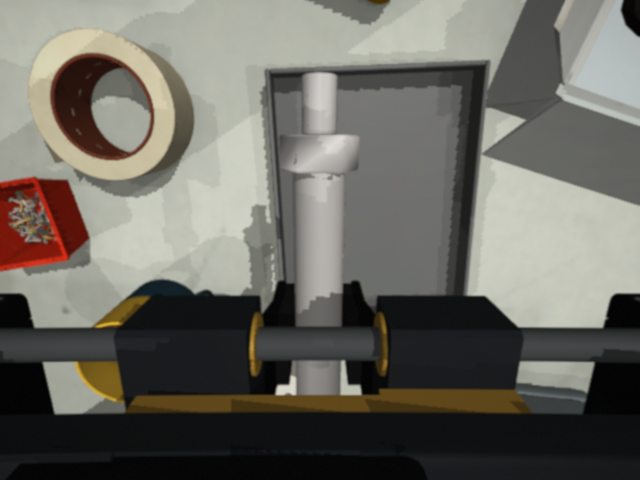

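Run:
```python
from h import *
c,b,d=load('w11')
q=cast(c,[(267,70),(488,62),(280,230),(472,230)],.03);print(q.round(4))
P=cloud(c,d)
x,y,z=P[...,0],P[...,1],P[...,2]
Pt=cloud(cam('top'),np.load('pics/top0.npy')).reshape(-1,3)
# everything higher than .05 in body footprint
m=(Pt[:,2]>.045)&(abs(Pt[:,0]-.45)<.16)&(abs(Pt[:,1]-.385)<.1);print('top high',m.sum(),Pt[m].round(3)[::20])
m=(Pt[:,2]>.045)&(abs(Pt[:,0]-.27)<.08)&(abs(Pt[:,1]-.27)<.08);print('mug',m.sum(),Pt[m].min(0),Pt[m].max(0))
```

```text
[[0.3591 0.4982 0.03  ]
 [0.5337 0.5168 0.03  ]
 [0.3753 0.3665 0.03  ]
 [0.5497 0.3797 0.03  ]]
top high 686 [[0.609 0.477 0.108]
 [0.607 0.463 0.098]
 [0.608 0.451 0.079]
 [0.608 0.45  0.068]
 [0.605 0.452 0.07 ]
 [0.599 0.46  0.084]
 [0.592 0.47  0.103]
 [0.605 0.439 0.047]
 [0.597 0.452 0.069]
 [0.589 0.464 0.092]
 [0.583 0.478 0.108]
 [0.595 0.446 0.055]
 [0.589 0.459 0.07 ]
 [0.581 0.466 0.091]
 [0.576 0.478 0.107]
 [0.587 0.446 0.054]
 [0.582 0.455 0.065]
 [0.575 0.463 0.084]
 [0.57  0.474 0.095]
 [0.564 0.481 0.111]
 [0.575 0.45  0.057]
 [0.569 0.457 0.072]
 [0.565 0.464 0.081]
 [0.56  0.473 0.09 ]
 [0.555 0.48  0.104]
 [0.566 0.447 0.047]
 [0.561 0.456 0.058]
 [0.556 0.465 0.071]
 [0.552 0.469 0.079]
 [0.55  0.47  0.077]
 [0.548 0.467 0.071]
 [0.547 0.46  0.061]
 [0.544 0.453 0.05 ]
 [0.302 0.3   0.081]
 [0.295 0.285 0.079]]
mug 418 [0.21500013 0.22069665 0.04500413] [0.31405239 0.30219879 0.09530964]
```

Run:
```python
from h import *
go([.418,.387,.011],(.995,.1))
```

```text
turn(units) [-0.24  0.15 -0.02] q6 after 0.46
turn(units) [29.76 -0.03 -0.24] q6 after 3.6
t 16.4167 shift now-frame cm [17.78  1.07 -1.31] world cm [  1.02   1.11 -17.8 ] F [-0.5  0.7 -2.8] w 0.0214
```

Call:
{"method": "send_rows", "body": {"steps": [[[0,1,-1.2,-0.24,0.15,0],[3,0,0,0,0,0],[3.5,0,0,0,0,0],[3.5,0,0,0,0,0],[2,0,0,0,0,0],[0.5,0,0,0,0,0],[0,0,0,0,0,0]]]}}

```text
time: 17.0
position: [0.425, 0.3838, 0.059]
tool_rot: [0.481, 0.519, -0.475, 0.523]
ft_force: [0.4, 0.0, -2.0]
grip_width: 0.0211
```

Run:
```python
from h import *
go([.418,.387,.011],(.995,.1))
c,b,d=shot('wrist','w12')
```

```text
turn(units) [-0.13 -0.01 -0.09] q6 after 0.44
turn(units) [ 2.987e+01 -1.300e-01  2.000e-02] q6 after 3.59
t 17.0 shift now-frame cm [ 4.79 -0.71 -0.37] world cm [-0.7   0.32 -4.8 ] F [ 0.4  0.  -2. ] w 0.0211
```

View pics/w12.png

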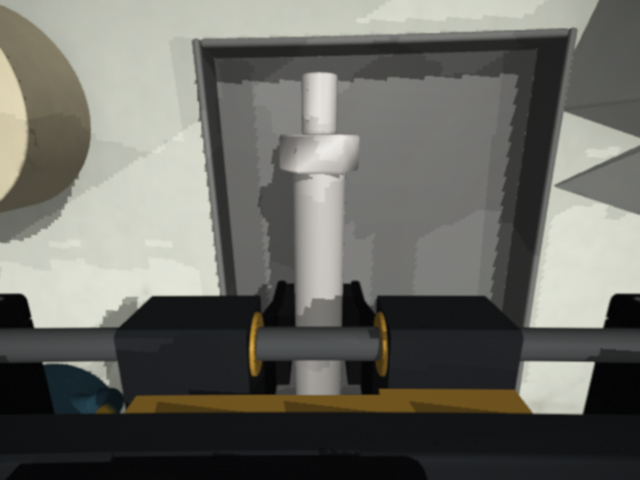

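Run:
```python
from h import *
c,b,d=load('w12')
q=cast(c,[(194,41),(577,30),(223,290),(525,290)],.03);print(q.round(4))
a=q[:2].mean(0);e=q[1]-q[0];print('len',np.linalg.norm(e),'yaw',e[1]/e[0]);th=e[1]/e[0]
print('centre',a[:2]-.115*np.array([-np.sin(th),np.cos(th)]))
```

```text
[[0.3582 0.4981 0.03  ]
 [0.5351 0.5176 0.03  ]
 [0.373  0.3727 0.03  ]
 [0.5443 0.3871 0.03  ]]
len 0.17799098169205874 yaw 0.11019285171270891
centre [0.45932735 0.39350101]
```

Call:
{"method": "send_rows", "body": {"steps": [[[1.5,-0.6,-0.5,-0.15,0,0],[1.5,0,0,0,0,0],[1.2,0,0,0,0,0],[0,0,0,0,0,0]]]}}

```text
time: 17.38
position: [0.4253, 0.3901, 0.0224]
tool_rot: [0.482, 0.521, -0.467, 0.527]
ft_force: [-0.3, -0.2, -2.0]
grip_width: 0.0213
```

Run:
```python
from h import *
go([.419,.389,.011],(.994,.11))
```

```text
turn(units) [-0.11 -0.07 -0.21] q6 after 0.44
turn(units) [29.89 -0.33  0.1 ] q6 after 3.59
t 17.3833 shift now-frame cm [ 1.13 -0.66  0.05] world cm [-0.63 -0.11 -1.14] F [-0.3 -0.2 -2. ] w 0.0213
```

Call:
{"method": "send_rows", "body": {"steps": [[[0.4,-0.6,0,0,0,-0.2],[0.5,-0.1,0,0,0,0],[0.2,0,0,0,0,0],[0,0,0,0,0,0]]]}}

```text
time: 17.72
position: [0.4207, 0.3907, 0.014]
tool_rot: [0.479, 0.525, -0.471, 0.522]
ft_force: [0.2, 0.2, -2.3]
grip_width: 0.0216
```

Run:
```python
from h import *
go([.419,.389,.011],(.994,.11))
```

```text
turn(units) [-0.12 -0.1  -0.05] q6 after 0.43
turn(units) [29.88 -0.08  0.15] q6 after 3.57
t 17.7167 shift now-frame cm [ 0.3  -0.19  0.15] world cm [-0.17 -0.17 -0.3 ] F [ 0.2  0.2 -2.3] w 0.0216
```

Call:
{"method": "send_rows", "body": {"steps": [[[0.3,-0.1,0.1,0,0,0],[0.2,0,0,0,0,0],[0,0,0,0,0,0]]]}}

```text
time: 17.97
position: [0.4206, 0.39, 0.0097]
tool_rot: [0.48, 0.525, -0.47, 0.523]
ft_force: [0.1, -0.1, -1.8]
grip_width: 0.0211
```

Call:
{"method": "send_rows", "body": {"steps": [[[0,0,0,0,0,0],[0,0,0,0,0,0],[0,0,0,0,0,0],[0,0,0,0,0,0],[-1.5,0,0,0,0,0],[-3,0,0,0,0,0],[-4,0,0,0,0,0],[-4,0,0,0,0,0]]], "gripper": 0.45}}

```text
time: 18.63
position: [0.4158, 0.3858, 0.1314]
tool_rot: [0.474, 0.527, -0.476, 0.521]
ft_force: [0.4, 0.6, -0.3]
grip_width: 0.0477
```

Run:
```python
from h import *
go(rig(.054,0,.2),EX)
c,b,d=shot('wrist','w13')
```

```text
turn(units) [ 1.28 -0.03  0.08] q6 after 0.58
turn(units) [-28.72  -0.11  -0.05] q6 after -2.56
t 18.6333 shift now-frame cm [-7.19 21.87 40.7 ] world cm [ 25.78 -38.4    6.86] F [ 0.4  0.6 -0.3] w 0.0477
```

View pics/w13.png

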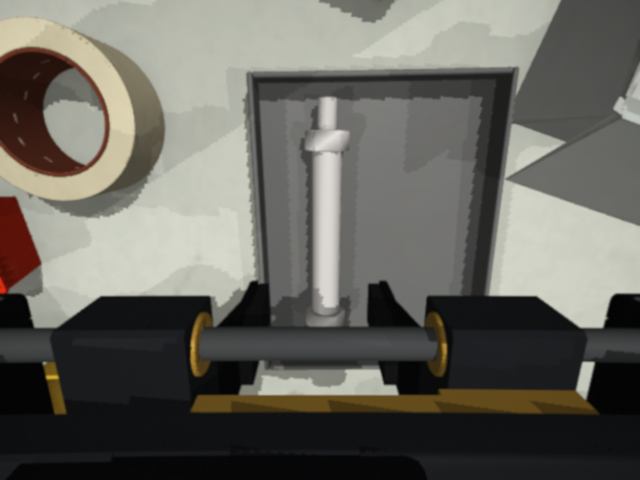

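Call:
{"method": "send_rows", "body": {"steps": [[[-4,0,0,0.3,0,0],[-4,0,0.5,0.3,0,0],[-3,0.9,2,0.3,0,0],[0,1.8,3.6,0.3,0,0],[0,1.8,3.6,0,0,0],[0,1.8,3.6,0,0,0],[0,1.8,3.6,0,0,0],[0,1.8,3.6,0,0,0]]]}}

```text
time: 19.35
position: [0.5189, 0.1828, 0.2544]
tool_rot: [0.516, 0.495, -0.493, 0.496]
ft_force: [-0.1, -0.4, 0.2]
grip_width: 0.0482
```

Call:
{"method": "send_rows", "body": {"steps": [[[0,1.8,3.6,0,0,0],[0,1.8,3.6,0,0,0],[0,1.8,3.6,0,0,0],[0,1.8,3.6,0,0,0],[0,1.8,3.6,0,0,0],[0,1,1,0,0,0],[0,0,0,0,0,0]]]}}

```text
time: 19.93
position: [0.6213, -0.0261, 0.2544]
tool_rot: [0.52, 0.489, -0.493, 0.497]
ft_force: [0.1, -0.4, 0.5]
grip_width: 0.0473
```

Run:
```python
from h import *
go(rig(.054,0,.2),EX)
c,b,d=shot('wrist','w14');P=cloud(c,d)
p=rig(.054,0,.07); print(np.round(cyl(P,p[0],p[1],.016,.036,.07),4), p)
knob(c,b,d) if 0 else None
```

```text
turn(units) [ 0.1  -0.18 -0.33] q6 after -0.21
turn(units) [-29.9    0.52  -0.28] q6 after -3.35
t 19.9333 shift now-frame cm [ 5.68  4.96 -2.82] world cm [ 5.24  2.79 -5.44] F [ 0.1 -0.4  0.5] w 0.0473
[6.737e-01 3.590e-02 7.030e-02 2.741e+03 6.000e-04] [0.67366304 0.00180246 0.07      ]
```

View pics/w14.png

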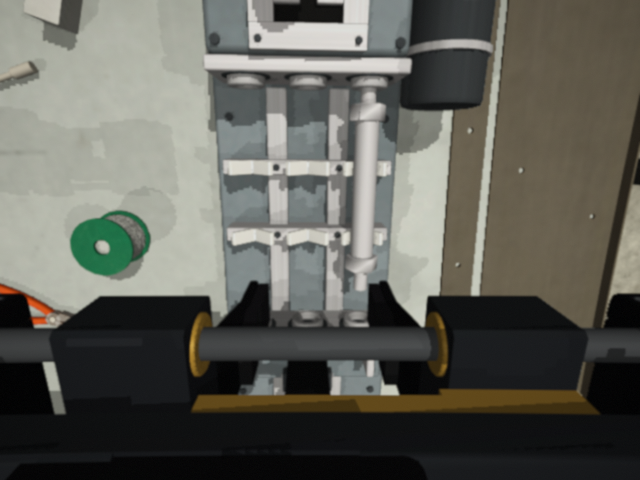

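Call:
{"method": "send_rows", "body": {"steps": [[[0,2.5,-1.4,0.1,-0.2,-0.3],[1,2.5,-1.4,0,0,0],[3,0,0,0,0,0],[3.5,0,0,0,0,0],[3,0,0,0,0,0],[0,0,0,0,0,0]]]}}

```text
time: 20.48
position: [0.6643, 0.0122, 0.1478]
tool_rot: [-0.507, -0.493, 0.509, -0.491]
ft_force: [-1.6, -0.3, -0.8]
grip_width: 0.048
```

Run:
```python
from h import *
go(rig(.054,0,.056),EX)
```

```text
turn(units) [ 0.05 -0.01  0.05] q6 after -0.11
turn(units) [-2.995e+01 -7.000e-02 -1.000e-02] q6 after -3.25
t 20.4833 shift now-frame cm [9.17 1.01 1.02] world cm [ 0.94 -1.04 -9.18] F [-1.6 -0.3 -0.8] w 0.048
```

Call:
{"method": "send_rows", "body": {"steps": [[[0.5,1,1,0,0,0],[3,0,0,0,0,0],[3,0,0,0,0,0],[1,0,0,0,0,0],[0,0,0,0,0,0]]]}}

```text
time: 20.9
position: [0.6785, 0.0048, 0.0781]
tool_rot: [0.507, 0.492, -0.505, 0.495]
ft_force: [-0.3, -0.4, 0.1]
grip_width: 0.0477
```

Run:
```python
from h import *
go(rig(.054,0,.056),EX)
```

```text
turn(units) [ 0.12  0.   -0.06] q6 after -0.12
turn(units) [-2.988e+01  9.000e-02  1.000e-02] q6 after -3.26
t 20.9 shift now-frame cm [ 2.21 -0.49  0.31] world cm [-0.49 -0.3  -2.21] F [-0.3 -0.4  0.1] w 0.0477
```

Call:
{"method": "send_rows", "body": {"steps": [[[0.8,-0.4,0.3,0.1,0,0],[0.8,-0.1,0,0,0,0],[0.6,0,0,0,0,0],[0,0,0,0,0,0]]]}}

```text
time: 21.23
position: [0.6775, 0.0008, 0.061]
tool_rot: [0.512, 0.486, -0.505, 0.495]
ft_force: [-0.2, 0.0, -0.1]
grip_width: 0.048
```

Run:
```python
from h import *
go(rig(.054,0,.056),EX)
```

```text
turn(units) [ 0.01  0.02 -0.15] q6 after -0.13
turn(units) [-29.99   0.24   0.03] q6 after -3.27
t 21.2333 shift now-frame cm [ 0.49 -0.4  -0.09] world cm [-0.38  0.1  -0.5 ] F [-0.2  0.  -0.1] w 0.048
```

Call:
{"method": "send_rows", "body": {"steps": [[[0.4,-0.4,-0.1,0,0,-0.15],[0,0,0,0,0,0],[0,0,0,0,0,0],[0,0,0,0,0,0],[0,0,0,0,0,0],[0,0,0,0,0,0],[0,0,0,0,0,0],[0,0,0,0,0,0]]], "gripper": 1, "force": 25}}

```text
time: 21.9
position: [0.6723, 0.0017, 0.0589]
tool_rot: [-0.507, -0.491, 0.51, -0.491]
ft_force: [-1.3, 0.3, 0.1]
grip_width: 0.0211
```

Run:
```python
from h import *
go(rig(.054,-.02,.056),EX)
```

```text
turn(units) [0.02 0.02 0.03] q6 after -0.12
turn(units) [-29.98  -0.04   0.04] q6 after -3.26
t 21.9 shift now-frame cm [0.29 0.13 1.99] world cm [ 0.06 -1.99 -0.29] F [-1.3  0.3  0.1] w 0.0211
```

Call:
{"method": "send_rows", "body": {"steps": [[[0,0.1,0.6,0,0,0],[0,0,0.6,0,0,0],[0,0,0.6,0,0,0],[0,0,0.5,0,0,0],[0,0,0,0,0,0]]]}}

```text
time: 22.32
position: [0.6714, -0.0213, 0.0588]
tool_rot: [-0.508, -0.493, 0.51, -0.489]
ft_force: [-0.7, 1.1, 0.7]
grip_width: 0.0212
```

Call:
{"method": "send_rows", "body": {"steps": [[[-1.5,0,0,0,0,0],[-3.5,0,0,0,0,0],[-4,0,0,0,0,0],[-4,0,0,0,0,0],[-4,0,0,0,0,0],[-3,0,0,0,0,0],[0,0,0,0,0,0]]]}}

```text
time: 22.9
position: [0.6735, -0.0282, 0.2609]
tool_rot: [-0.507, -0.491, 0.513, -0.489]
ft_force: [0.8, -0.3, -0.8]
grip_width: 0.0215
```

```bash
cat >> h.py <<'E'
TC=np.array([.459,.393]);TX=np.array([.994,.11])
E
python3 - <<'E'
from h import *
p=TC+.04*TX
go([p[0],p[1],.2],TX)
c,b,d=shot('wrist','w15')
E
```

```text
turn(units) [-1.43  0.03  0.09] q6 after -0.31
turn(units) [28.57  0.13 -0.05] q6 after 2.83
t 22.9 shift now-frame cm [  6.1  -19.1  -41.85] world cm [-17.47  42.56  -6.09] F [ 0.8 -0.3 -0.8] w 0.0215
```

View pics/w15.png

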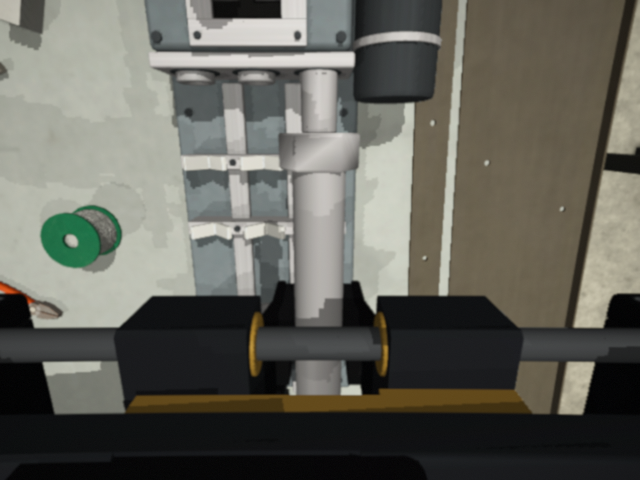

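Call:
{"method": "send_rows", "body": {"steps": [[[0,-3.2,-2.4,0,0,0],[0,-3.2,-2.4,0,0,0],[0,-3.2,-2.4,0,0,0],[0,-3.2,-2.4,0,0,0],[0,-3.2,-2.4,0,0,0],[0,-2,-3.6,-0.3,0,0],[0,-1,-4,-0.3,0,0],[0,0,-4.1,-0.3,0,0]]]}}

```text
time: 23.62
position: [0.4765, 0.209, 0.2409]
tool_rot: [0.478, 0.515, -0.502, 0.504]
ft_force: [1.0, 0.7, -1.4]
grip_width: 0.0211
```

Call:
{"method": "send_rows", "body": {"steps": [[[0,0,-4.1,-0.3,0,0],[0,0,-4.1,-0.2,0,0],[0,0,-4.1,0,0,0],[1,0,-4,0,0,0],[2,0,-2,0,0,0],[1,0,0,0,0,0],[0,0,0,0,0,0]]]}}

```text
time: 24.2
position: [0.451, 0.401, 0.1821]
tool_rot: [0.457, 0.533, -0.49, 0.517]
ft_force: [-0.0, 0.2, -1.3]
grip_width: 0.0211
```

Run:
```python
from h import *
p=TC+.04*TX
go([p[0],p[1],.01],TX)
c,b,d=shot('wrist','w16')
```

```text
turn(units) [-0.07  0.14  0.47] q6 after 0.42
turn(units) [29.92  0.74 -0.23] q6 after 3.56
t 24.2 shift now-frame cm [16.96  5.56  0.59] world cm [  4.77  -0.36 -17.21] F [-0.   0.2 -1.3] w 0.0211
```

View pics/w16.png

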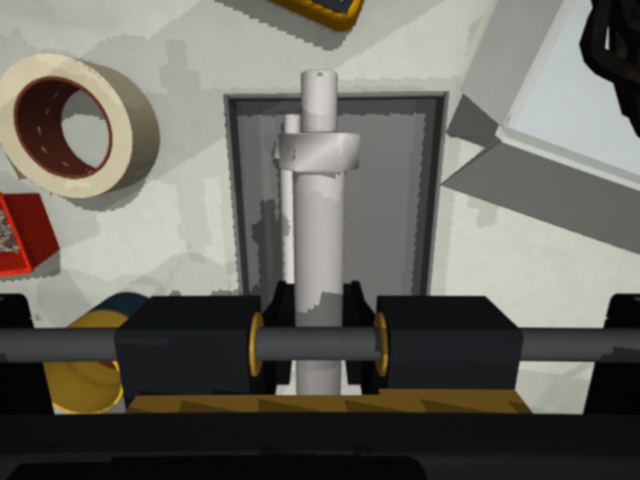

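Call:
{"method": "send_rows", "body": {"steps": [[[0,2.5,0.3,0,0.1,0.4],[0,2.5,0.3,0,0,0],[0,0.4,0,0,0,0],[3,0,0,0,0,0],[3.5,0,0,0,0,0],[3,0,0,0,0,0],[0,0,0,0,0,0]]]}}

```text
time: 24.83
position: [0.5092, 0.3926, 0.0826]
tool_rot: [0.473, 0.523, -0.479, 0.524]
ft_force: [-1.4, -1.3, -2.3]
grip_width: 0.0218
```

Run:
```python
from h import *
p=TC+.04*TX
go([p[0],p[1],.01],TX)
```

```text
turn(units) [-0.14  0.06  0.06] q6 after 0.38
turn(units) [29.86  0.09 -0.1 ] q6 after 3.52
t 24.8333 shift now-frame cm [ 7.27 -0.96 -0.62] world cm [-1.05  0.48 -7.26] F [-1.4 -1.3 -2.3] w 0.0218
```

Call:
{"method": "send_rows", "body": {"steps": [[[1,-0.9,-0.6,-0.15,0,0],[2,0,0,0,0,0],[2,0,0,0,0,0],[0.7,0,0,0,0,0],[0,0,0,0,0,0]]]}}

```text
time: 25.25
position: [0.5023, 0.3941, 0.0284]
tool_rot: [0.47, 0.525, -0.476, 0.526]
ft_force: [-0.3, 0.4, -1.3]
grip_width: 0.0212
```

Run:
```python
from h import *
p=TC+.04*TX
go([p[0],p[1],.01],TX)
```

```text
turn(units) [-0.05  0.06  0.04] q6 after 0.39
turn(units) [29.95  0.07 -0.1 ] q6 after 3.53
t 25.25 shift now-frame cm [ 1.84 -0.31 -0.38] world cm [-0.36  0.33 -1.84] F [-0.3  0.4 -1.3] w 0.0212
```

Call:
{"method": "send_rows", "body": {"steps": [[[0.8,-0.3,-0.3,0,0,0],[0.7,0,0,0,0,0],[0.4,0,0,0,0,0],[0,0,0,0,0,0]]]}}

```text
time: 25.58
position: [0.5018, 0.3975, 0.0128]
tool_rot: [0.473, 0.524, -0.474, 0.527]
ft_force: [0.2, -0.1, -1.9]
grip_width: 0.0211
```

Run:
```python
from h import *
p=TC+.04*TX
go([p[0],p[1],.008],TX)
c,b,d=shot('wrist','w17')
```

```text
turn(units) [-0.06  0.04 -0.02] q6 after 0.39
turn(units) [29.94 -0.03 -0.06] q6 after 3.53
t 25.5833 shift now-frame cm [ 0.48 -0.3  -0.02] world cm [-0.3  -0.01 -0.48] F [ 0.2 -0.1 -1.9] w 0.0211
```

View pics/w17.png

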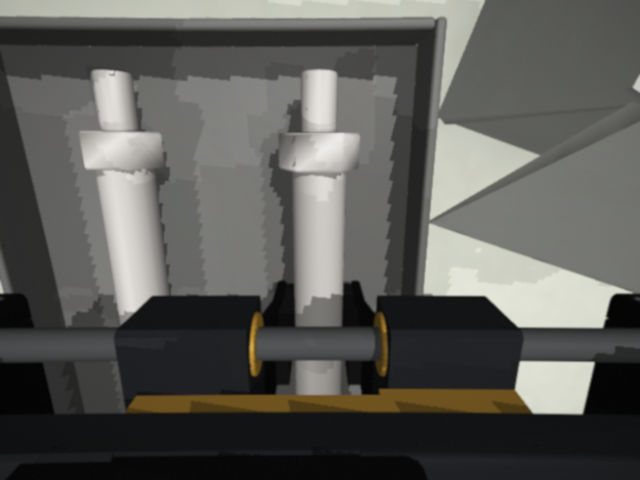

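Call:
{"method": "send_rows", "body": {"steps": [[[0.4,-0.1,0,0,0,0],[0.2,0,0,0,0,0],[0,0,0,0,0,0]]]}}

```text
time: 25.88
position: [0.502, 0.3982, 0.0081]
tool_rot: [0.474, 0.523, -0.473, 0.527]
ft_force: [-0.3, 0.2, -2.0]
grip_width: 0.0213
```

Call:
{"method": "send_rows", "body": {"steps": [[[0,0,0,0,0,0],[0,0,0,0,0,0],[0,0,0,0,0,0],[0,0,0,0,0,0],[-1.5,0,0,0,0,0],[-3,0,0,0,0,0],[-4,0,0,0,0,0],[-4,0,0,0,0,0]]], "gripper": 0.48}}

```text
time: 26.55
position: [0.4966, 0.3956, 0.1285]
tool_rot: [0.468, 0.525, -0.479, 0.525]
ft_force: [0.9, 0.6, 0.3]
grip_width: 0.0452
```

Run:
```python
from h import *
c,b,d=shot('wrist','w18')
c,b,d=shot('top','t18');P=cloud(c,d)
x,y,z=P[...,0],P[...,1],P[...,2]
reg=(x>.38)&(x<.72)&(y>-.53)&(y<-.27)
m=(reg&(z>.016)&(z<.05)).astype(np.uint8)
n,l,s,_=cv2.connectedComponentsWithStats(m)
for i in range(1,n):
    if s[i,4]>100:
      q=P[l==i]; mm,dd=rodfit(q[:,:2]); t=(q[:,:2]-mm)@dd
      print(s[i],np.round(mm,4),np.round(dd,4),np.round([t.min(),t.max()],4))
go([.44,-.39,.25],(1,0.03))
```

```text
[435 173  36  19 235] [ 0.6905 -0.3679] [0.0087 1.    ] [-0.0498  0.0468]
[427 217  73  13 565] [ 0.5766 -0.3897] [-0.0251  0.9997] [-0.1011  0.0988]
[428 239  74  18 571] [ 0.5084 -0.3905] [-0.111   0.9938] [-0.1018  0.1   ]
[431 267  75  15 611] [ 0.4371 -0.3934] [-0.0324  0.9995] [-0.1024  0.0974]
turn(units) [ 0.71  0.03 -0.04] q6 after 0.47
turn(units) [-29.29   0.07   0.04] q6 after -2.67
t 26.65 shift now-frame cm [-11.29 -14.29  77.84] world cm [ -6.2  -78.87  11.46] F [0.7 0.3 0.8] w 0.0453
```

View pics/w18.png

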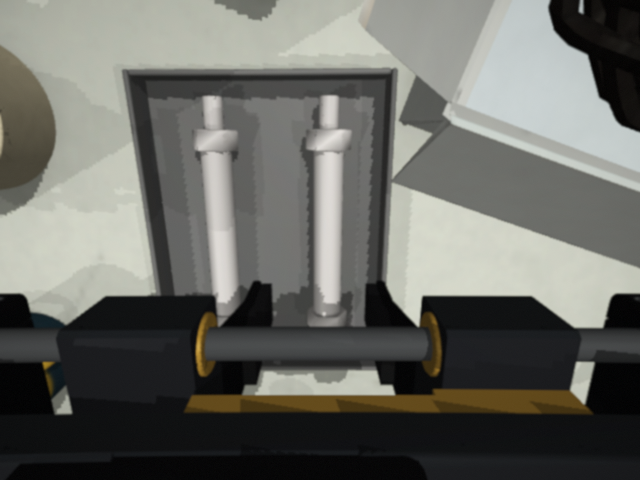

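View pics/t18.png

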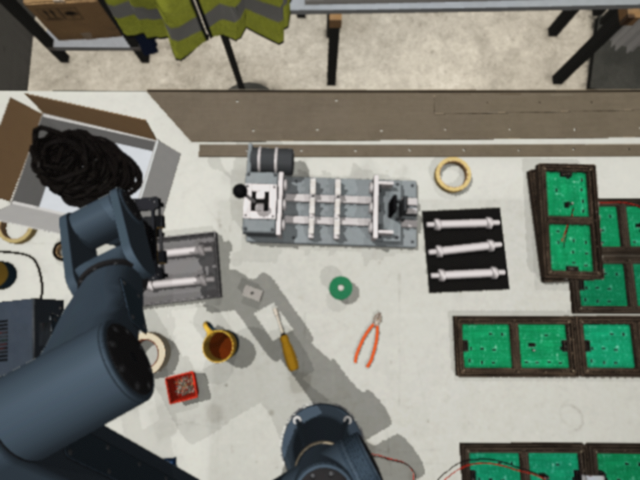

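Call:
{"method": "send_rows", "body": {"steps": [[[-4,0,0,0.3,0,0],[-4,0,0,0.3,0,0],[-3,0,2.5,0.1,0,0],[0,0,4.1,0,0,0],[0,0,4.1,0,0,0],[0,0,4.1,0,0,0],[0,0,4.1,0,0,0],[0,0,4.1,0,0,0]]]}}

```text
time: 27.32
position: [0.5098, 0.1706, 0.246]
tool_rot: [0.494, 0.507, -0.485, 0.514]
ft_force: [0.9, -0.5, -0.4]
grip_width: 0.0452
```

Call:
{"method": "send_rows", "body": {"steps": [[[0,0,4.1,0,0,0],[0,0,4.1,0,0,0],[0,0,4.1,0,0,0],[0,0,4.1,0,0,0],[0,0,4.1,0,0,0],[0,0,4.1,0,0,0],[0,0,4.1,0,0,0],[0,0,4.1,0,0,0]]]}}

```text
time: 27.98
position: [0.5197, -0.1629, 0.2451]
tool_rot: [0.495, 0.506, -0.484, 0.515]
ft_force: [1.3, 0.9, 0.5]
grip_width: 0.0456
```

Call:
{"method": "send_rows", "body": {"steps": [[[0,0.5,4.1,0,0,0],[0,0.5,4.1,0,0,0],[0,0.5,4.1,0,0,0],[0,0.5,4.1,0,0,0],[0,0,2,0,0,0],[0,0,0,0,0,0]]]}}

```text
time: 28.48
position: [0.5442, -0.3588, 0.2429]
tool_rot: [0.496, 0.502, -0.487, 0.514]
ft_force: [0.6, -0.1, 0.1]
grip_width: 0.0452
```

Run:
```python
from h import *
go([.58,-.39,.1],(1,0.03))
c,b,d=shot('wrist','w19');print(get_obs()['position'])
```

```text
turn(units) [ 0.03  0.03 -0.19] q6 after -0.79
turn(units) [-29.97   0.31   0.04] q6 after -3.94
t 28.4833 shift now-frame cm [14.37  3.18  3.2 ] world cm [  3.58  -3.12 -14.29] F [ 0.6 -0.1  0.1] w 0.0452
[ 0.54394667 -0.35684546  0.24272705]
```

View pics/w19.png

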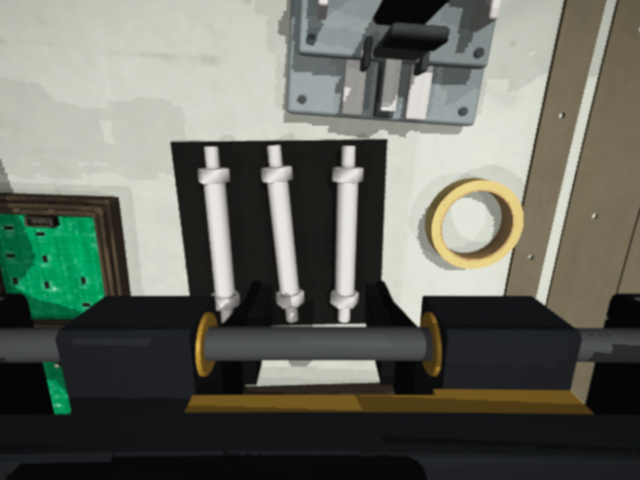

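```bash
cat >> h.py <<'E'
def matrods(c,b,d,zc=.017):
    P=cloud(c,d);x,y,z=P[...,0],P[...,1],P[...,2]
    m=((z>.014)&(z<.04)&(x>.36)&(x<.70)&(y>-.56)&(y<-.2)&(b.min(2)>90)).astype(np.uint8)
    n,l,s,_=cv2.connectedComponentsWithStats(m);out=[]
    for i in range(1,n):
        if s[i,4]<300: continue
        q=P[l==i];mm,dd=rodfit(q[:,:2]);w=(q[:,:2]-mm)@np.array([dd[1],-dd[0]])
        if np.ptp((q[:,:2]-mm)@dd)<.12: continue
        x0,sl,z0,k,e=cyl(q,mm[0],mm[1],.014,dd[0]/dd[1],zc,L=.05,zmin=zc+.004)
        dd=np.array([sl,1])/np.hypot(sl,1);mm=np.array([x0,mm[1]])
        t=(q[:,:2]-mm)@dd;w=abs((q[:,:2]-mm)@np.array([dd[1],-dd[0]]))
        tt=t[(w<.005)];lo,hi=np.percentile(tt,[.3,99.7])
        cc=mm+dd*(lo+hi)/2
        print('rod c',cc.round(4),'slope',round(sl,4),'z',round(z0,4),'len',round(hi-lo,4),'end+',(mm+dd*(hi-.1)).round(4),'end-',(mm+dd*(lo+.1)).round(4),k,round(e,4));out.append((cc,sl))
    return out
E
python3 - <<'E'
from h import *
matrods(*load('w19'))
E
```

```text
rod c [ 0.5128 -0.391 ] slope -0.1104 z 0.0173 len 0.1979 end+ [ 0.5129 -0.3921] end- [ 0.5127 -0.39  ] 1707 0.0007
rod c [ 0.4423 -0.392 ] slope -0.0518 z 0.0174 len 0.1913 end+ [ 0.4425 -0.3964] end- [ 0.4421 -0.3877] 1783 0.0007
rod c [ 0.5818 -0.3897] slope -0.0274 z 0.0172 len 0.1981 end+ [ 0.5818 -0.3907] end- [ 0.5818 -0.3888] 1672 0.0006
```

Run:
```python
from h import *
go([.5818,-.39,.008],(1,.0274))
```

```text
turn(units) [ 0.06  0.01 -0.19] q6 after -0.79
turn(units) [-2.994e+01  3.000e-01  2.000e-02] q6 after -3.93
t 28.5333 shift now-frame cm [23.54  3.21  3.41] world cm [  3.79  -3.32 -23.47] F [0.2 0.7 0.3] w 0.0449
```

Call:
{"method": "send_rows", "body": {"steps": [[[0,1.9,1.6,0,0,-0.2],[0,1.9,1.6,0,0,0],[3,0,0,0,0,0],[4,0,0,0,0,0],[4,0,0,0,0,0],[4,0,0,0,0,0],[2,0,0,0,0,0],[0,0,0,0,0,0]]]}}

```text
time: 29.2
position: [0.5829, -0.3732, 0.0681]
tool_rot: [0.491, 0.512, -0.489, 0.507]
ft_force: [-0.2, 0.5, -0.9]
grip_width: 0.0451
```

Run:
```python
from h import *
go([.5818,-.39,.008],(1,.0274))
```

```text
turn(units) [ 0.12 -0.06  0.03] q6 after -0.76
turn(units) [-29.88  -0.05  -0.1 ] q6 after -3.9
t 29.2 shift now-frame cm [ 6.   -0.15  1.71] world cm [-0.11 -1.68 -6.01] F [-0.2  0.5 -0.9] w 0.0451
```

Call:
{"method": "send_rows", "body": {"steps": [[[0.5,-0.3,1.5,0.1,0,0],[2,-0.1,0.2,0,0,0],[2,0,0,0,0,0],[0.7,0,0,0,0,0],[0,0,0,0,0,0]]]}}

```text
time: 29.62
position: [0.5824, -0.3907, 0.0203]
tool_rot: [0.493, 0.508, -0.491, 0.508]
ft_force: [0.1, 0.1, -0.4]
grip_width: 0.0452
```

Run:
```python
from h import *
go([.5818,-.39,.008],(1,.0274))
```

```text
turn(units) [ 0.05 -0.02 -0.01] q6 after -0.78
turn(units) [-2.995e+01  2.000e-02 -3.000e-02] q6 after -3.92
t 29.6167 shift now-frame cm [ 1.23 -0.06 -0.07] world cm [-0.06  0.07 -1.23] F [ 0.1  0.1 -0.4] w 0.0452
```

Call:
{"method": "send_rows", "body": {"steps": [[[0.7,0,0,0,0,0],[0.5,0,-0.1,0,0,0],[0,0,0,0,0,0]]]}}

```text
time: 29.87
position: [0.5846, -0.3923, 0.0124]
tool_rot: [0.493, 0.505, -0.491, 0.511]
ft_force: [0.1, -0.6, 0.8]
grip_width: 0.0452
```

Call:
{"method": "send_rows", "body": {"steps": [[[0.1,0,0,0,0,0],[0,0,0,0,0,0],[0,0,0,0,0,0],[0,0,0,0,0,0],[0,0,0,0,0,0],[0,0,0,0,0,0]]], "gripper": 1, "force": 25}}

```text
time: 30.37
position: [0.5855, -0.3932, 0.0143]
tool_rot: [0.492, 0.504, -0.491, 0.512]
ft_force: [0.4, 0.3, -2.1]
grip_width: 0.0215
```

Run:
```python
from h import *
go([.5818,-.39,.008],(1,.0274))
```

```text
turn(units) [ 0.05  0.06 -0.09] q6 after -0.78
turn(units) [-29.95   0.14   0.1 ] q6 after -3.92
t 30.3667 shift now-frame cm [ 0.62 -0.36 -0.34] world cm [-0.37  0.32 -0.63] F [ 0.4  0.3 -2.1] w 0.0215
```

Call:
{"method": "send_rows", "body": {"steps": [[[0,0,0,0,0,0],[0,0,0,0,0,0],[0.2,-0.3,-0.3,0,0,-0.1],[0.4,0,0,0,0,0],[0.3,0,0,0,0,0],[0,0,0,0,0,0]]], "gripper": 0.6}}

```text
time: 30.87
position: [0.5828, -0.3902, 0.0048]
tool_rot: [0.49, 0.506, -0.494, 0.51]
ft_force: [-0.7, 0.6, -0.5]
grip_width: 0.035
```

Run:
```python
from h import *
go([.5818,-.39,.007],(1,.0274))
```

```text
turn(units) [0.05 0.07 0.01] q6 after -0.77
turn(units) [-2.995e+01 -1.000e-02  1.100e-01] q6 after -3.91
t 30.8667 shift now-frame cm [-0.22 -0.1  -0.02] world cm [-0.1   0.02  0.22] F [-0.7  0.6 -0.5] w 0.035
```

Call:
{"method": "send_rows", "body": {"steps": [[[0,0,0,0,0,0],[0,0,0,0,0,0],[0,0,0,0,0,0],[0,0,0,0,0,0],[0,0,0,0,0,0]]], "gripper": 1}}

```text
time: 31.28
position: [0.5831, -0.39, 0.0042]
tool_rot: [0.49, 0.506, -0.494, 0.51]
ft_force: [0.4, -0.4, -0.8]
grip_width: 0.0208
```

Run:
```python
from h import *
go([.5818,-.39,.007],(1,.0274))
```

```text
turn(units) [0.05 0.07 0.01] q6 after -0.77
turn(units) [-2.995e+01 -1.000e-02  1.100e-01] q6 after -3.91
t 31.2833 shift now-frame cm [-0.28 -0.13 -0.01] world cm [-0.13  0.    0.28] F [ 0.4 -0.4 -0.8] w 0.0208
```

Call:
{"method": "send_rows", "body": {"steps": [[[-2,0,0,0,0,0],[-4,0,0,0,0,0],[-4,0,0,0,0,0],[-4,0,0,0,0,0],[-4,0,0,0,0,0],[-3,0,0,0,0,0],[0,0,0,0,0,0]]]}}

```text
time: 31.87
position: [0.5794, -0.3859, 0.2145]
tool_rot: [0.49, 0.513, -0.494, 0.503]
ft_force: [0.4, -0.3, -0.7]
grip_width: 0.0208
```

Run:
```python
from h import *
go(rig(.054,-.02,.2),EX)
c,b,d=shot('wrist','w20')
```

```text
turn(units) [ 0.66 -0.06  0.15] q6 after -0.71
turn(units) [-29.34  -0.23  -0.09] q6 after -3.85
t 31.8667 shift now-frame cm [  1.53  10.54 -36.45] world cm [ 9.35 36.77 -1.45] F [ 0.4 -0.3 -0.7] w 0.0208
```

View pics/w20.png

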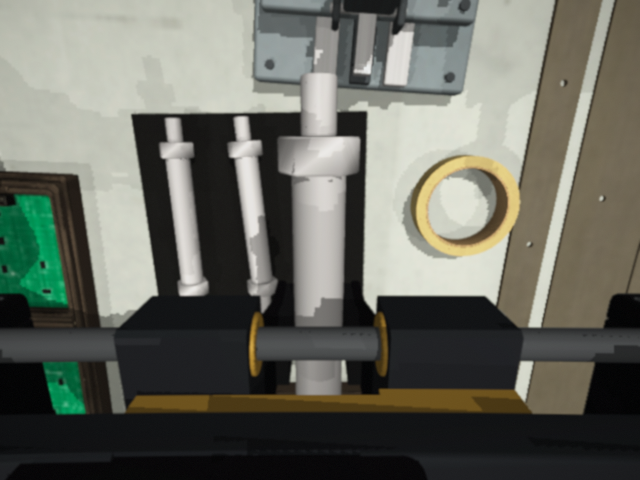

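Call:
{"method": "send_rows", "body": {"steps": [[[0,1.15,-3.95,0.3,0,0.1],[0,1.15,-3.95,0.3,0,0],[0,1.15,-3.95,0,0,0],[0,1.15,-3.95,0,0,0],[0,1.15,-3.95,0,0,0],[0,1.15,-3.95,0,0,0],[0,1.15,-3.95,0,0,0],[0,1.15,-3.95,0,0,0]]]}}

```text
time: 32.58
position: [0.6675, -0.0727, 0.1931]
tool_rot: [-0.507, -0.499, 0.519, -0.474]
ft_force: [1.6, -0.8, -1.1]
grip_width: 0.0212
```

Call:
{"method": "send_rows", "body": {"steps": [[[0,1.1,-3.6,0,0,0],[0,0,0,0,0,0],[0,0,0,0,0,0]]]}}

```text
time: 32.83
position: [0.6773, -0.0239, 0.1837]
tool_rot: [-0.503, -0.507, 0.518, -0.471]
ft_force: [-0.0, -1.0, -2.7]
grip_width: 0.0212
```

```bash
cat >> h.py <<'E'
def held(c,b,d):
    """axis direction and centre of held rod, rig frame, from far part visible beyond the fingers"""
    o=get_obs();P=cloud(c,d).reshape(-1,3);t=o['position'];q=P-t
    Rm=R.from_quat(o['tool_rot']).as_matrix();q=q@Rm  # tool coords
    m=(abs(q[:,1])<.02)&(q[:,2]<-.025)&(q[:,2]>-.11)&(q[:,0]<.01)&(q[:,0]>-.04)
    q=q[m];print('n',len(q))
    bm=(q[:,2]>-.06)
    f=lambda p:np.hypot(q[bm,1]-p[0]-p[1]*q[bm,2],q[bm,0]-p[2]-p[3]*q[bm,2])-.011
    s=least_squares(f,[0,0,-.012,0],loss='soft_l1',f_scale=.001)
    end=np.percentile(q[abs(q[:,1]-s.x[0]-s.x[1]*q[:,2])<.005][:,2],.5)
    print('held: lat off mm',round(s.x[0]*1e3,1),'yaw',round(s.x[1],3),'axis tool-x mm',round(s.x[2]*1e3,1),'pitch',round(s.x[3],3),'end z mm',round(end*1e3,1),'-> centre tool-z',round((end+.1)*1e3,1))
E
python3 - <<'E'
from h import *
go(rig(.054,-.02,.2),EX)
c,b,d=shot('wrist','w21');held(c,b,d)
E
```

```text
turn(units) [-0.06 -0.19  0.49] q6 after -0.17
turn(units) [29.93  0.77  0.3 ] q6 after 2.97
t 32.8333 shift now-frame cm [-1.59 -0.54 -0.58] world cm [-0.43  0.57  1.63] F [-0.  -1.  -2.7] w 0.0212
n 10243
held: lat off mm 1.8 yaw 0.001 axis tool-x mm -13.6 pitch 0.006 end z mm -98.5 -> centre tool-z 1.5
```

View pics/w21.png

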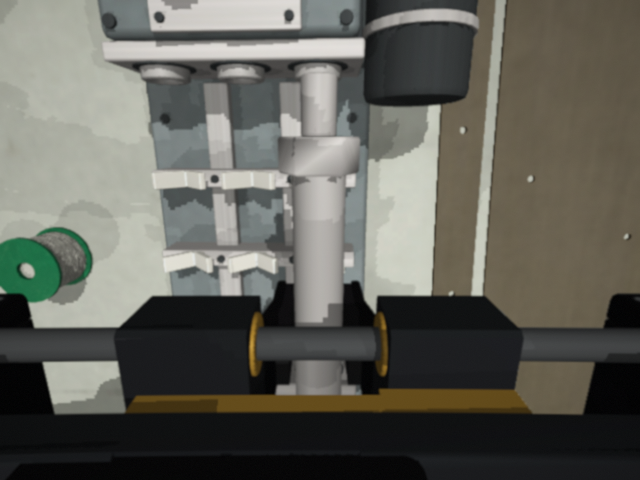

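Call:
{"method": "send_rows", "body": {"steps": [[[0,-0.4,-0.5,0,-0.2,0.5],[1,0,0,0,0,0],[3,0,0,0,0,0],[2,0,0,0,0,0],[0,0,0,0,0,0]]]}}

```text
time: 33.3
position: [0.6696, -0.0239, 0.116]
tool_rot: [-0.51, -0.49, 0.514, -0.486]
ft_force: [-0.5, 0.2, -2.3]
grip_width: 0.021
```

Run:
```python
from h import *
go(rig(.054,-.02,.0565),EX)
```

```text
turn(units) [-0.12 -0.    0.07] q6 after -0.16
turn(units) [29.88  0.11  0.  ] q6 after 2.98
t 33.3 shift now-frame cm [ 5.95  0.34 -0.58] world cm [ 0.33  0.57 -5.95] F [-0.5  0.2 -2.3] w 0.021
```

Call:
{"method": "send_rows", "body": {"steps": [[[1,0.3,-0.6,-0.1,0,0.1],[1,0,0,0,0,0],[1,0,0,0,0,0],[0.5,0,0,0,0,0],[0,0,0,0,0,0]]]}}

```text
time: 33.72
position: [0.6716, -0.025, 0.0762]
tool_rot: [-0.511, -0.489, 0.512, -0.487]
ft_force: [0.2, -0.6, -2.6]
grip_width: 0.0214
```

Run:
```python
from h import *
go(rig(.054,-.02,.0565),EX)
```

```text
turn(units) [-0.09 -0.    0.04] q6 after -0.17
turn(units) [29.91  0.06  0.  ] q6 after 2.98
t 33.7167 shift now-frame cm [ 1.97  0.11 -0.68] world cm [ 0.13  0.68 -1.97] F [ 0.2 -0.6 -2.6] w 0.0214
```

Call:
{"method": "send_rows", "body": {"steps": [[[0.5,0.1,-0.5,-0.1,0,0],[0.5,0.1,-0.3,0,0,0],[0.5,0,0,0,0,0],[0,0,0,0,0,0]]]}}

```text
time: 34.05
position: [0.6755, -0.0175, 0.0614]
tool_rot: [-0.509, -0.491, 0.509, -0.491]
ft_force: [-0.6, -0.1, -2.1]
grip_width: 0.0211
```

Run:
```python
from h import *
go(rig(.054,-.02,.0565),EX)
```

```text
turn(units) [0.01 0.   0.01] q6 after -0.15
turn(units) [-2.999e+01 -1.000e-02  1.000e-02] q6 after -3.29
t 34.05 shift now-frame cm [ 0.49 -0.26  0.08] world cm [-0.26 -0.07 -0.49] F [-0.6 -0.1 -2.1] w 0.0211
```

Call:
{"method": "send_rows", "body": {"steps": [[[0.2,-0.3,0,0,0,0],[0.3,0,0,0,0,0],[0.1,0,0,0,0,0],[0,0,0,0,0,0]]]}}

```text
time: 34.38
position: [0.6723, -0.0169, 0.0583]
tool_rot: [-0.508, -0.491, 0.509, -0.492]
ft_force: [-0.4, 0.3, -1.9]
grip_width: 0.0214
```

Run:
```python
from h import *
go(rig(.054,-.02,.0565),EX)
```

```text
turn(units) [0.03 0.01 0.  ] q6 after -0.15
turn(units) [-2.997e+01 -0.000e+00  2.000e-02] q6 after -3.29
t 34.3833 shift now-frame cm [0.18 0.07 0.12] world cm [ 0.07 -0.13 -0.18] F [-0.4  0.3 -1.9] w 0.0214
```

Call:
{"method": "send_rows", "body": {"steps": [[[0.2,0.1,0.1,0,0,0],[0.2,0,0,0,0,0],[0,0,0,0,0,0]]]}}

```text
time: 34.63
position: [0.6726, -0.0171, 0.0586]
tool_rot: [-0.508, -0.492, 0.509, -0.491]
ft_force: [0.2, -0.1, -1.6]
grip_width: 0.0209
```

Run:
```python
from h import *
go(rig(.054,-.02,.0565),EX)
```

```text
turn(units) [0.03 0.   0.01] q6 after -0.15
turn(units) [-2.997e+01 -1.000e-02  1.000e-02] q6 after -3.29
t 34.6333 shift now-frame cm [0.21 0.04 0.11] world cm [ 0.03 -0.11 -0.21] F [ 0.2 -0.1 -1.6] w 0.0209
```

Call:
{"method": "send_rows", "body": {"steps": [[[0.4,0.1,0.1,0,0,0],[0,0,0,0,0,0]]]}}

```text
time: 34.8
position: [0.6722, -0.0169, 0.0574]
tool_rot: [-0.508, -0.493, 0.509, -0.49]
ft_force: [-0.0, 0.2, -2.7]
grip_width: 0.021
```

Call:
{"method": "send_rows", "body": {"steps": [[[0.2,0,0,0,0,0],[0,0,0,0,0,0],[0,0,0,0,0,0],[0,0,0,0,0,0],[-1.5,0,0,0,0,0],[-3,0,0,0,0,0],[-4,0,0,0,0,0],[-4,0,0,0,0,0]]], "gripper": 0.48}}

```text
time: 35.47
position: [0.6678, -0.017, 0.1709]
tool_rot: [-0.504, -0.498, 0.513, -0.484]
ft_force: [0.2, 0.2, -0.2]
grip_width: 0.0448
```

Call:
{"method": "send_rows", "body": {"steps": [[[-4,0,1,0,0,0],[0,0,3,0,0,0],[0,0,0,0,0,0]]]}}

```text
time: 35.72
position: [0.6733, -0.0584, 0.2226]
tool_rot: [-0.507, -0.493, 0.509, -0.491]
ft_force: [-0.3, -0.2, -0.7]
grip_width: 0.0452
```

```bash
cat >> h.py <<'E'
def rigrods(c,b,d):
    P=cloud(c,d).reshape(-1,3);r=torig(P)
    for x in(-.054,0,.054):
        p=rig(x,-.01,.07);a=cyl(P,p[0],p[1],.016,.037,.07,L=.045)
        m=(abs(r[:,0]-x)<.004)&(P[:,2]>.081+.0017)&(P[:,2]<.0885)&(r[:,1]>.02)&(r[:,1]<.088)
        m2=(abs(r[:,0]-x)<.004)&(P[:,2]>.073)&(P[:,2]<.0795)&(r[:,1]>.03)&(r[:,1]<.1)
        print('spindle x',x,'dx mm',round((a[0]-p[0])*1e3,1),'slope',round(a[1],3),'z',round(a[2],4),'n',a[3],'collar y',np.percentile(r[m][:,1],[5,95]).round(4) if m.sum()>10 else None,'spigot',np.percentile(r[m2][:,1],[1,99]).round(4) if m2.sum()>10 else None)
E
python3 - <<'E'
from h import *
go([.513,-.391,.2],(1,.11))
c,b,d=shot('wrist','w22');rigrods(c,b,d)
E
```

```text
turn(units) [-1.35 -0.    0.04] q6 after -0.36
turn(units) [28.65  0.07  0.  ] q6 after 2.78
t 35.7167 shift now-frame cm [  2.34 -14.96  33.75] world cm [-16.03 -33.26  -2.26] F [-0.3 -0.2 -0.7] w 0.0452
spindle x -0.054 dx mm 0.0 slope 0.037 z 0.07 n 0 collar y None spigot None
spindle x 0 dx mm 0.0 slope 0.037 z 0.07 n 0 collar y None spigot None
spindle x 0.054 dx mm -0.0 slope 0.037 z 0.0702 n 2757 collar y [0.0451 0.0584] spigot [0.0414 0.0802]
  return _methods._mean(a, axis=axis, dtype=dtype,
  ret = ret.dtype.type(ret / rcount)
```

View pics/w22.png

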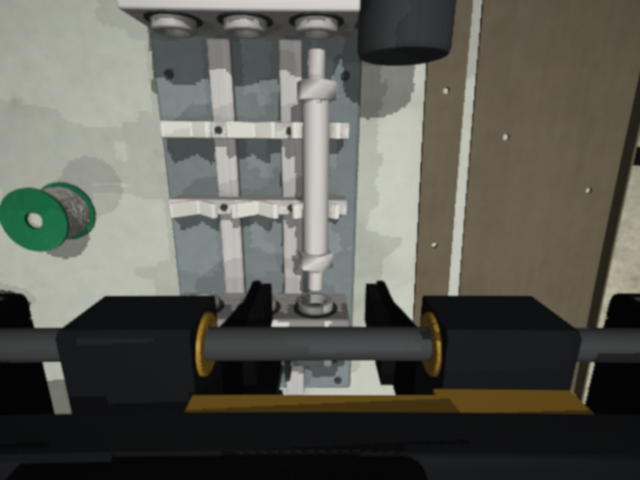

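Call:
{"method": "send_rows", "body": {"steps": [[[0,-1.6,3.7,0,0,0],[0,-1.6,3.7,0,0,0],[0,-1.6,3.7,0,0,0],[0,-1.6,3.7,0,0,0],[0,-1.6,3.7,0,0,0],[0,-1.6,3.7,0,0,0],[0,-1.6,3.7,0,0,0],[0,-1.6,3.7,0,0,0]]]}}

```text
time: 36.43
position: [0.5377, -0.3448, 0.2152]
tool_rot: [0.507, 0.5, -0.501, 0.492]
ft_force: [0.1, -0.2, 0.5]
grip_width: 0.0449
```

Call:
{"method": "send_rows", "body": {"steps": [[[0,-1.6,2,-0.7,0,0],[0,0,0,-0.6,0,0],[0,0,0,0,0,0],[0,0,0,0,0,0]]]}}

```text
time: 36.77
position: [0.5155, -0.3737, 0.21]
tool_rot: [0.473, 0.533, -0.468, 0.523]
ft_force: [0.1, 0.7, -0.3]
grip_width: 0.0453
```

Run:
```python
from h import *
c,b,d=shot('wrist','w23');r=matrods(c,b,d)
q=min(r,key=lambda a:abs(a[0][0]-.513))
go([q[0][0],q[0][1],.006],(1,-q[1]))
```

```text
rod c [ 0.4422 -0.3831] slope -0.0451 z 0.0174 len 0.1731 end+ [ 0.4428 -0.3965] end- [ 0.4416 -0.3697] 2148 0.0011
rod c [ 0.5125 -0.3897] slope -0.1098 z 0.0173 len 0.1948 end+ [ 0.5128 -0.3923] end- [ 0.5122 -0.3872] 2059 0.0006
turn(units) [ 0.05 -0.15  0.04] q6 after -0.92
turn(units) [-29.95  -0.07  -0.24] q6 after -4.06
t 36.8167 shift now-frame cm [20.37 -0.41  1.93] world cm [ -0.32  -1.66 -20.39] F [-0.2 -0.5 -0.5] w 0.0453
```

Call:
{"method": "send_rows", "body": {"steps": [[[0,-0.4,2,0,-0.15,0],[3,0,0,0,0,0],[4,0,0,0,0,0],[4,0,0,0,0,0],[4,0,0,0,0,0],[0,0,0,0,0,0]]]}}

```text
time: 37.32
position: [0.5221, -0.3967, 0.0579]
tool_rot: [0.467, 0.524, -0.472, 0.534]
ft_force: [-1.4, 2.0, -0.1]
grip_width: 0.0452
```

Run:
```python
from h import *
go([.5127,-.391,.005],(1,.11))
```

```text
turn(units) [ 0.1   0.14 -0.04] q6 after -0.92
turn(units) [-29.9    0.06   0.22] q6 after -4.06
t 37.3167 shift now-frame cm [ 5.27 -0.89 -0.76] world cm [-0.94  0.57 -5.29] F [-1.4  2.  -0.1] w 0.0452
```

Call:
{"method": "send_rows", "body": {"steps": [[[0.5,-0.9,-0.7,0.1,0.1,0],[1.5,0,0,0,0,0],[1.5,0,0,0,0,0],[0.8,0,0,0,0,0],[0,0,0,0,0,0]]]}}

```text
time: 37.73
position: [0.517, -0.3913, 0.0157]
tool_rot: [0.471, 0.524, -0.471, 0.531]
ft_force: [-0.1, -0.3, -0.4]
grip_width: 0.0451
```

Run:
```python
from h import *
go([.5127,-.391,.005],(1,.11))
```

```text
turn(units) [ 0.03  0.07 -0.06] q6 after -0.93
turn(units) [-29.97   0.09   0.11] q6 after -4.07
t 37.7333 shift now-frame cm [ 1.07 -0.43 -0.09] world cm [-0.43  0.03 -1.07] F [-0.1 -0.3 -0.4] w 0.0451
```

Call:
{"method": "send_rows", "body": {"steps": [[[0.5,-0.4,-0.1,0,0,0],[0.5,0,0,0,0,0],[0.1,0,0,0,0,0]]]}}

```text
time: 37.98
position: [0.5152, -0.3925, 0.0073]
tool_rot: [0.47, 0.522, -0.471, 0.533]
ft_force: [0.2, -0.4, -0.1]
grip_width: 0.0454
```

Run:
```python
from h import *
go([.5127,-.391,.005],(1,.11))
```

```text
turn(units) [ 0.04  0.12 -0.1 ] q6 after -0.93
turn(units) [-29.96   0.15   0.19] q6 after -4.07
t 37.9833 shift now-frame cm [ 0.22 -0.23 -0.18] world cm [-0.25  0.15 -0.23] F [ 0.2 -0.4 -0.1] w 0.0454
```

Call:
{"method": "send_rows", "body": {"steps": [[[0.2,-0.2,-0.2,0,0.1,-0.1],[0.1,0,0,0,0,0],[0.1,0,0,0,0,0],[0,0,0,0,0,0],[0,0,0,0,0,0],[0,0,0,0,0,0],[0,0,0,0,0,0]]], "gripper": 1}}

```text
time: 38.57
position: [0.5134, -0.3918, 0.0047]
tool_rot: [0.47, 0.526, -0.472, 0.529]
ft_force: [-0.0, -0.2, -0.1]
grip_width: 0.0211
```

Run:
```python
from h import *
go([.5127,-.391,.005],(1,.11))
```

```text
turn(units) [ 0.04  0.04 -0.  ] q6 after -0.93
turn(units) [-29.96   0.     0.06] q6 after -4.07
t 38.5667 shift now-frame cm [-0.03 -0.06 -0.08] world cm [-0.07  0.08  0.03] F [-0.  -0.2 -0.1] w 0.0211
```

Call:
{"method": "send_rows", "body": {"steps": [[[-2,0,0,0,0,0],[-4,0,0,0,0,0],[-4,0,0,0,0,0],[-4,0,0,0,0,0],[-4,0,0,0.5,0,0],[-3,0,0,0.5,0,0],[0,0,0,0.4,0,0],[0,0,0,0,0,0]]]}}

```text
time: 39.23
position: [0.5113, -0.3885, 0.2192]
tool_rot: [-0.509, -0.493, 0.51, -0.487]
ft_force: [-0.1, -1.4, -2.4]
grip_width: 0.0212
```

Run:
```python
from h import *
go(rig(0,-.02,.2),EX)
```

```text
turn(units) [-0.03 -0.05  0.08] q6 after -0.79
turn(units) [29.97  0.12  0.08] q6 after 2.36
t 39.2333 shift now-frame cm [  2.05   9.29 -37.62] world cm [10.76 37.24 -1.92] F [-0.1 -1.4 -2.4] w 0.0212
```

Call:
{"method": "send_rows", "body": {"steps": [[[0,1,-3.95,0,0,0],[0,1,-3.95,0,0,0],[0,1,-3.95,0,0,0],[0,1,-3.95,0,0,0],[0,1,-3.95,0,0,0],[0,1,-3.95,0,0,0],[0,1,-3.95,0,0,0],[0,1,-3.95,0,0,0]]]}}

```text
time: 39.9
position: [0.6004, -0.0771, 0.2114]
tool_rot: [-0.508, -0.493, 0.515, -0.483]
ft_force: [0.2, -0.8, -1.5]
grip_width: 0.0213
```

Call:
{"method": "send_rows", "body": {"steps": [[[0,1,-3.95,0,0,0],[0,0.3,-1.5,0,0,0],[0,0,0,0,0,0],[0,0,0,0,0,0]]]}}

```text
time: 40.23
position: [0.6133, -0.0107, 0.2054]
tool_rot: [-0.503, -0.501, 0.513, -0.483]
ft_force: [0.3, -1.0, -2.1]
grip_width: 0.0215
```

Run:
```python
from h import *
go(rig(0,-.02,.0575),EX)
c,b,d=shot('wrist','w24');held(c,b,d)
```

```text
turn(units) [ 0.05 -0.08  0.27] q6 after -0.17
turn(units) [-29.95  -0.42  -0.13] q6 after -3.31
t 40.2333 shift now-frame cm [14.76  1.    0.66] world cm [  0.57  -0.55 -14.79] F [ 0.3 -1.  -2.1] w 0.0215
n 10364
held: lat off mm 1.5 yaw -0.001 axis tool-x mm -12.8 pitch 0.004 end z mm -100.0 -> centre tool-z 0.0
```

View pics/w24.png

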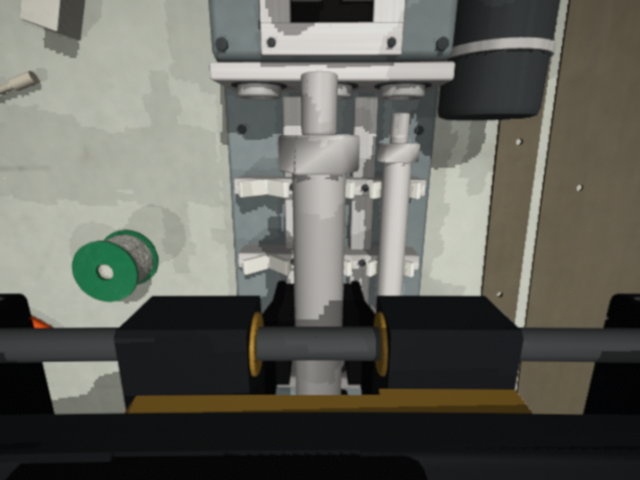

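Call:
{"method": "send_rows", "body": {"steps": [[[0,0.8,0.6,0,0,0.3],[2,0,0,0,0,0],[3,0,0,0,0,0],[3,0,0,0,0,0],[2,0,0,0,0,0],[0,0,0,0,0,0]]]}}

```text
time: 40.78
position: [0.6211, -0.028, 0.1019]
tool_rot: [0.513, 0.489, -0.507, 0.49]
ft_force: [-2.1, 0.1, -1.7]
grip_width: 0.0212
```

Run:
```python
from h import *
go(rig(0,-.02,.0575),EX)
```

```text
turn(units) [-0.04 -0.05 -0.06] q6 after -0.2
turn(units) [29.96 -0.09  0.08] q6 after 2.95
t 40.7833 shift now-frame cm [ 4.45 -0.29 -1.14] world cm [-0.21  1.18 -4.44] F [-2.1  0.1 -1.7] w 0.0212
```

Call:
{"method": "send_rows", "body": {"steps": [[[0,-0.2,-1,0,0,0],[1,0,-0.1,0,0,0],[1,0,0,0,0,0],[0.6,0,0,0,0,0],[0,0,0,0,0,0]]]}}

```text
time: 41.2
position: [0.6206, -0.0205, 0.0763]
tool_rot: [0.515, 0.487, -0.508, 0.49]
ft_force: [-0.2, -1.0, -1.3]
grip_width: 0.0215
```

Run:
```python
from h import *
go(rig(0,-.02,.0575),EX)
```

```text
turn(units) [-0.08 -0.04 -0.09] q6 after -0.18
turn(units) [29.91 -0.14  0.06] q6 after 2.96
t 41.2 shift now-frame cm [ 1.88 -0.2  -0.42] world cm [-0.16  0.43 -1.88] F [-0.2 -1.  -1.3] w 0.0215
```

Call:
{"method": "send_rows", "body": {"steps": [[[0.5,-0.2,-0.4,0,0,-0.1],[0.5,0,0,0,0,0],[0.5,0,0,0,0,0],[0,0,0,0,0,0]]]}}

```text
time: 41.53
position: [0.6203, -0.0158, 0.0616]
tool_rot: [0.512, 0.489, -0.51, 0.488]
ft_force: [-0.7, 0.1, -2.2]
grip_width: 0.0212
```

Run:
```python
from h import *
go(rig(0,-.02,.0575),EX)
```

```text
turn(units) [-0.08 -0.03 -0.02] q6 after -0.17
turn(units) [ 2.992e+01 -2.000e-02  5.000e-02] q6 after 2.97
t 41.5333 shift now-frame cm [ 0.41 -0.13  0.04] world cm [-0.13 -0.03 -0.41] F [-0.7  0.1 -2.2] w 0.0212
```

Call:
{"method": "send_rows", "body": {"steps": [[[0.3,-0.15,0,-0.1,0,0],[0.3,0,0,0,0,0],[0,0,0,0,0,0]]]}}

```text
time: 41.78
position: [0.618, -0.0157, 0.0585]
tool_rot: [0.508, 0.493, -0.507, 0.492]
ft_force: [-0.4, 0.4, -2.0]
grip_width: 0.0214
```

Run:
```python
from h import *
go(rig(0,-.02,.0575),EX)
```

```text
turn(units) [ 0.05 -0.02 -0.  ] q6 after -0.17
turn(units) [-29.95   0.    -0.04] q6 after -3.31
t 41.7833 shift now-frame cm [0.1  0.1  0.05] world cm [ 0.1  -0.05 -0.1 ] F [-0.4  0.4 -2. ] w 0.0214
```

Call:
{"method": "send_rows", "body": {"steps": [[[0.3,0.1,0,0,0,0],[0,0,0,0,0,0]]]}}

```text
time: 41.95
position: [0.618, -0.0156, 0.058]
tool_rot: [0.508, 0.493, -0.507, 0.492]
ft_force: [-0.9, 0.4, -2.1]
grip_width: 0.0211
```

Call:
{"method": "send_rows", "body": {"steps": [[[0,0,0,0,0,0],[0,0,0,0,0,0],[0,0,0,0,0,0],[0,0,0,0,0,0],[-1.5,0,0,0,0,0],[-3,0,0,0,0,0],[-4,0,0,0,0,0],[-4,0,0,0,0,0]]], "gripper": 0.5}}

```text
time: 42.62
position: [0.613, -0.0152, 0.176]
tool_rot: [-0.504, -0.499, 0.511, -0.486]
ft_force: [1.2, -0.2, -0.4]
grip_width: 0.0432
```

Call:
{"method": "send_rows", "body": {"steps": [[[-4,0,1,0,0,0],[0,0,3,0,0,0],[0,0,0,0,0,0]]]}}

```text
time: 42.87
position: [0.6181, -0.0565, 0.227]
tool_rot: [-0.506, -0.495, 0.507, -0.492]
ft_force: [-0.7, 0.3, -0.5]
grip_width: 0.0435
```

```bash
python3 - 2>/dev/null <<'E'
from h import *
go([.4424,-.395,.2],(1,.045))
c,b,d=shot('wrist','w25');rigrods(c,b,d)
E
```

```text
turn(units) [-0.68 -0.01  0.03] q6 after -0.32
turn(units) [2.932e+01 4.000e-02 2.000e-02] q6 after 2.83
t 42.8667 shift now-frame cm [  2.7  -16.67  34.3 ] world cm [-17.57 -33.85  -2.7 ] F [-0.7  0.3 -0.5] w 0.0435
spindle x -0.054 dx mm 0.0 slope 0.037 z 0.07 n 0 collar y None spigot None
spindle x 0 dx mm 0.0 slope 0.036 z 0.0702 n 2704 collar y [0.0449 0.0579] spigot [0.0413 0.0801]
spindle x 0.054 dx mm -0.1 slope 0.035 z 0.0703 n 2702 collar y [0.0447 0.0583] spigot [0.0588 0.0803]
```

View pics/w25.png

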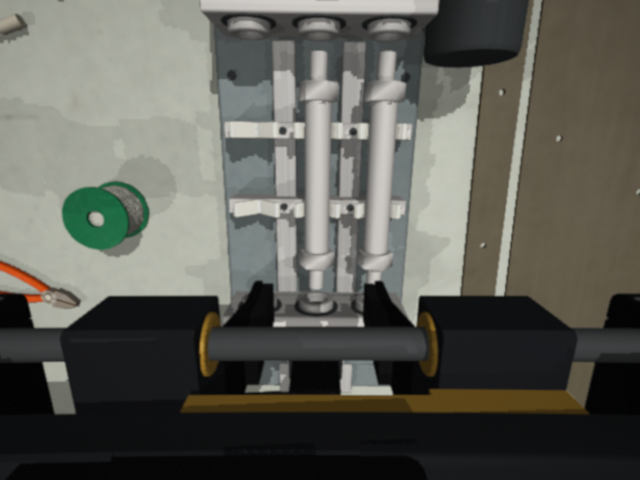

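Both well seated. Third rod.

Call:
{"method": "send_rows", "body": {"steps": [[[0,-1.8,3.65,0,0,0],[0,-1.8,3.65,0,0,0],[0,-1.8,3.65,0,0,0],[0,-1.8,3.65,0,0,0],[0,-1.8,3.65,0,0,0],[0,-1.8,3.65,0,0,0],[0,-1.8,3.65,0,0,0],[0,-1.8,3.65,0,0,0]]]}}

```text
time: 43.58
position: [0.4668, -0.3386, 0.2187]
tool_rot: [0.506, 0.503, -0.498, 0.493]
ft_force: [1.0, -0.2, 0.8]
grip_width: 0.0434
```

Call:
{"method": "send_rows", "body": {"steps": [[[0,-1.8,3,-0.4,0,0],[0,0,0,-0.3,0,0],[0,0,0,0,0,0],[0,0,0,0,0,0]]]}}

```text
time: 43.92
position: [0.4428, -0.376, 0.2135]
tool_rot: [0.49, 0.52, -0.482, 0.507]
ft_force: [-0.3, 0.4, 0.2]
grip_width: 0.0435
```

Run:
```python
from h import *
c,b,d=shot('wrist','w26');r=matrods(c,b,d)
q=r[0]
go([q[0][0],q[0][1],.005],(1,-q[1]))
```

```text
rod c [ 0.4426 -0.3929] slope -0.0461 z 0.0172 len 0.1942 end+ [ 0.4427 -0.3958] end- [ 0.4424 -0.39  ] 1989 0.0006
turn(units) [ 0.1  -0.2   0.05] q6 after -0.95
turn(units) [-29.9   -0.08  -0.32] q6 after -4.09
t 43.9667 shift now-frame cm [20.8  -0.03  2.19] world cm [ -0.04  -1.76 -20.84] F [-0.4  0.2  0.6] w 0.0435
```

View pics/w26.png

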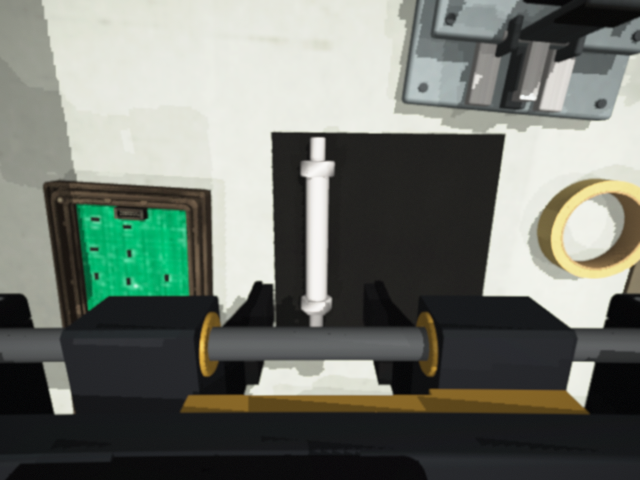

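Call:
{"method": "send_rows", "body": {"steps": [[[0,0,2.2,0.1,-0.2,0],[3,0,0,0,0,0],[4,0,0,0,0,0],[4,0,0,0,0,0],[4,0,0,0,0,0],[0,0,0,0,0,0]]]}}

```text
time: 44.47
position: [0.4521, -0.3922, 0.0599]
tool_rot: [0.485, 0.512, -0.487, 0.515]
ft_force: [-1.1, 1.3, -0.4]
grip_width: 0.0436
```

Run:
```python
from h import *
go([.4427,-.394,.005],(1,.046))
```

```text
turn(units) [ 0.08  0.05 -0.01] q6 after -0.94
turn(units) [-2.992e+01  1.000e-02  8.000e-02] q6 after -4.09
t 44.4667 shift now-frame cm [ 5.49 -0.95  0.1 ] world cm [-0.94 -0.18 -5.49] F [-1.1  1.3 -0.4] w 0.0436
```

Call:
{"method": "send_rows", "body": {"steps": [[[0.5,-0.9,0.1,0.1,0,0],[1.6,0,0,0,0,0],[1.6,0,0,0,0,0],[0.9,0,0,0,0,0],[0,0,0,0,0,0]]]}}

```text
time: 44.88
position: [0.4464, -0.3917, 0.0183]
tool_rot: [0.487, 0.509, -0.489, 0.515]
ft_force: [-0.7, 0.2, -0.1]
grip_width: 0.0435
```

Run:
```python
from h import *
go([.4427,-.394,.005],(1,.046))
```

```text
turn(units) [ 0.02  0.08 -0.04] q6 after -0.95
turn(units) [-29.98   0.06   0.13] q6 after -4.09
t 44.8833 shift now-frame cm [ 1.33 -0.38  0.2 ] world cm [-0.37 -0.23 -1.33] F [-0.7  0.2 -0.1] w 0.0435
```

Call:
{"method": "send_rows", "body": {"steps": [[[0.5,-0.4,0.2,0,0.1,0],[0.5,0,0,0,0,0],[0.4,0,0,0,0,0],[0,0,0,0,0,0]]]}}

```text
time: 45.22
position: [0.4447, -0.3969, 0.0096]
tool_rot: [0.489, 0.508, -0.487, 0.516]
ft_force: [0.6, -0.4, -0.4]
grip_width: 0.0437
```

Run:
```python
from h import *
go([.4427,-.394,.005],(1,.046))
```

```text
turn(units) [ 0.03  0.06 -0.1 ] q6 after -0.97
turn(units) [-29.97   0.15   0.09] q6 after -4.11
t 45.2167 shift now-frame cm [ 0.46 -0.19 -0.3 ] world cm [-0.2   0.29 -0.46] F [ 0.6 -0.4 -0.4] w 0.0437
```

Call:
{"method": "send_rows", "body": {"steps": [[[0.4,-0.2,-0.3,0,0,-0.1],[0.2,0,0,0,0,0]]]}}

```text
time: 45.38
position: [0.4428, -0.395, 0.0046]
tool_rot: [0.486, 0.51, -0.49, 0.514]
ft_force: [-0.1, 0.3, -0.3]
grip_width: 0.0435
```

Call:
{"method": "send_rows", "body": {"steps": [[[0,0,0,0,0,0],[0,0,0,0,0,0],[0,0,0,0,0,0],[0,0,0,0,0,0],[0,0,0,0,0,0],[0,0,0,0,0,0]]], "gripper": 1}}

```text
time: 45.88
position: [0.4426, -0.3944, 0.0042]
tool_rot: [0.486, 0.51, -0.49, 0.514]
ft_force: [-0.2, 0.5, -0.0]
grip_width: 0.0212
```

Run:
```python
from h import *
go([.4427,-.394,.005],(1,.046))
```

```text
turn(units) [0.03 0.07 0.01] q6 after -0.95
turn(units) [-2.997e+01 -1.000e-02  1.100e-01] q6 after -4.09
t 45.8833 shift now-frame cm [-0.08  0.01 -0.04] world cm [0.01 0.04 0.08] F [-0.2  0.5 -0. ] w 0.0212
```

Call:
{"method": "send_rows", "body": {"steps": [[[-2,0,0,0,0,0],[-4,0,0,0,0,0],[-4,0,0,0,0,0],[-4,0,0,0,0,0],[-4,0,0,0.4,0,0],[-3,0,0,0.4,0,0],[0,0,0,0,0,0],[0,0,0,0,0,0]]]}}

```text
time: 46.55
position: [0.4405, -0.3894, 0.2168]
tool_rot: [-0.509, -0.494, 0.511, -0.486]
ft_force: [-1.1, 0.7, -3.3]
grip_width: 0.0214
```

Run:
```python
from h import *
go(rig(-.054,-.02,.2),EX)
```

```text
turn(units) [-0.02 -0.05  0.09] q6 after -0.87
turn(units) [29.98  0.14  0.08] q6 after 2.27
t 46.55 shift now-frame cm [  1.79  10.98 -37.97] world cm [12.45 37.52 -1.68] F [-1.1  0.7 -3.3] w 0.0214
```

Call:
{"method": "send_rows", "body": {"steps": [[[0,1.15,-3.95,0,0,0],[0,1.15,-3.95,0,0,0],[0,1.15,-3.95,0,0,0],[0,1.15,-3.95,0,0,0],[0,1.15,-3.95,0,0,0],[0,1.15,-3.95,0,0,0],[0,1.15,-3.95,0,0,0],[0,1.15,-3.95,0,0,0]]]}}

```text
time: 47.22
position: [0.538, -0.0779, 0.2011]
tool_rot: [-0.508, -0.497, 0.518, -0.476]
ft_force: [0.4, -0.2, -3.2]
grip_width: 0.0211
```

Call:
{"method": "send_rows", "body": {"steps": [[[0,1.15,-3.95,0,0,0],[0,0.4,-1,0,0,0],[0,0,0,0,0,0],[0,0,0,0,0,0]]]}}

```text
time: 47.55
position: [0.5513, -0.0181, 0.1918]
tool_rot: [-0.503, -0.507, 0.517, -0.473]
ft_force: [0.2, -0.4, -3.3]
grip_width: 0.0214
```

Run:
```python
from h import *
go(rig(-.054,-.02,.0575),EX)
c,b,d=shot('wrist','w27');held(c,b,d)
```

```text
turn(units) [-0.03 -0.18  0.46] q6 after -0.21
turn(units) [29.96  0.73  0.28] q6 after 2.93
t 47.55 shift now-frame cm [13.35  2.   -0.2 ] world cm [  1.37   0.39 -13.43] F [ 0.2 -0.4 -3.3] w 0.0214
n 10248
held: lat off mm 1.5 yaw -0.001 axis tool-x mm -13.3 pitch 0.007 end z mm -98.8 -> centre tool-z 1.2
```

View pics/w27.png

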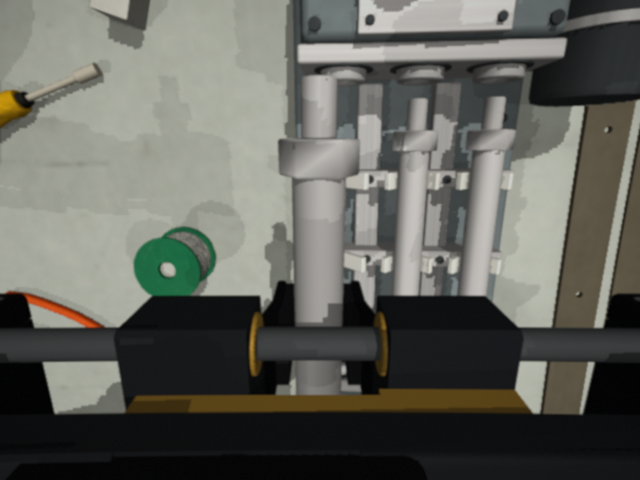

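Call:
{"method": "send_rows", "body": {"steps": [[[0,1.5,-0.2,0,-0.2,0.45],[1.5,0,0,0,0,0],[3,0,0,0,0,0],[3,0,0,0,0,0],[1,0,0,0,0,0],[0,0,0,0,0,0]]]}}

```text
time: 48.1
position: [0.5645, -0.0293, 0.1014]
tool_rot: [-0.511, -0.485, 0.515, -0.488]
ft_force: [-0.4, -0.6, -2.6]
grip_width: 0.0216
```

Run:
```python
from h import *
go(rig(-.054,-.02,.0575),EX)
```

```text
turn(units) [-0.15  0.06  0.01] q6 after -0.2
turn(units) [ 2.985e+01  2.000e-02 -1.000e-01] q6 after 2.94
t 48.1 shift now-frame cm [ 4.38 -0.03 -1.54] world cm [ 0.05  1.52 -4.39] F [-0.4 -0.6 -2.6] w 0.0216
```

Call:
{"method": "send_rows", "body": {"steps": [[[0,0,-1.4,-0.1,0,0],[1,0,-0.2,0,0,0],[1,0,0,0,0,0],[0.5,0,0,0,0,0],[0,0,0,0,0,0]]]}}

```text
time: 48.52
position: [0.5656, -0.0171, 0.0752]
tool_rot: [-0.51, -0.486, 0.514, -0.49]
ft_force: [-0.1, -0.1, -2.1]
grip_width: 0.0213
```

Run:
```python
from h import *
go(rig(-.054,-.02,.0575),EX)
```

```text
turn(units) [-0.1   0.07  0.  ] q6 after -0.18
turn(units) [29.9   0.   -0.11] q6 after 2.96
t 48.5167 shift now-frame cm [ 1.76 -0.07 -0.31] world cm [-0.06  0.3  -1.77] F [-0.1 -0.1 -2.1] w 0.0213
```

Call:
{"method": "send_rows", "body": {"steps": [[[0.5,-0.1,-0.3,-0.1,0,0],[0.5,0,0,0,0,0],[0.5,0,0,0,0,0],[0,0,0,0,0,0]]]}}

```text
time: 48.85
position: [0.5657, -0.014, 0.0597]
tool_rot: [-0.507, -0.488, 0.51, -0.494]
ft_force: [0.2, -0.1, -3.0]
grip_width: 0.0213
```

Run:
```python
from h import *
go(rig(-.054,-.02,.0575),EX)
```

```text
turn(units) [ 0.01  0.08 -0.02] q6 after -0.17
turn(units) [-29.99   0.04   0.12] q6 after -3.31
t 48.85 shift now-frame cm [ 0.22 -0.07  0.02] world cm [-0.07 -0.02 -0.22] F [ 0.2 -0.1 -3. ] w 0.0213
```

Call:
{"method": "send_rows", "body": {"steps": [[[0.3,-0.1,0,0,0,0],[0.2,0,0,0,0,0],[0,0,0,0,0,0]]]}}

```text
time: 49.1
position: [0.5637, -0.014, 0.0576]
tool_rot: [-0.506, -0.489, 0.511, -0.494]
ft_force: [-0.3, 0.2, -2.5]
grip_width: 0.0214
```

Call:
{"method": "send_rows", "body": {"steps": [[[0,0,0,0,0,0],[0,0,0,0,0,0],[0,0,0,0,0,0],[0,0,0,0,0,0],[-1.5,0,0,0,0,0],[-3,0,0,0,0,0],[-4,0,0,0,0,0],[-4,0,0,0,0,0]]], "gripper": 0.5}}

```text
time: 49.77
position: [0.5598, -0.0124, 0.1788]
tool_rot: [-0.504, -0.493, 0.514, -0.489]
ft_force: [1.1, 0.6, -0.3]
grip_width: 0.0434
```

Call:
{"method": "send_rows", "body": {"steps": [[[-4,0,1,0,0,0],[0,1,3,0.5,0,0],[0,1,1,1,0,0],[0,0,0,0,0,0]]]}}

```text
time: 50.1
position: [0.5844, -0.065, 0.2328]
tool_rot: [-0.546, -0.444, 0.547, -0.454]
ft_force: [-0.4, 0.8, 0.1]
grip_width: 0.0436
```

```bash
python3 - 2>/dev/null <<'E'
from h import *
go(rig(0,-.202,.2),EY)
c,b,d=shot('wrist','w28');rigrods(c,b,d)
E
```

```text
turn(units) [-1.65e+01  1.50e-01  1.00e-02] q6 after -1.83
turn(units) [ 1.349e+01  1.000e-02 -1.400e-01] q6 after 1.32
t 50.1 shift now-frame cm [ 3.46  5.27 12.48] world cm [  2.78 -13.31  -3.28] F [-0.4  0.8  0.1] w 0.0436
spindle x -0.054 dx mm 0.0 slope 0.034 z 0.0702 n 2679 collar y [0.0431 0.0564] spigot [0.0388 0.0784]
spindle x 0 dx mm -0.1 slope 0.036 z 0.0703 n 2723 collar y [0.0452 0.0579] spigot [0.0406 0.0805]
spindle x 0.054 dx mm -0.3 slope 0.033 z 0.0703 n 2788 collar y [0.0452 0.0579] spigot [0.0375 0.0803]
```

View pics/w28.png

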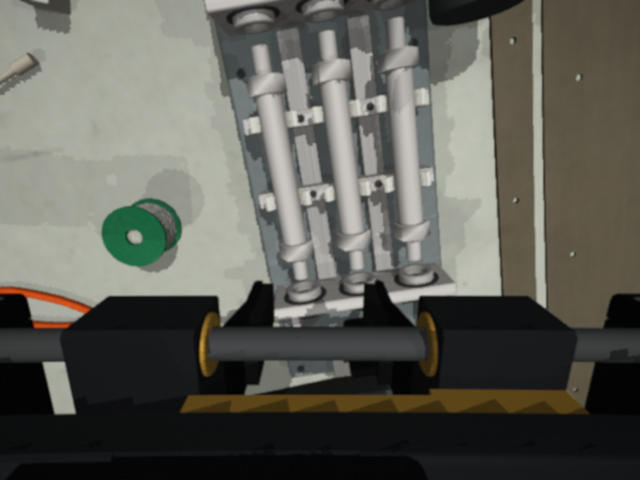

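Call:
{"method": "send_rows", "body": {"steps": [[[0,0,2,1,0,0],[0,0,2,1,0,0],[0,0,2,1,0,0],[0,0,1,1,0,0],[0,1,0,1,0,0],[0,1,0,1,0,0],[0,1,0,1,0,0],[0,1,0,1,0,0]]], "gripper": 0.3}}

```text
time: 50.82
position: [0.5778, -0.1493, 0.2237]
tool_rot: [-0.676, -0.189, 0.689, -0.183]
ft_force: [-0.3, 0.3, 0.4]
grip_width: 0.0605
```

Call:
{"method": "send_rows", "body": {"steps": [[[0,1,0,1,0,0],[0,1,0,1,0,0],[0,0,0,1,0,0],[0,0,0,1,0,0],[0,0,0,0.8,0,0],[0,0,0,0,0,0]]]}}

```text
time: 51.32
position: [0.5815, -0.1606, 0.2146]
tool_rot: [-0.694, -0.012, 0.72, -0.002]
ft_force: [-0.6, -0.2, -0.2]
grip_width: 0.0609
```

```bash
cat >> h.py <<'E'
def posts(c,b,d,y0):
    P=cloud(c,d).reshape(-1,3);r=torig(P)
    m=(P[:,2]>.122)&(P[:,2]<.14)&(b.max(2).ravel()<90)&(abs(r[:,0])<.03)&(abs(r[:,1]-y0)<.05)
    y=np.sort(r[m][:,1]);g=np.diff(y).argmax()
    print('n',m.sum(),'paddle',y[[3,g]].round(4),'post',y[[g+1,-4]].round(4),'span',round(y[-4]-y[3],4))
E
python3 - <<'E'
from h import *
c,b,d=shot('wrist','w29');posts(c,b,d,-.203)
go(rig(0,-.203,.1),EY)
E
```

```text
n 1837 paddle [-0.2213 -0.2116] post [-0.194  -0.1838] span 0.0375
turn(units) [-29.42  -0.2    0.56] q6 after -1.98
turn(units) [0.57 0.37 0.13] q6 after 1.16
t 51.3667 shift now-frame cm [11.27  4.1  -3.44] world cm [  3.1   -3.87 -11.45] F [-0.6  0.6 -0.5] w 0.061
```

Call:
{"method": "send_rows", "body": {"steps": [[[0,2,-1.7,0.55,0.37,0.13],[0,2,-1.7,0,0,0],[2.5,0,0,0,0,0],[3,0,0,0,0,0],[0,0,0,0,0,0]]]}}

```text
time: 51.78
position: [0.6148, -0.1973, 0.1559]
tool_rot: [-0.707, 0.004, 0.707, 0.006]
ft_force: [-0.4, 0.7, -0.4]
grip_width: 0.0609
```

Run:
```python
from h import *
go(rig(0,-.203,.1),EY)
```

```text
turn(units) [-2.978e+01 -3.000e-02  1.000e-02] q6 after -2.02
turn(units) [0.22 0.01 0.02] q6 after 1.12
t 51.7833 shift now-frame cm [5.59 0.19 0.25] world cm [-0.26 -0.17 -5.59] F [-0.4  0.7 -0.4] w 0.0609
```

Call:
{"method": "send_rows", "body": {"steps": [[[0.5,0.2,0.3,0.2,0,0],[2,0,0.1,0,0,0],[2,0,0.2,0,0,0],[1,0,0,0,0,0],[0,0,0,0,0,0]]]}}

```text
time: 52.2
position: [0.6083, -0.1974, 0.1018]
tool_rot: [-0.707, 0.009, 0.707, 0.011]
ft_force: [0.0, -0.0, 0.4]
grip_width: 0.0609
```

Run:
```python
from h import *
go(rig(0,-.199,.099),EY)
```

```text
turn(units) [-29.91  -0.03   0.  ] q6 after -2.02
turn(units) [0.09 0.   0.02] q6 after 1.12
t 52.2 shift now-frame cm [ 0.28 -0.25 -0.4 ] world cm [ 0.4   0.24 -0.28] F [ 0.  -0.   0.4] w 0.0609
```

Call:
{"method": "send_rows", "body": {"steps": [[[0.3,-0.3,-0.4,0.1,0,0],[0,-0.2,0,0,0,0],[0,0,0,0,0,0]]]}}

```text
time: 52.45
position: [0.614, -0.1923, 0.1013]
tool_rot: [0.708, -0.013, -0.706, -0.014]
ft_force: [0.0, 0.3, 0.5]
grip_width: 0.0607
```

Call:
{"method": "send_rows", "body": {"steps": [[[0,0,0,0,0,0],[0,0,0,0,0,0],[0,0,0,0,0,0],[0,0,0,0,0,0],[0,0,0,0,0,0],[0,0,0,0,0,0],[0,0,0,0,0,0],[0,0,0,0,0,0]]], "gripper": 1, "force": 25}}

```text
time: 53.12
position: [0.6161, -0.1932, 0.1046]
tool_rot: [0.71, -0.014, -0.704, -0.013]
ft_force: [-0.4, -2.4, -1.4]
grip_width: 0.0233
```

Run:
```python
from h import *
go(rig(0,-.156,.099),EY)
```

```text
turn(units) [ 2.999e+01 -2.000e-02  1.200e-01] q6 after 4.27
turn(units) [-0.01 -0.08 -0.02] q6 after 1.13
t 53.1167 shift now-frame cm [ 0.55 -4.1   0.38] world cm [-0.22  4.11 -0.56] F [-0.4 -2.4 -1.4] w 0.0233
```

Call:
{"method": "send_rows", "body": {"steps": [[[0,-0.5,0,0,0,0],[0,-0.6,0,0,0,0],[0,-0.6,0,0,0,0],[0,-0.6,0,0,0,0]]]}}

```text
time: 53.45
position: [0.6169, -0.1718, 0.1046]
tool_rot: [0.71, -0.016, -0.704, -0.012]
ft_force: [-0.6, -3.9, -1.3]
grip_width: 0.0235
```

Run:
```python
from h import *
go(rig(0,-.156,.099),EY)
```

```text
turn(units) [29.98 -0.09  0.13] q6 after 4.31
turn(units) [-0.02 -0.08 -0.06] q6 after 1.16
t 53.45 shift now-frame cm [ 0.55 -1.96  0.38] world cm [-0.3   1.97 -0.56] F [-0.6 -3.9 -1.3] w 0.0235
```

Call:
{"method": "send_rows", "body": {"steps": [[[0,-0.5,0,0,0,0],[0,-0.5,0,0,0,0],[0,-0.5,0,0,0,0],[0,-0.4,0,0,0,0]]]}}

```text
time: 53.78
position: [0.6175, -0.1571, 0.1047]
tool_rot: [0.71, -0.019, -0.704, -0.005]
ft_force: [-2.0, -8.4, -3.0]
grip_width: 0.0232
```

Run:
```python
from h import *
go(rig(0,-.156,.099),EY)
```

```text
turn(units) [-29.97   0.29  -0.13] q6 after -1.94
turn(units) [ 0.03 -0.09 -0.19] q6 after 1.2
t 53.7833 shift now-frame cm [ 0.56 -0.5   0.38] world cm [-0.36  0.5  -0.57] F [-2.  -8.4 -3. ] w 0.0232
```

Call:
{"method": "send_rows", "body": {"steps": [[[0,-0.5,0,0,0,-0.1],[0,-0.5,0,0,0,-0.1],[0,-0.5,0,0,0,0]]]}}

```text
time: 54.03
position: [0.6178, -0.1532, 0.1047]
tool_rot: [0.71, -0.018, -0.704, -0.002]
ft_force: [-3.5, -17.9, -3.6]
grip_width: 0.023
```

Run:
```python
from h import *
go(rig(0,-.156,.099),EY)
c,b,d=shot('wrist','w30')
```

```text
turn(units) [-29.9    0.33  -0.14] q6 after -1.93
turn(units) [ 0.09 -0.09 -0.21] q6 after 1.21
t 54.0333 shift now-frame cm [ 0.57 -0.11  0.39] world cm [-0.38  0.11 -0.57] F [ -3.5 -17.9  -3.6] w 0.023
```

View pics/w30.png

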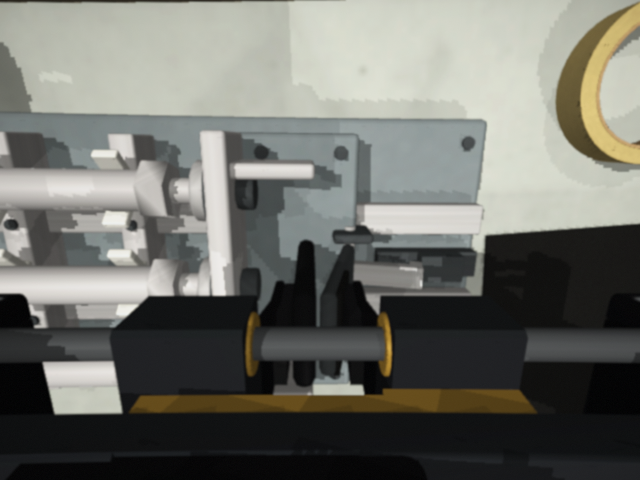

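Call:
{"method": "send_rows", "body": {"steps": [[[0,-0.4,0,0,0,-0.1],[0,-0.2,0,0,0,0]]]}}

```text
time: 54.25
position: [0.6177, -0.1534, 0.1047]
tool_rot: [0.71, -0.018, -0.704, -0.001]
ft_force: [-1.2, -4.9, -1.3]
grip_width: 0.0229
```

Call:
{"method": "send_rows", "body": {"steps": [[[0,0,0,0,0,0],[0,0,0,0,0,0],[0,0,0,0,0,0],[0,0.3,0,0,0,0],[0,0.3,0,0,0,0],[0,0,0,0,0,0]]], "gripper": 0.3}}

```text
time: 54.75
position: [0.6174, -0.1587, 0.1053]
tool_rot: [0.71, -0.018, -0.704, -0.001]
ft_force: [0.1, 0.6, -0.0]
grip_width: 0.0552
```

Run:
```python
from h import *
go(rig(0,-.162,.099),EY)
```

```text
turn(units) [-29.9    0.35  -0.14] q6 after -1.94
turn(units) [ 0.09 -0.09 -0.22] q6 after 1.2
t 54.75 shift now-frame cm [ 0.62 -0.07  0.38] world cm [-0.37  0.06 -0.63] F [ 0.1  0.6 -0. ] w 0.0552
```

Rise and inspect.

Call:
{"method": "send_rows", "body": {"steps": [[[-1.5,0,0,0,0,-0.2],[-3,0,0,0,0,0],[-4,0,0,0,0,0],[-4,0,0,0,0,0],[-3,-2,0,0,0,0],[0,-3,0,0,0,0],[0,0,0,0,0,0]]]}}

```text
time: 55.33
position: [0.6167, -0.1002, 0.2659]
tool_rot: [0.709, -0.005, -0.705, -0.015]
ft_force: [-0.6, 0.3, -0.3]
grip_width: 0.0609
```

```bash
python3 - 2>/dev/null <<'E'
from h import *
c,b,d=shot('wrist','w31');rigrods(c,b,d);posts(c,b,d,-.163)
go(rig(0,.192,.3),EY)
E
```

```text
spindle x -0.054 dx mm 0.0 slope 0.038 z 0.0702 n 1670 collar y [0.0631 0.0757] spigot [0.0371 0.095 ]
spindle x 0 dx mm -0.0 slope 0.037 z 0.0702 n 1892 collar y [0.0624 0.0756] spigot [0.0383 0.0946]
spindle x 0.054 dx mm -0.3 slope 0.035 z 0.0703 n 2141 collar y [0.063  0.0759] spigot [0.0383 0.0938]
n 1234 paddle [-0.1828 -0.173 ] post [-0.1554 -0.1453] span 0.0375
turn(units) [-29.92  -0.16  -0.1 ] q6 after -1.89
turn(units) [ 0.08 -0.07  0.1 ] q6 after 1.25
t 55.3833 shift now-frame cm [ -3.01 -29.89  -0.07] world cm [ 0.91 29.85  3.34] F [ 0.1  0.9 -0.7] w 0.061
```

View pics/w31.png

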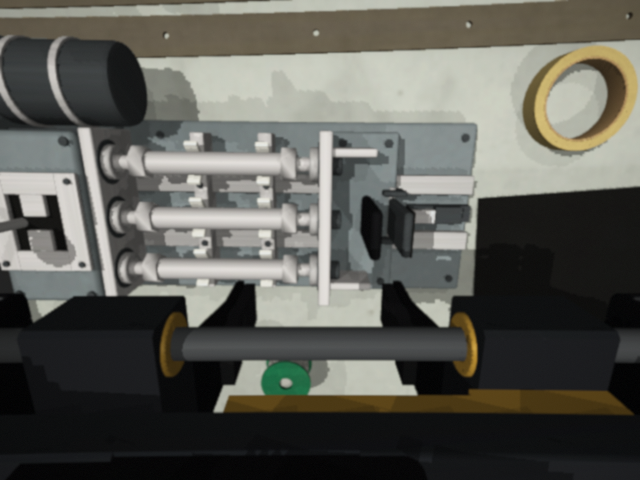

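```bash
python3 - 2>/dev/null <<'E'
from h import *
for n in('w6','w8','w2'):
    try: posts(*load(n),-.163 if n!='w8' else -.203)
    except Exception as e: print(n,e)
rigrods(*load('w2'))
E
```

```text
n 1917 paddle [-0.1829 -0.1735] post [-0.1554 -0.1455] span 0.0374
n 1315 paddle [-0.2214 -0.212 ] post [-0.194 -0.184] span 0.0374
n 727 paddle [-0.1826 -0.1721] post [-0.155  -0.1446] span 0.038
spindle x -0.054 dx mm 0.2 slope 0.038 z 0.0701 n 937 collar y [0.0572 0.0756] spigot [0.0333 0.0923]
spindle x 0 dx mm 0.0 slope 0.037 z 0.07 n 0 collar y None spigot None
spindle x 0.054 dx mm -0.0 slope 0.038 z 0.0702 n 1131 collar y [0.0401 0.0764] spigot [0.0343 0.092 ]
```

Call:
{"method": "send_rows", "body": {"steps": [[[-1,-4,0,0,0,0],[-1,-4,0,0,0,0],[-1,-4,0,0,0,0],[0,-4,0,0,0,0],[0,-4,0,0,0,0],[0,-4,0,0,0,0],[0,-3,0,0,0,0],[0,-2,0,0,0,0]]], "gripper": 0.25}}

```text
time: 56.05
position: [0.6258, 0.1898, 0.2949]
tool_rot: [-0.707, 0.009, 0.707, 0.018]
ft_force: [0.5, -0.2, -0.2]
grip_width: 0.0656
```

Call:
{"method": "send_rows", "body": {"steps": [[[0,0,0,0,0,0],[0,0,0,0,0,0]]]}}

```text
time: 56.22
position: [0.6243, 0.1954, 0.2927]
tool_rot: [-0.705, 0.006, 0.709, 0.016]
ft_force: [-0.1, -0.2, -0.3]
grip_width: 0.0651
```

```bash
python3 - 2>/dev/null <<'E'
from h import *
c,b,d=shot('wrist','w32');knob(c,b,d);rigrods(c,b,d)
go(np.r_[rig(0,.192,0)[:2],.1775],EY)
E
```

```text
knob [0.6263204  0.19605121 0.19652537] 0.0004760020026962376 1780 [-0.00049581  0.19236453] shift -0.0027544789601710216 select -0.19775603668669015
spindle x -0.054 dx mm 0.3 slope 0.037 z 0.0701 n 1561 collar y [0.063  0.0764] spigot [0.0387 0.089 ]
spindle x 0 dx mm -0.1 slope 0.039 z 0.0702 n 1754 collar y [0.0637 0.0765] spigot [0.0337 0.0894]
spindle x 0.054 dx mm -0.2 slope 0.028 z 0.0703 n 2044 collar y [0.0422 0.077 ] spigot [0.0449 0.0894]
turn(units) [-29.95  -0.23   0.08] q6 after -1.41
turn(units) [0.04 0.05 0.15] q6 after 1.73
t 56.2667 shift now-frame cm [11.5   0.13 -0.33] world cm [  0.28   0.04 -11.5 ] F [-0.4  0.4  0.1] w 0.0654
```

Call:
{"method": "send_rows", "body": {"steps": [[[3,0.1,-0.1,0,0.05,0.15],[4,0,0.2,0,0,0],[3,0,0.3,0,0,0],[1,0,0.2,0,0,0],[0,0,0,0,0,0]]]}}

```text
time: 56.68
position: [0.6209, 0.1874, 0.1799]
tool_rot: [0.709, -0.015, -0.705, -0.013]
ft_force: [-0.6, -1.3, 0.3]
grip_width: 0.0652
```

```bash
python3 - 2>/dev/null <<'E'
from h import *
go(np.r_[rig(0,.192,0)[:2],.1775],EY)
E
```

```text
turn(units) [29.97 -0.03  0.08] q6 after 4.87
turn(units) [-0.03 -0.05 -0.02] q6 after 1.73
t 56.6833 shift now-frame cm [ 0.24 -0.85 -0.56] world cm [ 0.59  0.83 -0.24] F [-0.6 -1.3  0.3] w 0.0652
```

Call:
{"method": "send_rows", "body": {"steps": [[[0.2,-0.8,-0.5,0,0,0],[0,0,0,0,0,0]]]}}

```text
time: 56.85
position: [0.6266, 0.1926, 0.1771]
tool_rot: [0.708, -0.017, -0.706, -0.015]
ft_force: [0.2, -0.0, 0.8]
grip_width: 0.0654
```

```bash
python3 - 2>/dev/null <<'E'
from h import *
go(np.r_[rig(0,.192,0)[:2],.1775],EY)
E
```

```text
turn(units) [29.93 -0.04  0.04] q6 after 4.88
turn(units) [-0.07 -0.03 -0.02] q6 after 1.74
t 56.85 shift now-frame cm [-0.04 -0.31 -0.  ] world cm [0.02 0.31 0.04] F [ 0.2 -0.   0.8] w 0.0654
```

Call:
{"method": "send_rows", "body": {"steps": [[[0,-0.4,0,0,0,0],[0,0,0,0,0,0],[0,0,0,0,0,0],[0,0,0,0,0,0],[0,0,0,0,0,0],[0,0,0,0,0,0],[0,0,0,0,0,0]]], "gripper": 1, "force": 15}}

```text
time: 57.43
position: [0.6313, 0.1964, 0.1829]
tool_rot: [0.712, -0.016, -0.702, -0.015]
ft_force: [0.3, -1.1, -2.6]
grip_width: 0.0344
```

```bash
python3 - 2>/dev/null <<'E'
from h import *
go(rig(0,.157-.0375,.1775),EY)
E
```

```text
turn(units) [ 2.992e+01 -2.000e-02  2.100e-01] q6 after 4.89
turn(units) [-0.07 -0.13 -0.01] q6 after 1.74
t 57.4333 shift now-frame cm [0.54 7.35 0.4 ] world cm [-0.72 -7.32 -0.54] F [ 0.3 -1.1 -2.6] w 0.0344
```

```bash
python3 - 2>/dev/null <<'E'
from h import *
c,b,d=shot('wrist','w33')
crop(b,220,200,420,380,4,'w33c')
P=cloud(c,d).reshape(-1,3);r=torig(P)
print(P.reshape(480,640,3)[300:330:5,318].round(4))
E
```

```text
[[0.6427 0.1962 0.2041]
 [0.6413 0.1962 0.2061]
 [0.6398 0.1963 0.2077]
 [0.6386 0.1964 0.2099]
 [0.6368 0.1964 0.2108]
 [0.6354 0.1965 0.2123]]
```

View pics/w33.png

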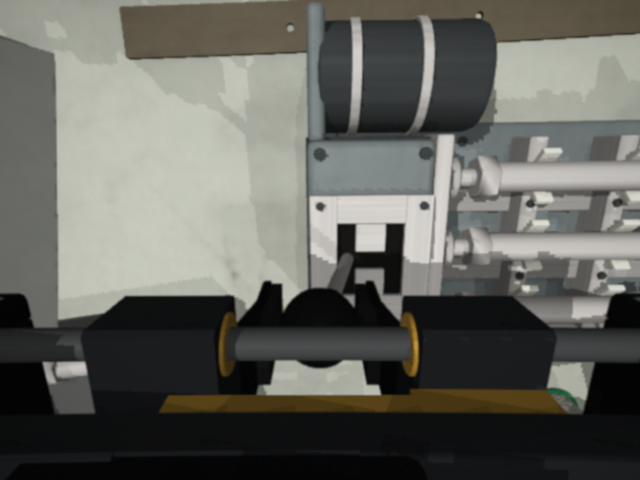

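Call:
{"method": "send_rows", "body": {"steps": [[[-0.1,0.6,0,0,0,0],[-0.1,0.8,0,0,0,0],[-0.1,1,0,0,0,0],[0,1,0,0,0,0],[0,1,0,0,0,0],[0.1,1,0,0,0,0]]]}}

```text
time: 57.98
position: [0.6301, 0.1454, 0.1884]
tool_rot: [0.714, -0.012, -0.7, -0.02]
ft_force: [-0.1, 3.5, 2.8]
grip_width: 0.0349
```

```bash
python3 - 2>/dev/null <<'E'
from h import *
go(rig(0.004,.157-.0375,.182),EY)
E
```

```text
turn(units) [29.92  0.18  0.3 ] q6 after 4.79
turn(units) [-0.07 -0.19  0.11] q6 after 1.65
t 57.9833 shift now-frame cm [0.61 2.24 0.11] world cm [-0.2  -2.23 -0.64] F [-0.1  3.5  2.8] w 0.0349
```

Call:
{"method": "send_rows", "body": {"steps": [[[0.2,0.8,0,0,-0.1,0.1],[0.1,0.8,0,0,0,0],[0,0.6,0,0,0,0],[0,0.4,0,0,0,0]]]}}

```text
time: 58.32
position: [0.6279, 0.1146, 0.184]
tool_rot: [0.709, -0.017, -0.705, -0.018]
ft_force: [0.4, 7.8, 0.4]
grip_width: 0.0347
```

```bash
python3 - 2>/dev/null <<'E'
from h import *
go(rig(0.004,.157-.0375,.182),EY)
E
```

```text
turn(units) [29.88  0.03  0.09] q6 after 4.75
turn(units) [-0.12 -0.06  0.02] q6 after 1.61
t 58.3167 shift now-frame cm [ 0.2  -0.85  0.03] world cm [ 0.02  0.85 -0.2 ] F [0.4 7.8 0.4] w 0.0347
```

```bash
cat >> h.py <<'E'
def ball(c,d):
    o=get_obs();t=o['position'];P=cloud(c,d).reshape(-1,3)
    K=proj(c,[t+np.array([0,0,.022])])[0];
    Pm=cloud(c,d)
    v0=int(K[1]);q=Pm[285:325,300:342].reshape(-1,3);q=q[(abs(q[:,2]-.2)<.025)&(np.linalg.norm(q[:,:2]-t[:2],axis=1)<.03)]
    k,e=sph(q,.018,t+np.array([0,0,.019]));kr=torig(k);print('ball',k.round(4),e,len(q),kr.round(4),'shift',np.arcsin(kr[0]/.18).round(3),'select',-np.arcsin((kr[1]-.157)/.18).round(3))
E
python3 - <<'E'
from h import *
c,b,d=shot('wrist','w34');ball(c,d);c,b,d=load('w33');
E
```

```text
ball [0.6232 0.1193 0.1955] 0.0004890431616685543 1499 [-0.0007  0.1156] shift -0.004 select 0.232
```

View pics/w34.png

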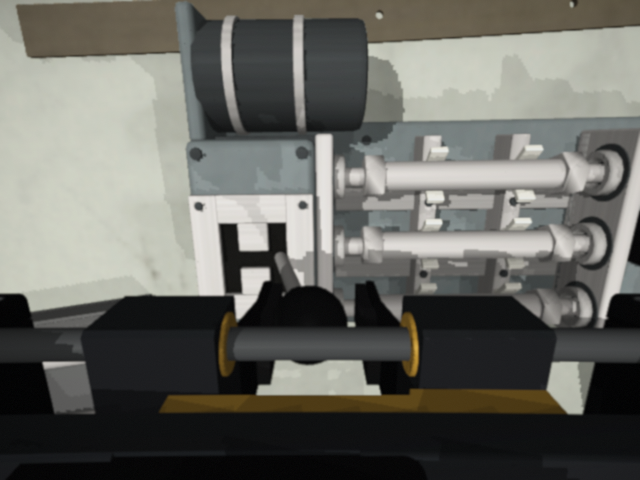

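Call:
{"method": "send_rows", "body": {"steps": [[[0,-0.2,-0.6,0,0,0],[0,0,-0.8,0,0,0],[0,0,-0.8,0,0,0],[0.1,0,-0.8,0,0,0],[0.1,0,-0.6,0,0,0]]], "force": 20}}

```text
time: 58.78
position: [0.6612, 0.1144, 0.1811]
tool_rot: [-0.706, 0.016, 0.708, 0.018]
ft_force: [-0.8, 5.0, 3.8]
grip_width: 0.0349
```

Run:
```python
from h import *
c,b,d=shot('wrist','w35');ball(c,d);go(rig(.0475,.157-.0415,.174),EY)
```

```text
ball [0.6553 0.1186 0.1929] 0.00047185299062750037 1404 [0.0314 0.116 ] shift 0.175 select 0.23
turn(units) [29.9   0.05 -0.04] q6 after 4.75
turn(units) [-0.1   0.02  0.03] q6 after 1.61
t 58.8333 shift now-frame cm [ 0.68 -0.35 -0.88] world cm [ 0.89  0.31 -0.68] F [0.9 4.8 1.7] w 0.0347
```

View pics/w35.png

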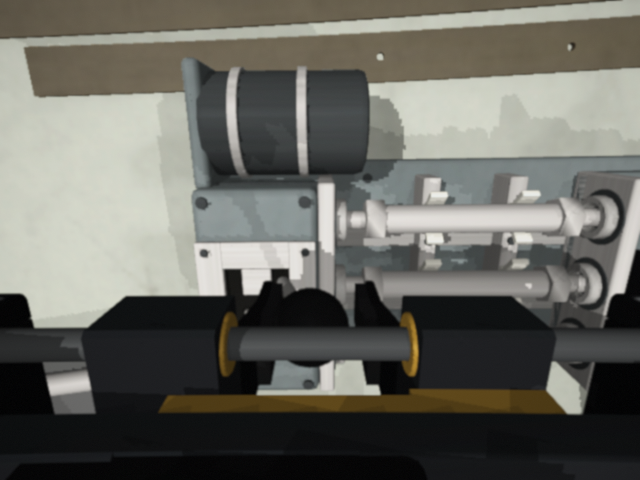

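Going forward; push on to the stop.

Call:
{"method": "send_rows", "body": {"steps": [[[0.2,-0.3,-0.6,0,0,0],[0.2,0,-0.6,0,0,0],[0,0,-0.6,0,0,0],[0,0,-0.5,0,0,0]]]}}

```text
time: 59.17
position: [0.6821, 0.1157, 0.1759]
tool_rot: [-0.701, 0.016, 0.712, 0.016]
ft_force: [-7.1, 3.5, 7.1]
grip_width: 0.0347
```

Run:
```python
from h import *
c,b,d=shot('wrist','w36');ball(c,d);go(rig(.0475,.157-.0415,.174),EY)
```

```text
ball [0.6712 0.1194 0.1896] 0.0004226961567451351 946 [0.0472 0.1175] shift 0.265 select 0.221
turn(units) [ 2.991e+01  1.000e-02 -2.400e-01] q6 after 4.76
turn(units) [-0.09  0.15  0.  ] q6 after 1.61
t 59.2167 shift now-frame cm [ 0.2  -0.13  1.11] world cm [-1.11  0.18 -0.18] F [-6.1  4.   6.7] w 0.0343
```

Call:
{"method": "send_rows", "body": {"steps": [[[0,0,0,0,0,0],[0,0,0,0,0,0],[0,0,0,0,0,0],[0,0,0,0,0,0],[-2,0,0,0,0,0],[-4,0,0,0,0,0],[-4,0,0,0,0,0],[-2,0,0,0,0,0]]], "gripper": 0.2}}

```text
time: 59.88
position: [0.6813, 0.1078, 0.2861]
tool_rot: [-0.693, 0.022, 0.721, 0.012]
ft_force: [1.5, -0.1, 0.9]
grip_width: 0.0689
```

Call:
{"method": "send_rows", "body": {"steps": [[[-2,2,1,0,0,0],[-1,3,2,0,0,0],[0,0,0,0,0,0],[0,0,0,0,0,0]]]}}

```text
time: 60.22
position: [0.6541, 0.0551, 0.326]
tool_rot: [-0.698, 0.024, 0.715, 0.01]
ft_force: [-0.0, 0.6, -0.8]
grip_width: 0.0695
```

```bash
python3 - 2>/dev/null <<'E'
from h import *
c,b,d=shot('wrist','w37');knob(c,b,d);rigrods(c,b,d);posts(c,b,d,-.163)
E
```

```text
knob [0.66166767 0.12211109 0.1923844 ] 0.0005525205266481274 1415 [0.03756244 0.11978256] shift 0.2102252588533598 select 0.20826585028388103
spindle x -0.054 dx mm 0.2 slope 0.038 z 0.0701 n 1184 collar y [0.0632 0.0753] spigot [0.038  0.0913]
spindle x 0 dx mm 0.1 slope 0.037 z 0.0702 n 1316 collar y [0.0632 0.0758] spigot [0.0427 0.0915]
spindle x 0.054 dx mm 0.1 slope 0.038 z 0.0702 n 1490 collar y [0.0346 0.0756] spigot [0.0388 0.0915]
n 1075 paddle [-0.1824 -0.1715] post [-0.1544 -0.1444] span 0.038
```

View pics/w37.png

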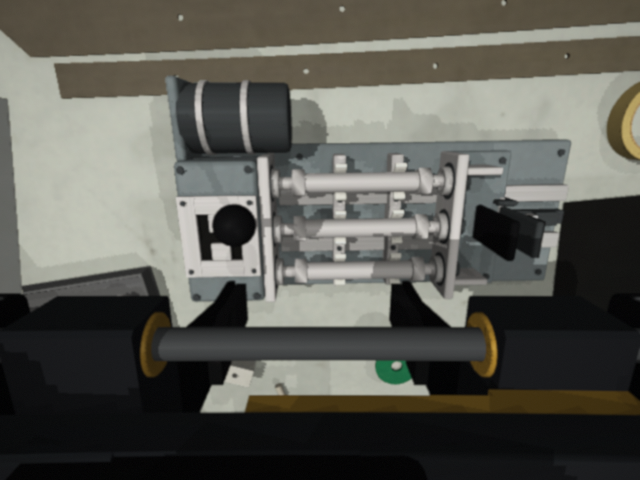

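```bash
python3 - 2>/dev/null <<'E'
from h import *
go(rig(-.012,.1198,.185),EY)
E
```

```text
turn(units) [29.89 -0.32 -0.36] q6 after 4.68
turn(units) [-0.11  0.23 -0.2 ] q6 after 1.53
t 60.2667 shift now-frame cm [14.06 -7.01  4.18] world cm [ -4.19   6.92 -14.1 ] F [-0.1 -0.4 -0.2] w 0.0693
```

Call:
{"method": "send_rows", "body": {"steps": [[[0,-2.3,1.5,-0.1,0.2,-0.2],[0,-2.3,1.4,0,0,0],[0,-2.3,1.2,0,0,0],[2,0,0,0,0,0],[3,0,0,0,0,0],[0,0,0,0,0,0],[0,0,0,0,0,0],[0,0,0,0,0,0]]], "gripper": 1}}

```text
time: 60.93
position: [0.6161, 0.1285, 0.2689]
tool_rot: [-0.704, 0.014, 0.71, 0.012]
ft_force: [-0.3, -0.5, -0.2]
grip_width: 0.0241
```

```bash
python3 - 2>/dev/null <<'E'
from h import *
go(rig(-.012,.1198,.182),EY)
E
```

```text
turn(units) [29.99 -0.04 -0.11] q6 after 4.78
turn(units) [-0.01  0.07 -0.03] q6 after 1.64
t 60.9333 shift now-frame cm [8.69 0.44 0.31] world cm [-0.39 -0.45 -8.69] F [-0.3 -0.5 -0.2] w 0.0241
```

Call:
{"method": "send_rows", "body": {"steps": [[[1,0.4,0.4,0,0,0],[3,0,0.2,0,0,0],[3,0,0.2,0,0,0],[1.5,0,0.2,0,0,0],[0,0,0,0,0,0]]]}}

```text
time: 61.35
position: [0.6143, 0.1233, 0.1893]
tool_rot: [0.711, -0.015, -0.703, -0.013]
ft_force: [-0.1, -0.1, -0.3]
grip_width: 0.0009
```

```bash
python3 - 2>/dev/null <<'E'
from h import *
go(rig(.0155,.1198,.18),EY)
c,b,d=shot('wrist','w38')
E
```

```text
turn(units) [29.98 -0.04  0.17] q6 after 4.77
turn(units) [-0.02 -0.11 -0.03] q6 after 1.63
t 61.35 shift now-frame cm [ 0.96 -0.06 -2.53] world cm [ 2.54 -0.04 -0.93] F [-0.1 -0.1 -0.3] w 0.0009
```

View pics/w38.png

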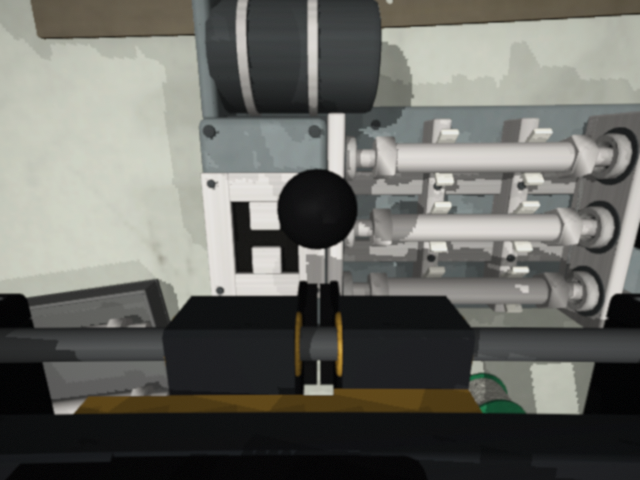

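Fingers are shut, behind the knob. Push forward.

Call:
{"method": "send_rows", "body": {"steps": [[[0.5,0,-0.6,0,0,0],[0.3,0,-0.6,0,0,0],[0,0,-0.6,0,0,0]]]}}

```text
time: 61.65
position: [0.6373, 0.1224, 0.1871]
tool_rot: [0.714, -0.015, -0.7, -0.013]
ft_force: [-0.6, -0.0, -0.8]
grip_width: 0.0009
```

```bash
python3 - 2>/dev/null <<'E'
from h import *
go(rig(.0155,.1198,.18),EY)
c,b,d=shot('wrist','w39');knob(c,b,d)
E
```

```text
turn(units) [29.97 -0.03  0.3 ] q6 after 4.77
turn(units) [-0.02 -0.19 -0.02] q6 after 1.63
t 61.65 shift now-frame cm [ 0.72 -0.07 -0.21] world cm [ 0.23  0.06 -0.71] F [-0.6 -0.  -0.8] w 0.0009
knob [0.66470532 0.12214623 0.19201913] 0.00445317109821595 5941 [0.0405967  0.11993005] shift 0.2274944437996034 select 0.20742847133165973
```

Call:
{"method": "send_rows", "body": {"steps": [[[0.2,0,-0.4,0,-0.1,0],[0,0,-0.4,0,0,0],[0,0,-0.4,0,0,0]]]}}

```text
time: 61.95
position: [0.647, 0.1223, 0.186]
tool_rot: [-0.706, 0.015, 0.708, 0.013]
ft_force: [-6.8, 0.5, 1.7]
grip_width: 0.0007
```

```bash
python3 - 2>/dev/null <<'E'
from h import *
go(rig(.0155,.1198,.18),EY)
E
```

```text
turn(units) [29.98 -0.03 -0.03] q6 after 4.77
turn(units) [-0.02  0.02 -0.02] q6 after 1.63
t 61.95 shift now-frame cm [ 0.6  -0.04  0.74] world cm [-0.74  0.07 -0.6 ] F [-6.8  0.5  1.7] w 0.0007
```

Call:
{"method": "send_rows", "body": {"steps": [[[0,0,-0.5,0,0,0],[0,0,-0.5,0,0,0]]]}}

```text
time: 62.12
position: [0.6502, 0.1222, 0.1854]
tool_rot: [-0.7, 0.015, 0.714, 0.013]
ft_force: [-9.9, 0.0, 5.3]
grip_width: 0.0004
```

Call:
{"method": "send_rows", "body": {"steps": [[[0,0,1.5,0,0,0],[0,0,2,0,0,0],[-2,0,1,0,0,0],[-4,0,0,0,0,0],[-4,0,0,0,0,0],[-2,2,0,0,0,0],[0,3,-1,0,0,0],[0,0,0,0,0,0]]]}}

```text
time: 62.78
position: [0.6201, 0.0733, 0.3144]
tool_rot: [-0.703, 0.014, 0.711, 0.01]
ft_force: [0.6, -0.3, -1.0]
grip_width: 0.0004
```

Call:
{"method": "send_rows", "body": {"steps": [[[0,0,0,0,0,0],[0,0,0,0,0,0]]]}}

```text
time: 62.95
position: [0.6226, 0.0722, 0.3169]
tool_rot: [-0.705, 0.015, 0.708, 0.011]
ft_force: [-1.2, 0.6, -0.3]
grip_width: 0.0006
```

```bash
python3 - 2>/dev/null <<'E'
from h import *
c,b,d=shot('wrist','w40');knob(c,b,d);rigrods(c,b,d);posts(c,b,d,-.163)
c,b,d=shot('top','t40')
E
```

```text
knob [0.66678747 0.12208556 0.19112932] 0.0005145666782371189 1609 [0.04267968 0.11994644] shift 0.239389244497691 select 0.2073353977345546
spindle x -0.054 dx mm 0.1 slope 0.037 z 0.0701 n 1344 collar y [0.0629 0.0755] spigot [0.0391 0.0908]
spindle x 0 dx mm 0.1 slope 0.039 z 0.0702 n 1457 collar y [0.0631 0.0763] spigot [0.0351 0.0911]
spindle x 0.054 dx mm -0.1 slope 0.04 z 0.0702 n 1663 collar y [0.0633 0.076 ] spigot [0.0313 0.0913]
n 1279 paddle [-0.1824 -0.1718] post [-0.155 -0.144] span 0.0384
```

View pics/w40.png

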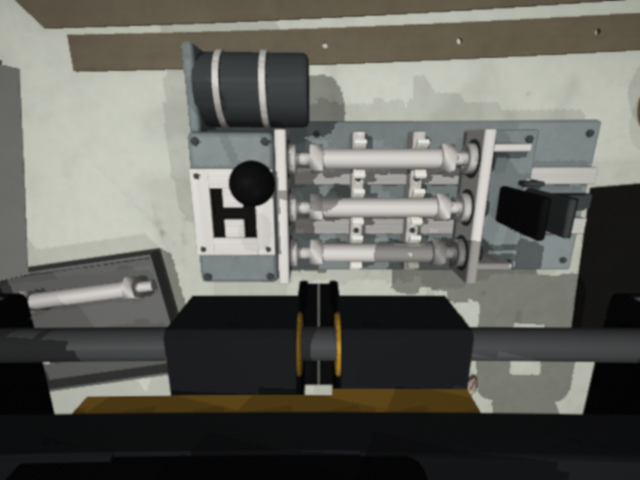

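View pics/t40.png

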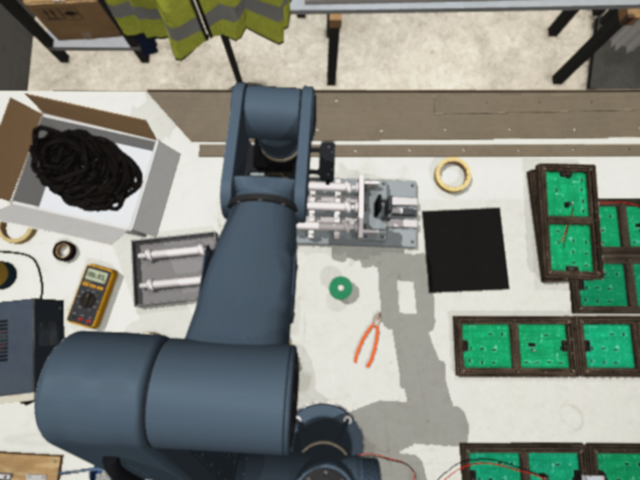

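```bash
python3 -c "
from rig import *
print(hand_in())"
```

```text
the job is handed in; nothing more can be done
None
```

I finished the whole changeover in the order asked and handed it in at about 63 s. No step is known to have failed.

**What I did**
1. I put the lever in neutral, then drew the tailstock back until it latched.
2. I laid both finished rods flat in the tray.
3. I laid the three fresh rods in spindles 1 to 3.
4. I slid the tailstock home and let it latch.
5. I moved the lever right across neutral, then forward into slow gear.

**Last checks from the wrist and top cameras**
- **Fresh rods:** all three sit within 0.3 mm of their spindle axes. Their collars are at about y 63–76 mm, the home position, with both spigots inside the cups.
- **Tailstock:** the post is within about 1 mm of its starting home position. The post-to-paddle span is 38 mm, the same as when latched at the start.
- **Lever:** I measured select at +0.207 and shift at +0.239, which is slow gear.
- **Tray, mat and spool:** the two finished rods lie flat in the tray, the mat is empty, and the spool is where it was.

**Problems along the way**
- The first forward shift read only about 0.21 once I let go of the knob. I pushed it to the stop with closed fingers, up to about 10 N, and measured it again.
- The first fresh rod was gripped too high at first, so I regripped it lower.
- The top camera reads about 3 mm lower in x than the wrist camera, so I used the wrist readings.
- The arm hid the spacer block in the last top picture. I never went near it.

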